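Level the bottle ledge with the adjustable wrench and put the dressing bottles back

TASK

The bottle ledge on the shoe shine cabinet has drooped and spilled its dressing bottles. Set the open adjustable wrench over the stand's hex nut, roll its worm until the jaws fit the nut snugly, and use it to turn the nut clockwise until it is fully tight and the ledge is level; then stand every fallen bottle upright on the ledge. Lay the wrench back flat on its leather mat, wholly on it, and leave the shoe tree and the welt brush beside the work where they are.

Things in the scene. Friction and masses are not known exactly. Their poses are not given: they have to be found in the camera images.
- stand: dark wooden bottle stand, fixed. Origin on the table, on the nut's axis; x points from the nut to the ledge, z up. Level, the ledge spans x 86 to 148 mm, y +-140 mm, top 85 mm high, 12 mm thick. Cheeks at y +-146 mm are 62 mm high, the back board at x 156 mm 100 mm high. A brass gallery bar runs above the ledge's rear edge, 30 to 38 mm over it.
- nut_center (a point): steel hex nut, axis vertical, standing on the table: 24 mm across flats, 27.7 mm across corners, 20 mm high, with a 14 mm stud up to 27 mm. The point is the centre of its underside, on the table; its frame turns with the nut: flats face +-y of it and every 60 degrees from there, z up. It only turns.
- nut (a joint): turn of the nut in rad, growing clockwise seen from above, 0 to 1.0; it starts between 0 and 0.25 and 1.0 is the hard stop, fully tight. Turning it takes about 0.32 N m and it stays where it is left.
- ledge (a joint): droop of the ledge in rad, its front edge down, about the hinge on its rear edge; geared to the nut: 0.16 x (1 - nut), so 0 (level) when the nut is fully tight.
- ledge_mid (a point): centre of the ledge's top face; x to the rear (away from the nut), y along the ledge, z out of its top. Clear top: x -29 to +28 mm (then the gallery bar), y +-140 mm: room for three bottles side by side. Level, it is 85 mm above the table.
- mat: dark brown leather mat, fixed, 290 mm (x) by 140 mm (y), 2 mm thick; origin at the centre of its underside, on the table.
- wrench: loose adjustable wrench, 0.35 kg, lying flat, worm up. Origin on its underside; x along the handle to the jaws; centre of mass at x 17 mm. Handle x -110 to 35 mm, 22 mm wide, 4 to 13 mm above the underside; head x 33 to 124 mm, 14 mm thick, 51 mm wide. Mouth open to +x: throat at x 94, jaw ends at 124; fixed jaw face at y +12 mm, moving jaw on the -y side: the gap's middle is y = 12 mm - gap / 2.
- mouth (a point): point between the jaws of the wrench, where the centre of a nut of 24 mm sits when the jaws fit it: 110 mm ahead of the wrench's origin, midway through its 14 mm thickness; axes as the wrench.
- jaw (a joint): closing travel of the moving jaw in m, 0 to 0.018; the gap between the jaws is 33 mm minus this, 28.5 to 33 mm at the start. It is moved by the worm only, 1.5 mm per rad, and holds where it is left up to about 33 N on the jaw.
- worm (a joint): turn of the worm in rad, growing as the jaws close. A closed fingertip pressed on its top with 8 to 15 N and drawn across it rolls it without slip: drawn towards the jaws (+x of the wrench) it closes them, towards the handle it opens them. About 5 N of drag turns it.
- worm_top (a point): top of the worm, a brass knurled roller in a window of the wrench's head: radius 10 mm, 16 mm long, axis along the wrench's y. The point is the middle of its top line, 56 mm ahead of the wrench's origin and 21.5 mm above its underside (7.5 mm above the head). Axes as the wrench.
- bottle1: green glass dressing bottle, 0.16 kg or so, lying on its side on the table at the start (absent in some runs): square body 42 x 42 mm and 78 mm high, neck 20 mm thick, cork cap 25 mm thick, 115 mm high in all. Origin at the centre of its base, z along the bottle from base to cap, x and y square to the flat sides.
- bottle2: green glass dressing bottle, 0.16 kg or so, lying on its side on the table at the start (absent in some runs): square body 42 x 42 mm and 78 mm high, neck 20 mm thick, cork cap 25 mm thick, 115 mm high in all. Origin at the centre of its base, z along the bottle from base to cap, x and y square to the flat sides.
- bottle3: green glass dressing bottle, 0.16 kg or so, lying on its side on the table at the start (absent in some runs): square body 42 x 42 mm and 78 mm high, neck 20 mm thick, cork cap 25 mm thick, 115 mm high in all. Origin at the centre of its base, z along the bottle from base to cap, x and y square to the flat sides.
- shoe_tree1: cedar shoe tree lying left of the stand, 230 mm long, 62 mm wide, 36 mm high; a bystander. Origin under its heel block, x to its toe, away from the robot.
- welt_brush: round welt brush standing on its bristles, 58 mm wide, 104 mm high; a bystander, origin under its centre.
There are look-alikes about, which are no part of the job. Leave any orange look-alike of the wrench alone.

How it is judged:
By the outcome, as a careful person would: the job done as asked, in the order asked, and still so for the second after the job is handed in, with the robot touching nothing.
Of bottle1, bottle2, bottle3 only 1 to 3 are there at a start; the rules pass over those that are not, and their reading is None.
At some moment in a run one of bottle1, bottle2, bottle3, wrench may be knocked a few centimetres aside while the robot is not near it.
It also fails if it takes over 210 s, if anything falls off the work surface, if the arm or the gripper's body presses on something with over 40 N, if the wrist force passes 120 N, or if a joint passes its speed limit or range.

ROBOT

A 6-joint arm with a two-finger parallel gripper is mounted at the origin on the work surface. World frame = base frame: x ahead of the robot, y to its left, z up, the work surface at z = 0. Lengths are in m, angles in degrees, forces in N, time in s.
With the tool pointing down it reaches from about 0.3 to 0.775 m from the base axis. Payload 14.6 kg.
Tool frame: the origin (TCP) lies on the front face of the gripper's body, between the roots of the fingers; the fingertips stand 97 mm ahead of it and the grasp point (between the pads) lies 78 mm ahead of it; z points along the fingers, y is the line along which they close (so a half turn about z gives the same grasp; the last joint's range is limited). The gripper opens to 94 mm and grips with 3 to 60 N. Pads are 16 mm wide; open, the fingers measure 119 mm over their backs; the gripper's body (75 mm by 177 mm) begins 78 mm behind the grasp point.
Start: joints at [-80.879, 17.183, 87.147, -0, 75.671, -3.816], TCP at [0.123, -0.536, 0.303] pointing down, gripper open.
Joint ranges: [-173.82, 173.82], [-45.26, 126.66], [13.44, 144.39], [-59.66, 239.66], [0, 175.72], [-146.38, 146.38]. Speed limits (degrees/s): [127.2, 127.2, 147.25, 180, 180, 180].

INTERFACE

Orientations are given as a 3x3 rotation matrix whose columns are the frame's x, y, z axes.
In Python, from station import monitor, cams, arm gives the robot as it stands.
- The arm moves only by the tool arm_command, never from a script. Its argument "deltas" is a list of rows, each an object of numbers: "rx", "ry", "rz": the turn, a rotation vector about the tool's x, y, z in rad; "dx", "dy", "dz": the shift along the tool's x, y, z in m; "claw": the opening, from 0 (shut) to 1 (fully open). In form: [{"rx": .., "ry": .., "rz": .., "dx": .., "dy": .., "dz": .., "claw": ..}, ...]. A call has 1 to 10 rows; each row shifts and turns the commanded pose from where the row before left it, along the tool's axes as they then stand; what a row does not reach is not made up. A row lasts 1/10 s, in which the tool goes at most 50 mm and 8.59 degrees, less where a joint would pass 70% of its speed; a pose out of reach is approached as far as the arm can. A call is refused whole if a number of a shift passes 0.05 or a number of a turn 0.15, either way. A call with a gripper value outside its range is refused whole. The fingers move at their own pace and stop on an object; "squeeze" is the grip in N (left out, the last holds). Time passes only in rows, so rows that do not move let the fingers close. It gives the time, the measured TCP pose, the force, the opening and the grip force at its end, in the units of the state.
- monitor.read_state(): the state, without advancing time (a new reading comes with each control period).
- cams.capture(name): name is "scene" or "top" or "wrist"; returns a dict with "frame" (384x512x3 uint8, red, green, blue), "fx", "fy", "cx", "cy" (pixels), "R" (3x3) and "t" (3): a world point X has camera coordinates R X + t. Camera axes: x right, y down, z forward; pixel columns grow to the right and rows downward; lengths in m; the calibration is good to about 2 mm. A picture is of the moment at which its call begins. There is no depth.
- arm.close_job(): hands the job in; it is judged then, once.
The state is a dict: "time": time; "qpos": joint angles; "joint_vel": joint speeds; "tau": joint torques, N m; "ee_pos": TCP position; "eef_rot": TCP orientation; "force": force on the tool from outside, world axes, zero at the start; "torque": the same for the moment, N m; "finger_gap": opening from 0.0 (shut) to 1.0 (fully open); "grip_force": force on a finger pad.
Only numpy, scipy, OpenCV 4.12 (cv2) and the standard library are available. Lean on these libraries where they do the work, as an engineer would, in place of code of your own. Each camera call takes 0.05 s, during which the arm holds its last target. There are 200 camera calls.

## Working session

There is one attempt and no reset: what is moved stays moved. The work goes in short steps, Python scripts to look and compute and a tool call to move; the robot and the scene stay as the last step left them, time stands still between calls to the robot, and variables do not carry over. Pictures are saved under pics/ and viewed, at most 14 in all, crops included, and the job is handed in when it is done.

Besides the shell and the picture viewer there is one more tool, called as name(argument=value, ...), one argument or row to a line, values as JSON. arm_command: Moves the arm, as the interface text tells. Its arguments: {"type":"object","properties":{"deltas":{"type":"array"},"squeeze":{"type":"number"}},"required":["deltas"]}

```bash
ls; mkdir -p pics; cat > h.py <<'E'
import numpy as np, cv2
from station import monitor, cams, arm
def snap(name,fn,crop=None,k=1):
    c=cams.capture(name); np.savez('pics/'+fn+'.npz',**c)
    f=c['frame']
    if crop: f=f[crop[1]:crop[3],crop[0]:crop[2]]
    f=cv2.resize(f,None,fx=k,fy=k,interpolation=cv2.INTER_CUBIC)
    cv2.imwrite('pics/'+fn+'.png',f[...,::-1]); return c
def load(fn): return dict(np.load('pics/'+fn+'.npz'))
def crop(fn,out,cr,k):
    f=load(fn)['frame'][cr[1]:cr[3],cr[0]:cr[2]]
    cv2.imwrite('pics/'+out+'.png',cv2.resize(f,None,fx=k,fy=k,interpolation=cv2.INTER_CUBIC)[...,::-1])
def proj(c,X):
    p=c['R']@np.array(X,float)+c['t']; return np.array([c['fx']*p[0]/p[2]+c['cx'],c['fy']*p[1]/p[2]+c['cy']])
def ray(c,px):
    d=np.array([(px[0]-c['cx'])/c['fx'],(px[1]-c['cy'])/c['fy'],1.]); return -c['R'].T@c['t'], c['R'].T@d
def onz(c,px,z):
    o,d=ray(c,px); return o+d*(z-o[2])/d[2]
def tri(cs,ps):
    A=np.zeros((3,3));b=np.zeros(3)
    for c,p in zip(cs,ps):
        o,d=ray(c,p);d/=np.linalg.norm(d);M=np.eye(3)-np.outer(d,d);A+=M;b+=M@o
    return np.linalg.solve(A,b)
E
python3 - <<'E'
from h import *
a=snap('scene','s0');b=snap('top','t0')
im=np.vstack([a['frame'],b['frame']])
cv2.imwrite('pics/st0.png',cv2.resize(im,None,fx=.78,fy=.78)[...,::-1])
for c in (a,b): print(c['fx'],c['cx'],c['cy'],-c['R'].T@c['t'],c['R'][2])
s=monitor.read_state();print(s)
E
```

```text
pics
416.5030201579198 261.77103939873246 191.6294849263951 [ 1.04202645 -0.50659594  0.99373638] [-0.42699623  0.47417621 -0.76995529]
387.26228154354243 257.50844098946476 191.48648203285094 [0.40440091 0.06128511 1.35482821] [ 0.08558144  0.02027147 -0.99612493]
{'time': 0.1, 'qpos': array([-8.08784461e+01,  1.72121686e+01,  8.71770463e+01, -1.35790378e-03,
        7.56719097e+01, -3.81554981e+00]), 'joint_vel': array([-0.00159804, -0.14299198, -0.10270252,  0.02632537, -0.0820441 ,
        0.09879181]), 'tau': array([ 1.94204833e-03, -5.32638359e+01, -3.53283656e+01,  7.09301513e-02,
        2.34563492e-02, -6.66594178e-05]), 'ee_pos': array([ 0.1231086 , -0.53589884,  0.30214343]), 'eef_rot': array([[ 9.74615106e-01,  2.23886934e-01, -1.91795610e-04],
       [ 2.23887011e-01, -9.74614542e-01,  1.04969425e-03],
       [ 4.80860361e-05, -1.06598842e-03, -9.99999431e-01]]), 'force': array([-0.22099644, -0.13783409,  0.78003225]), 'torque': array([ 0.01424012, -0.02802014,  0.03630721]), 'grip_force': 0.0, 'finger_gap': 1.0000479420100379}
```

```bash
python3 - <<'E'
from h import *
for n in ('s0','t0'): crop(n,n+'b',(0,0,512,384),1.56)
E
```

```text
(no output)
```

View pics/s0b.png

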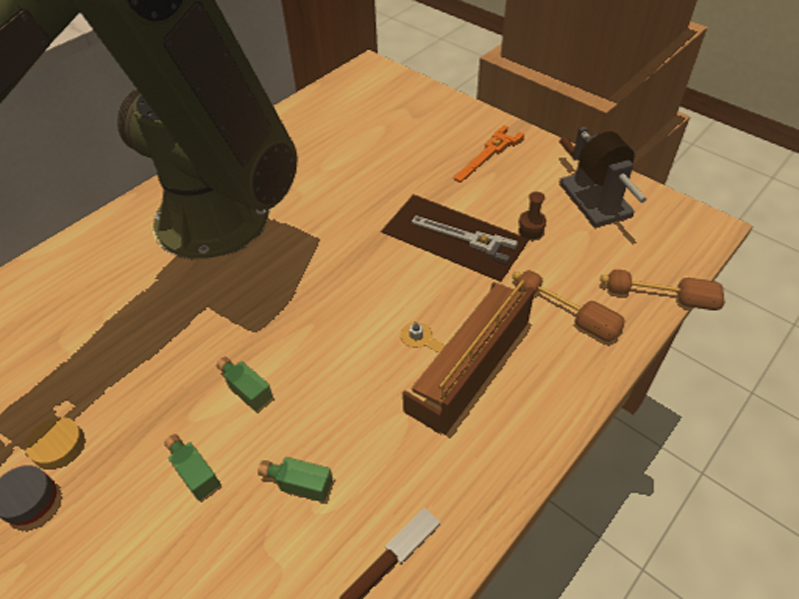

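View pics/t0b.png

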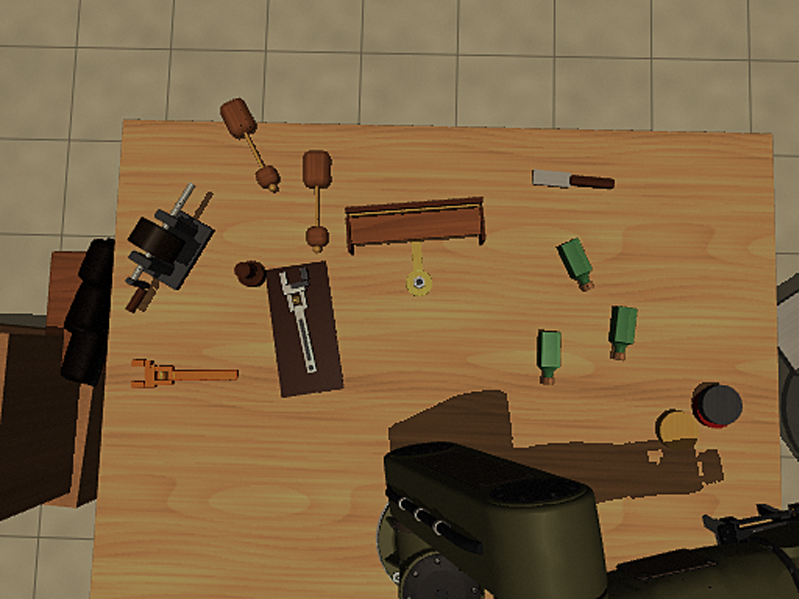

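The silver wrench lies on the dark mat, seen at (470,235) in the scene view and (300,320) in the top view. The orange one at (185,373) in the top view is the look-alike. The nut is at (420,283), and three bottles are at (575,263), (623,332) and (549,355). Next I'll view enlarged crops to confirm.

```bash
python3 - <<'E'
from h import *
crop('t0','c1',(155,120,315,240),5)
crop('t0','c2',(325,140,425,260),5)
crop('s0','c3',(235,110,395,230),5)
E
```

```text
(no output)
```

View pics/c1.png

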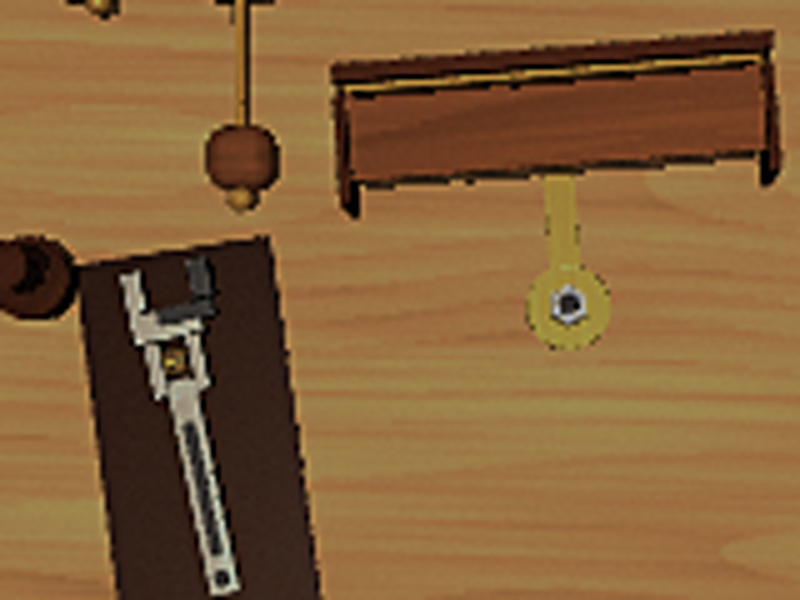

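View pics/c3.png

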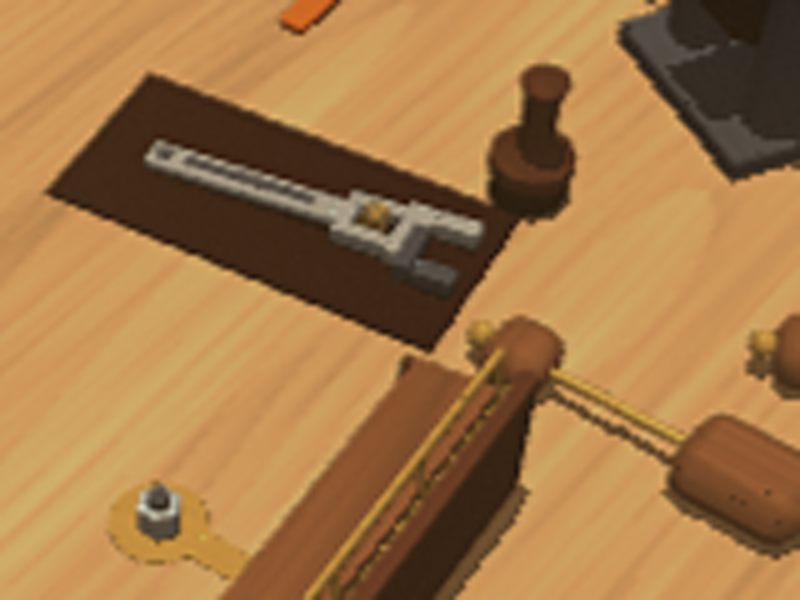

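View pics/c2.png

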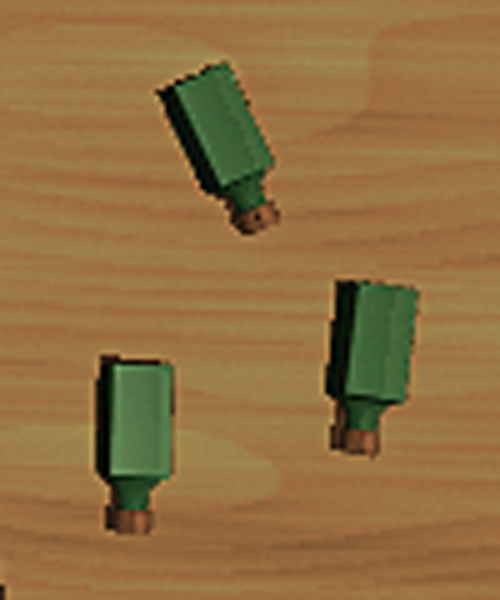

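```bash
python3 - <<'E'
from h import *
s=load('s0');t=load('t0')
T=lambda x,y:(155+x/5,120+y/5)
S=lambda x,y:(235+x/5,110+y/5)
P={'worm':((175,360),(377,215)),'hole':((222,578),(165,154)),'stud':((569,304),(158,488)),'fjawtip':((130,274),(482,228)),'mjawtip':((198,264),(456,278)),'matTL':((82,270),(518,215)),'matTR':((268,238),(432,350))}
for k,(a,b) in P.items(): print(k,tri([t,s],[T(*a),S(*b)]).round(4))
bl=onz(t,T(331,66),.1);br=onz(t,T(773,33),.1);print(bl,br)
e=bl-br;print('stand yaw',np.degrees(np.arctan2(e[1],e[0]))-90)
# mat corners from t0b
for p in ((282,397),(343,388)): print('mat',onz(t,(p[0]/1.5625,p[1]/1.5625),.002))
C=lambda x,y:(325+x/5,140+y/5)
for n,q in {'A':((196,92),(240,168),(255,216)),'Bright':((385,290),(375,395),(355,440)),'Cleft':((138,362),(138,475),(129,520))}.items():
  for p,z in zip(q,(.042,.042,.021)): print(n,onz(t,C(*p),z).round(4))
E
```

```text
worm [0.512  0.3245 0.0143]
hole [0.3613 0.2864 0.0052]
stud [0.5568 0.0509 0.0285]
fjawtip [0.5717 0.3589 0.0144]
mjawtip [0.5818 0.3134 0.0101]
matTL [ 5.758e-01  3.967e-01 -1.000e-04]
matTR [ 0.6017  0.2653 -0.0031]
[0.70193588 0.21232678 0.1       ] [ 0.73132887 -0.07836804  0.1       ]
stand yaw 5.773717553173597
mat [0.29523362 0.34970507 0.002     ]
mat [0.31916078 0.21476186 0.002     ]
A [ 0.6406 -0.2726  0.042 ]
A [ 0.5891 -0.3026  0.042 ]
A [ 0.559  -0.3189  0.021 ]
Bright [ 0.5087 -0.4003  0.042 ]
Bright [ 0.4377 -0.3934  0.042 ]
Bright [ 0.4073 -0.3871  0.021 ]
Cleft [ 0.4553 -0.2347  0.042 ]
Cleft [ 0.3796 -0.2353  0.042 ]
Cleft [ 0.3485 -0.2342  0.021 ]
```

The top crop (c1) shows the silver wrench lying worm up at (175,360), with its handle end at (222,578), fixed jaw at (130,272) and dark moving jaw at (198,264). The nut and stud are at (569,304). c3 confirms the same items from the side. c2 shows three bottles lying flat, all with caps towards the robot.

```bash
cat >> h.py <<'E'
from scipy.spatial.transform import Rotation as Ro
def down(yaw):  # tool down, tool x at yaw (deg)
    c,s=np.cos(np.radians(yaw)),np.sin(np.radians(yaw)); return np.array([[c,s,0],[s,-c,0],[0,0,-1.]])
def plan(p,R,n=None,cur=None):
    """deltas for n equal rows: screw-less: rotation uniform about tool axis, shift straight in world"""
    if cur is None:
        s=monitor.read_state(); cur=(s['ee_pos'],s['eef_rot'])
    p=np.array(p);w=Ro.from_matrix(cur[1].T@R).as_rotvec();d=p-cur[0]
    print('total tool-frame shift',(cur[1].T@d).round(4),'turn',w.round(4),'dist',round(float(np.linalg.norm(d)),4))
    n=n or max(1,int(np.ceil(max(np.linalg.norm(d)/.045,np.linalg.norm(w)/.13))))
    Rc=cur[1]
    for i in range(n):
        v=Rc.T@d/n; print({k:float(round(x,4)) for k,x in zip(('dx','dy','dz','rx','ry','rz'),(*v,*(w/n)))})
        Rc=Rc@Ro.from_rotvec(w/n).as_matrix()
    return p,R
E
python3 - <<'E'
from h import *
c=cams.capture('wrist');s=monitor.read_state()
R=s['eef_rot'];cc=-c['R'].T@c['t']
print('cam in tool',R.T@(cc-s['ee_pos']),'cam axes in tool',(c['R']@R).round(3),c['fx'])
a=plan([.42,-.25,.35],down(13))
plan([.47,.30,.32],down(13),cur=a)
E
```

```text
cam in tool [ 0.08367462  0.0014306  -0.08088814] cam axes in tool [[ 0.     1.     0.001]
 [-0.959  0.    -0.285]
 [-0.285 -0.001  0.959]] 332.15347411714396
total tool-frame shift [ 0.3534 -0.2123 -0.0476] turn [-0.0008 -0.0001 -0.0011] dist 0.415
{'dx': 0.0353, 'dy': -0.0212, 'dz': -0.0048, 'rx': -0.0001, 'ry': -0.0, 'rz': -0.0001}
{'dx': 0.0353, 'dy': -0.0212, 'dz': -0.0048, 'rx': -0.0001, 'ry': -0.0, 'rz': -0.0001}
{'dx': 0.0353, 'dy': -0.0212, 'dz': -0.0048, 'rx': -0.0001, 'ry': -0.0, 'rz': -0.0001}
{'dx': 0.0353, 'dy': -0.0212, 'dz': -0.0048, 'rx': -0.0001, 'ry': -0.0, 'rz': -0.0001}
{'dx': 0.0353, 'dy': -0.0212, 'dz': -0.0048, 'rx': -0.0001, 'ry': -0.0, 'rz': -0.0001}
{'dx': 0.0353, 'dy': -0.0212, 'dz': -0.0048, 'rx': -0.0001, 'ry': -0.0, 'rz': -0.0001}
{'dx': 0.0354, 'dy': -0.0212, 'dz': -0.0048, 'rx': -0.0001, 'ry': -0.0, 'rz': -0.0001}
{'dx': 0.0354, 'dy': -0.0212, 'dz': -0.0048, 'rx': -0.0001, 'ry': -0.0, 'rz': -0.0001}
{'dx': 0.0354, 'dy': -0.0212, 'dz': -0.0048, 'rx': -0.0001, 'ry': -0.0, 'rz': -0.0001}
{'dx': 0.0354, 'dy': -0.0212, 'dz': -0.0048, 'rx': -0.0001, 'ry': -
[... 397 characters left out ...]
': 0.0}
{'dx': 0.0133, 'dy': -0.0404, 'dz': 0.0023, 'rx': 0.0, 'ry': 0.0, 'rz': 0.0}
{'dx': 0.0133, 'dy': -0.0404, 'dz': 0.0023, 'rx': 0.0, 'ry': 0.0, 'rz': 0.0}
{'dx': 0.0133, 'dy': -0.0404, 'dz': 0.0023, 'rx': 0.0, 'ry': 0.0, 'rz': 0.0}
{'dx': 0.0133, 'dy': -0.0404, 'dz': 0.0023, 'rx': 0.0, 'ry': 0.0, 'rz': 0.0}
{'dx': 0.0133, 'dy': -0.0404, 'dz': 0.0023, 'rx': 0.0, 'ry': 0.0, 'rz': 0.0}
{'dx': 0.0133, 'dy': -0.0404, 'dz': 0.0023, 'rx': 0.0, 'ry': 0.0, 'rz': 0.0}
{'dx': 0.0133, 'dy': -0.0404, 'dz': 0.0023, 'rx': 0.0, 'ry': 0.0, 'rz': 0.0}
{'dx': 0.0133, 'dy': -0.0404, 'dz': 0.0023, 'rx': 0.0, 'ry': 0.0, 'rz': 0.0}
{'dx': 0.0133, 'dy': -0.0404, 'dz': 0.0023, 'rx': 0.0, 'ry': 0.0, 'rz': 0.0}
```

arm_command(
  deltas=[
    {"dx": 0.035,"dy": -0.021,"dz": -0.005},
    {"dx": 0.035,"dy": -0.021,"dz": -0.005},
    {"dx": 0.035,"dy": -0.021,"dz": -0.005},
    {"dx": 0.035,"dy": -0.021,"dz": -0.005},
    {"dx": 0.035,"dy": -0.021,"dz": -0.005},
    {"dx": 0.035,"dy": -0.021,"dz": -0.005},
    {"dx": 0.035,"dy": -0.021,"dz": -0.005},
    {"dx": 0.035,"dy": -0.021,"dz": -0.005},
    {"dx": 0.035,"dy": -0.021,"dz": -0.005},
    {"dx": 0.035,"dy": -0.021,"dz": -0.005},
  ],
)

```text
validation failed for argument at $.de...
```

arm_command(
  deltas=[
    {"dx": 0.025,"dy": -0.033,"dz": 0.01},
    {"dx": 0.025,"dy": -0.033,"dz": 0.01},
    {"dx": 0.025,"dy": -0.033,"dz": 0.01},
    {"dx": 0.025,"dy": -0.033,"dz": 0.01},
    {"dx": 0.025,"dy": -0.033,"dz": 0.01},
    {"dx": 0.025,"dy": -0.033,"dz": 0.01},
    {"dx": 0.025,"dy": -0.033,"dz": 0.01},
    {"dx": 0.025,"dy": -0.033,"dz": 0.01},
    {},
    {},
  ],
)

```text
validation failed for argument at $.de...
```

```bash
python3 - <<'E'
from h import *
c=snap('wrist','w1');s=monitor.read_state();print(s['ee_pos'],s['time'])
print(proj(c,[.557,.051,.02]))
x,y=proj(c,[.557,.051,.02]).astype(int)
crop('w1','w1c',(max(0,x-50),max(0,y-40),x+50,y+40),7)
print(max(0,x-50),max(0,y-40))
E
```

```text
[ 0.12311384 -0.53595451  0.30231552] 0.2
[-479.47253255 -665.12933195]Traceback (most recent call last):
  File "<stdin>", line 5, in <module>
  File "h.py", line 12, in crop
    cv2.imwrite('pics/'+out+'.png',cv2.resize(f,None,fx=k,fy=k,interpolation=cv2.INTER_CUBIC)[...,::-1])
                                   ~~~~~~~~~~^^^^^^^^^^^^^^^^^^^^^^^^^^^^^^^^^^^^^^^^^^^^^^^^
cv2.error: OpenCV(4.12.0) /io/opencv/modules/imgproc/src/resize.cpp:4208: error: (-215:Assertion failed) !ssize.empty() in function 'resize'
```

Every field is probably required, so I'll send full rows.

arm_command(
  deltas=[
    {"rx": 0,"ry": 0,"rz": 0,"dx": 0.035,"dy": -0.021,"dz": -0.005,"claw": 1},
    {"rx": 0,"ry": 0,"rz": 0,"dx": 0.035,"dy": -0.021,"dz": -0.005,"claw": 1},
    {"rx": 0,"ry": 0,"rz": 0,"dx": 0.035,"dy": -0.021,"dz": -0.005,"claw": 1},
    {"rx": 0,"ry": 0,"rz": 0,"dx": 0.035,"dy": -0.021,"dz": -0.005,"claw": 1},
    {"rx": 0,"ry": 0,"rz": 0,"dx": 0.035,"dy": -0.021,"dz": -0.005,"claw": 1},
    {"rx": 0,"ry": 0,"rz": 0,"dx": 0.035,"dy": -0.021,"dz": -0.005,"claw": 1},
    {"rx": 0,"ry": 0,"rz": 0,"dx": 0.035,"dy": -0.021,"dz": -0.005,"claw": 1},
    {"rx": 0,"ry": 0,"rz": 0,"dx": 0.035,"dy": -0.021,"dz": -0.005,"claw": 1},
    {"rx": 0,"ry": 0,"rz": 0,"dx": 0.035,"dy": -0.021,"dz": -0.005,"claw": 1},
    {"rx": 0,"ry": 0,"rz": 0,"dx": 0.035,"dy": -0.021,"dz": -0.005,"claw": 1},
  ],
)

```text
time: 1.2
ee_pos: [0.4182, -0.2516, 0.3529]
eef_rot: [[0.975, 0.224, 0.0], [0.224, -0.975, -0.0], [0.0, 0.0, -1.0]]
force: [-0.0, -0.3, 0.2]
finger_gap: 1.001
grip_force: 0.0
```

arm_command(
  deltas=[
    {"rx": 0,"ry": 0,"rz": 0,"dx": 0.0277,"dy": -0.033,"dz": 0.01,"claw": 1},
    {"rx": 0,"ry": 0,"rz": 0,"dx": 0.0277,"dy": -0.033,"dz": 0.01,"claw": 1},
    {"rx": 0,"ry": 0,"rz": 0,"dx": 0.0277,"dy": -0.033,"dz": 0.01,"claw": 1},
    {"rx": 0,"ry": 0,"rz": 0,"dx": 0.0277,"dy": -0.033,"dz": 0.01,"claw": 1},
    {"rx": 0,"ry": 0,"rz": 0,"dx": 0.0277,"dy": -0.033,"dz": 0.01,"claw": 1},
    {"rx": 0,"ry": 0,"rz": 0,"dx": 0.0277,"dy": -0.033,"dz": 0.01,"claw": 1},
    {"rx": 0,"ry": 0,"rz": 0,"dx": 0.0277,"dy": -0.033,"dz": 0.01,"claw": 1},
    {"rx": 0,"ry": 0,"rz": 0,"dx": 0.0277,"dy": -0.033,"dz": 0.01,"claw": 1},
    {"rx": 0,"ry": 0,"rz": 0,"dx": 0,"dy": 0,"dz": 0,"claw": 1},
    {"rx": 0,"ry": 0,"rz": 0,"dx": 0,"dy": 0,"dz": 0,"claw": 1},
  ],
)

```text
time: 2.2
ee_pos: [0.574, 0.0543, 0.2721]
eef_rot: [[0.974, 0.225, -0.001], [0.225, -0.974, -0.0], [-0.001, -0.0, -1.0]]
force: [0.5, -0.9, 0.6]
finger_gap: 1.001
grip_force: 0.0
```

```bash
python3 - <<'E'
from h import *
c=snap('wrist','w1');s=monitor.read_state();print(s['ee_pos'],s['time'])
print(proj(c,[.557,.051,.02]))
x,y=proj(c,[.557,.051,.02]).astype(int)
crop('w1','w1c',(x-50,y-40,x+50,y+40),7)
print(x-50,y-40)
E
```

```text
[0.57390617 0.05352625 0.27258713] 2.25
[254.10763172 193.82766381]
204 153
```

View pics/w1c.png

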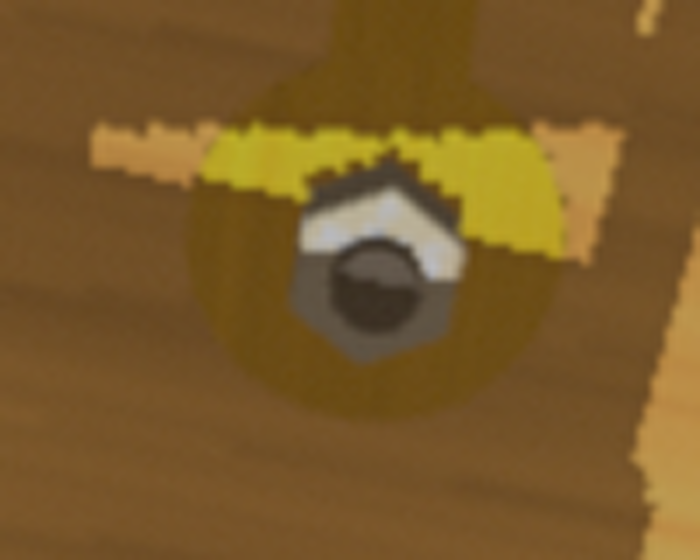

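The nut's top hexagon is clear here, with corners at (392,190), (467,250), (448,333), (365,362), (290,303) and (302,220) in the crop.

```bash
python3 - <<'E'
from h import *
c=load('w1')
P=np.array([onz(c,(204+x/7,153+y/7),.02) for x,y in [(392,190),(467,250),(448,333),(365,362),(290,303),(302,220)]])
m=P.mean(0);print(m)
d=P-m;print(np.hypot(d[:,0],d[:,1]))
a=np.degrees(np.arctan2(d[:,1],d[:,0]));print(a,a%60)
z=np.exp(1j*np.radians(a*6)).mean();print('corner mod60',np.degrees(np.angle(z))/6)
print('stud',onz(c,(204+377/7,153+284/7),.027))
plan([.535,.333,.25],down(14))
E
```

```text
[0.5592641  0.04744008 0.02      ]
[0.01356664 0.01398194 0.01383365 0.0135641  0.01372196 0.01424147]
[   3.95306424  -59.60808627 -116.62107471 -174.78090496  120.42366079
   64.87334546] [3.95306424 0.39191373 3.37892529 5.21909504 0.42366079 4.87334546]
corner mod60 3.045933229572793
stud [0.5602152  0.04775429 0.027     ]
total tool-frame shift [ 0.0247 -0.2811  0.0225] turn [ 0.0001  0.0004 -0.0184] dist 0.2831
{'dx': 0.0035, 'dy': -0.0402, 'dz': 0.0032, 'rx': 0.0, 'ry': 0.0001, 'rz': -0.0026}
{'dx': 0.0036, 'dy': -0.0401, 'dz': 0.0032, 'rx': 0.0, 'ry': 0.0001, 'rz': -0.0026}
{'dx': 0.0037, 'dy': -0.0401, 'dz': 0.0032, 'rx': 0.0, 'ry': 0.0001, 'rz': -0.0026}
{'dx': 0.0038, 'dy': -0.0401, 'dz': 0.0032, 'rx': 0.0, 'ry': 0.0001, 'rz': -0.0026}
{'dx': 0.004, 'dy': -0.0401, 'dz': 0.0032, 'rx': 0.0, 'ry': 0.0001, 'rz': -0.0026}
{'dx': 0.0041, 'dy': -0.0401, 'dz': 0.0032, 'rx': 0.0, 'ry': 0.0001, 'rz': -0.0026}
{'dx': 0.0042, 'dy': -0.0401, 'dz': 0.0032, 'rx': 0.0, 'ry': 0.0001, 'rz': -0.0026}
```

arm_command(
  deltas=[
    {"rx": 0,"ry": 0,"rz": -0.0026,"dx": 0.004,"dy": -0.04,"dz": 0.003,"claw": 1},
    {"rx": 0,"ry": 0,"rz": -0.0026,"dx": 0.004,"dy": -0.04,"dz": 0.003,"claw": 1},
    {"rx": 0,"ry": 0,"rz": -0.0026,"dx": 0.004,"dy": -0.04,"dz": 0.003,"claw": 1},
    {"rx": 0,"ry": 0,"rz": -0.0026,"dx": 0.004,"dy": -0.04,"dz": 0.003,"claw": 1},
    {"rx": 0,"ry": 0,"rz": -0.0026,"dx": 0.004,"dy": -0.04,"dz": 0.003,"claw": 1},
    {"rx": 0,"ry": 0,"rz": -0.0026,"dx": 0.004,"dy": -0.04,"dz": 0.003,"claw": 1},
    {"rx": 0,"ry": 0,"rz": -0.0026,"dx": 0.004,"dy": -0.04,"dz": 0.003,"claw": 1},
    {"rx": 0,"ry": 0,"rz": 0,"dx": 0,"dy": 0,"dz": 0,"claw": 1},
    {"rx": 0,"ry": 0,"rz": 0,"dx": 0,"dy": 0,"dz": 0,"claw": 1},
  ],
)

```text
time: 3.15
ee_pos: [0.5367, 0.3319, 0.252]
eef_rot: [[0.97, 0.241, 0.0], [0.241, -0.97, -0.0], [0.0, 0.0, -1.0]]
force: [0.7, -1.1, -0.2]
finger_gap: 0.996
grip_force: 0.0
```

```bash
python3 - <<'E'
from h import *
c=snap('wrist','w2');s=monitor.read_state();print(s['ee_pos'],s['qpos'])
for X in ([.512,.3245,.0235],[.361,.286,.015],[.5717,.3589,.016]): print(proj(c,X))
crop('w2','w2c',(130,40,390,340),2)
E
```

```text
[0.53697731 0.3313264  0.25208035] [ 2.83542444e+01  2.98745563e+01  7.62421379e+01 -1.56690854e-02
  7.38650891e+01  1.04447904e+02]
[255.7770646  209.28880165]
[256.56023579 335.31609301]
[235.85817827 140.95457792]
```

View pics/w2c.png

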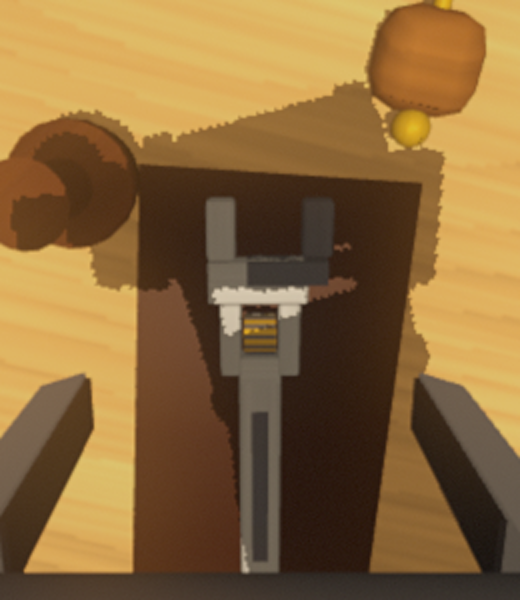

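The wrench is aligned with the tool, its handle centreline at column 259. The worm is at (260,330), the fixed jaw face at 235 and the moving jaw face at 303 (rows 200–258).

```bash
python3 - <<'E'
from h import *
c=load('w2');g=lambda x,y,z:onz(c,(130+x/2,40+y/2),z)
fj=g(235,230,.016);mj=g(303,230,.016);print('gap',np.linalg.norm(fj-mj),fj,mj)
h1=g(260,395,.015);h2=g(259.5,560,.015);d=h1-h2;print('handle',h1,h2,'yaw',np.degrees(np.arctan2(d[1],d[0])))
print('worm',g(260,330,.0235));tipL=g(220,199,.016);tipR=g(318,199,.016);print(tipL,tipR, 'throat',g(250,260,.016),'headback',g(260,375,.016))
t=load('t0')
# worm z from two views
print(tri([t,c],[(155+175/5,120+360/5),(260,205)]), 'hole top', onz(t,(155+222/5,120+578/5),.015))
E
```

```text
gap 0.03275323791643203 [0.56125739 0.34498037 0.016     ] [0.56917076 0.31319747 0.016     ]
handle [0.4799707  0.31200486 0.015     ] [0.38190071 0.28751106 0.015     ] yaw 14.023211106669379
worm [0.51733694 0.32155031 0.0235    ]
[0.57399532 0.35538938 0.016     ] [0.58524802 0.31018984 0.016     ] throat [0.54865847 0.33440921 0.016     ] headback [0.49123704 0.31486413 0.016     ]
[0.51256537 0.32225685 0.01289664] hole top [0.361314   0.28441335 0.015     ]
```

arm_command(
  deltas=[
    {"rx": 0,"ry": 0,"rz": 0,"dx": -0.0227,"dy": 0.0017,"dz": 0.03,"claw": 0.7},
    {"rx": 0,"ry": 0,"rz": 0,"dx": -0.0227,"dy": 0.0016,"dz": 0.03,"claw": 0.7},
    {"rx": 0,"ry": 0,"rz": 0,"dx": -0.0228,"dy": 0.0016,"dz": 0.03,"claw": 0.7},
    {"rx": 0,"ry": 0,"rz": 0,"dx": 0,"dy": 0,"dz": 0.03,"claw": 0.7},
    {"rx": 0,"ry": 0,"rz": 0,"dx": 0,"dy": 0,"dz": 0.015,"claw": 0.7},
    {"rx": 0,"ry": 0,"rz": 0,"dx": 0,"dy": 0,"dz": 0.01,"claw": 0.7},
    {"rx": 0,"ry": 0,"rz": 0,"dx": 0,"dy": 0,"dz": 0,"claw": 0.7},
    {"rx": 0,"ry": 0,"rz": 0,"dx": 0,"dy": 0,"dz": 0,"claw": 0.7},
  ],
)

```text
time: 4.0
ee_pos: [0.4723, 0.3115, 0.1077]
eef_rot: [[0.971, 0.241, 0.001], [0.241, -0.971, 0.001], [0.001, -0.0, -1.0]]
force: [0.6, -0.1, 0.9]
finger_gap: 0.701
grip_force: 0.0
```

arm_command(
  deltas=[
    {"rx": 0,"ry": 0,"rz": 0,"dx": 0,"dy": 0.001,"dz": 0.0055,"claw": 0.7},
    {"rx": 0,"ry": 0,"rz": 0,"dx": 0,"dy": 0,"dz": 0,"claw": 0.1},
    {"rx": 0,"ry": 0,"rz": 0,"dx": 0,"dy": 0,"dz": 0,"claw": 0},
    {"rx": 0,"ry": 0,"rz": 0,"dx": 0,"dy": 0,"dz": 0,"claw": 0},
    {"rx": 0,"ry": 0,"rz": 0,"dx": 0,"dy": 0,"dz": 0,"claw": 0},
    {"rx": 0,"ry": 0,"rz": 0,"dx": 0,"dy": 0,"dz": 0,"claw": 0},
    {"rx": 0,"ry": 0,"rz": 0,"dx": 0,"dy": 0,"dz": 0,"claw": 0},
    {"rx": 0,"ry": 0,"rz": 0,"dx": 0,"dy": 0,"dz": 0,"claw": 0},
  ],
  squeeze=40,
)

```text
time: 4.8
ee_pos: [0.4718, 0.3106, 0.1012]
eef_rot: [[0.97, 0.242, 0.0], [0.242, -0.97, 0.0], [0.0, -0.0, -1.0]]
force: [-0.1, 0.8, 0.3]
finger_gap: 0.226
grip_force: 40.0
```

arm_command(
  deltas=[
    {"rx": 0,"ry": 0,"rz": 0,"dx": 0,"dy": 0,"dz": -0.01,"claw": 0},
    {"rx": 0,"ry": 0,"rz": 0,"dx": 0,"dy": 0,"dz": -0.02,"claw": 0},
    {"rx": 0,"ry": 0,"rz": 0,"dx": 0,"dy": 0,"dz": -0.03,"claw": 0},
    {"rx": 0,"ry": 0,"rz": 0,"dx": 0,"dy": 0,"dz": -0.04,"claw": 0},
    {"rx": 0,"ry": 0,"rz": 0,"dx": 0,"dy": 0,"dz": -0.04,"claw": 0},
    {"rx": 0,"ry": 0,"rz": 0,"dx": 0,"dy": 0,"dz": 0,"claw": 0},
  ],
)

```text
time: 5.4
ee_pos: [0.4728, 0.3112, 0.2471]
eef_rot: [[0.97, 0.242, 0.008], [0.242, -0.97, 0.004], [0.008, -0.002, -1.0]]
force: [0.3, -0.0, -2.6]
finger_gap: 0.23
grip_force: 40.0
```

```bash
python3 - <<'E'
from h import *
nut=np.array([.559,.0485,0]);R=down(63.0)
p=nut-R@np.array([.096,.004,0]);p[2]=.16   # wrench y=-4 -> tool y=+4
plan(p,R)
E
```

```text
total tool-frame shift [-0.0465  0.3458  0.0859] turn [ 0.0014 -0.0089 -0.8556] dist 0.3593
{'dx': -0.0058, 'dy': 0.0432, 'dz': 0.0107, 'rx': 0.0002, 'ry': -0.0011, 'rz': -0.1069}
{'dx': -0.0104, 'dy': 0.0424, 'dz': 0.0107, 'rx': 0.0002, 'ry': -0.0011, 'rz': -0.1069}
{'dx': -0.0148, 'dy': 0.041, 'dz': 0.0107, 'rx': 0.0002, 'ry': -0.0011, 'rz': -0.1069}
{'dx': -0.0191, 'dy': 0.0392, 'dz': 0.0108, 'rx': 0.0002, 'ry': -0.0011, 'rz': -0.1069}
{'dx': -0.0232, 'dy': 0.0369, 'dz': 0.0108, 'rx': 0.0002, 'ry': -0.0011, 'rz': -0.1069}
{'dx': -0.027, 'dy': 0.0342, 'dz': 0.0108, 'rx': 0.0002, 'ry': -0.0011, 'rz': -0.1069}
{'dx': -0.0305, 'dy': 0.0312, 'dz': 0.0108, 'rx': 0.0002, 'ry': -0.0011, 'rz': -0.1069}
{'dx': -0.0336, 'dy': 0.0277, 'dz': 0.0109, 'rx': 0.0002, 'ry': -0.0011, 'rz': -0.1069}
```

arm_command(
  deltas=[
    {"rx": 0,"ry": 0,"rz": -0.107,"dx": -0.0058,"dy": 0.0432,"dz": 0.0107,"claw": 0},
    {"rx": 0,"ry": 0,"rz": -0.107,"dx": -0.0104,"dy": 0.0424,"dz": 0.0107,"claw": 0},
    {"rx": 0,"ry": 0,"rz": -0.107,"dx": -0.0148,"dy": 0.041,"dz": 0.0107,"claw": 0},
    {"rx": 0,"ry": 0,"rz": -0.107,"dx": -0.0191,"dy": 0.0392,"dz": 0.0107,"claw": 0},
    {"rx": 0,"ry": 0,"rz": -0.107,"dx": -0.0232,"dy": 0.0369,"dz": 0.0107,"claw": 0},
    {"rx": 0,"ry": 0,"rz": -0.107,"dx": -0.027,"dy": 0.0342,"dz": 0.0107,"claw": 0},
    {"rx": 0,"ry": 0,"rz": -0.107,"dx": -0.0305,"dy": 0.0312,"dz": 0.0107,"claw": 0},
    {"rx": 0,"ry": 0,"rz": -0.107,"dx": -0.0336,"dy": 0.0277,"dz": 0.0107,"claw": 0},
    {"rx": 0,"ry": 0,"rz": 0,"dx": 0,"dy": 0,"dz": 0,"claw": 0},
    {"rx": 0,"ry": 0,"rz": 0,"dx": 0,"dy": 0,"dz": 0,"claw": 0},
  ],
)

```text
time: 6.4
ee_pos: [0.51, -0.0366, 0.1548]
eef_rot: [[0.456, 0.89, -0.002], [0.89, -0.456, 0.0], [-0.0, -0.002, -1.0]]
force: [-0.5, 0.4, -3.8]
finger_gap: 0.228
grip_force: 40.0
```

```bash
python3 - <<'E'
from h import *
s=monitor.read_state();print(s['ee_pos'],s['eef_rot'][:,0],s['qpos'])
c=snap('wrist','w3')
print(proj(c,[.559,.0485,.02]))
crop('w3','w3c',(190,40,320,140),6)
nut=np.array([.559,.0485,0]);R=down(63.0)
p=nut-R@np.array([.096,.004,0]);p[2]=.16
print(p)
E
```

```text
[ 0.50999131 -0.03662786  0.15483548] [ 4.56184149e-01  8.89885286e-01 -4.47070202e-04] [-8.21471164e+00  2.25425765e+01  1.01551672e+02  6.80568458e-03
  5.60011791e+01  1.89226520e+01]
[262.17161207  66.81851943]
[ 0.51185289 -0.03522066  0.16      ]
```

View pics/w3c.png

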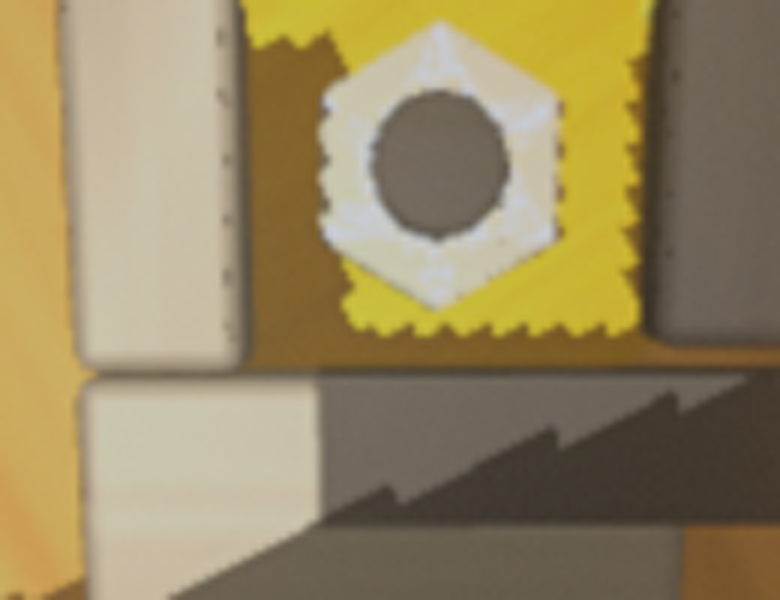

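The wrench is above the nut and its yaw matches. The nut's centre is at (440,165) in the crop, the fixed jaw face at column 243, the moving jaw face at 652, and the throat at row 370.

```bash
python3 - <<'E'
from h import *
c=load('w3');s=monitor.read_state();R=s['eef_rot'];p=s['ee_pos']
g=lambda x,y,z:R.T@(onz(c,(190+x/6,40+y/6),z)-p)
print('nut in tool',g(440,165,.02),'world',onz(c,(190+440/6,40+165/6),.02))
u=.0556
for z in (u+.014,u): print('fj',g(244,250,z),'mj',g(652,250,z),'throat',g(150,371,z))
E
```

```text
nut in tool [0.09691278 0.0059811  0.13519382] world [0.55945431 0.04782914 0.02      ]
fj [ 0.08710383 -0.01050648  0.08561142] mj [0.08706696 0.02178224 0.08558012] throat [ 0.07786703 -0.0182823   0.0856205 ]
fj [ 0.08756485 -0.01152661  0.09961234] mj [0.08752488 0.02348281 0.0995784 ] throat [ 0.07754974 -0.01995764  0.09962218]
```

arm_command(
  deltas=[
    {"rx": 0,"ry": 0,"rz": 0,"dx": 0.0025,"dy": 0,"dz": 0.005,"claw": 0},
    {"rx": 0,"ry": 0,"rz": 0,"dx": 0,"dy": 0,"dz": 0.01,"claw": 0},
    {"rx": 0,"ry": 0,"rz": 0,"dx": 0,"dy": 0,"dz": 0.01,"claw": 0},
    {"rx": 0,"ry": 0,"rz": 0,"dx": 0,"dy": 0,"dz": 0.01,"claw": 0},
    {"rx": 0,"ry": 0,"rz": 0,"dx": 0,"dy": 0,"dz": 0.01,"claw": 0},
    {"rx": 0,"ry": 0,"rz": 0,"dx": 0,"dy": 0,"dz": 0.005,"claw": 0},
    {"rx": 0,"ry": 0,"rz": 0,"dx": 0,"dy": 0,"dz": 0,"claw": 0},
    {"rx": 0,"ry": 0,"rz": 0,"dx": 0,"dy": 0,"dz": 0,"claw": 0},
  ],
)

```text
time: 7.25
ee_pos: [0.5117, -0.0339, 0.1057]
eef_rot: [[0.454, 0.891, 0.0], [0.891, -0.454, -0.0], [0.0, 0.0, -1.0]]
force: [0.1, -0.2, -2.7]
finger_gap: 0.226
grip_force: 40.0
```

arm_command(
  deltas=[
    {"rx": 0,"ry": 0,"rz": 0,"dx": 0,"dy": 0,"dz": 0.003,"claw": 0},
    {"rx": 0,"ry": 0,"rz": 0,"dx": 0,"dy": 0,"dz": 0.002,"claw": 0},
    {"rx": 0,"ry": 0,"rz": 0,"dx": 0,"dy": 0.002,"dz": 0,"claw": 0},
    {"rx": 0,"ry": 0,"rz": 0,"dx": 0,"dy": 0.002,"dz": 0,"claw": 0},
    {"rx": 0,"ry": 0,"rz": 0,"dx": 0,"dy": 0,"dz": 0,"claw": 0},
    {"rx": 0,"ry": 0,"rz": 0,"dx": 0,"dy": 0,"dz": 0,"claw": 0},
  ],
)

```text
time: 7.85
ee_pos: [0.5152, -0.0357, 0.1006]
eef_rot: [[0.454, 0.891, 0.0], [0.891, -0.454, -0.0], [0.0, 0.0, -1.0]]
force: [-0.1, 0.8, -2.8]
finger_gap: 0.224
grip_force: 40.0
```

```bash
python3 - <<'E'
from h import *
s=monitor.read_state();print(s['ee_pos'],s['force'],s['torque'],s['eef_rot'][:,0])
E
```

```text
[ 0.51521955 -0.03565759  0.10059845] [-0.06074426  0.75273767 -2.80797678] [-0.07038275 -0.03108626  0.01817899] [4.53649598e-01 8.91180139e-01 3.49578240e-05]
```

arm_command(
  deltas=[
    {"rx": 0,"ry": 0,"rz": 0,"dx": 0,"dy": 0,"dz": 0.0015,"claw": 0},
    {"rx": 0,"ry": 0,"rz": 0,"dx": 0,"dy": 0,"dz": 0,"claw": 0.45},
    {"rx": 0,"ry": 0,"rz": 0,"dx": 0,"dy": 0,"dz": 0,"claw": 0.45},
    {"rx": 0,"ry": 0,"rz": 0,"dx": 0,"dy": 0,"dz": 0,"claw": 0.45},
    {"rx": 0,"ry": 0,"rz": 0,"dx": 0,"dy": 0,"dz": -0.02,"claw": 0.45},
    {"rx": 0,"ry": 0,"rz": 0,"dx": 0,"dy": 0,"dz": -0.03,"claw": 0.45},
    {"rx": 0,"ry": 0,"rz": 0,"dx": 0,"dy": 0,"dz": -0.03,"claw": 0},
    {"rx": 0,"ry": 0,"rz": 0,"dx": 0,"dy": 0,"dz": -0.02,"claw": 0},
    {"rx": 0,"ry": 0,"rz": 0,"dx": 0,"dy": 0,"dz": 0,"claw": 0},
    {"rx": 0,"ry": 0,"rz": 0,"dx": 0,"dy": 0,"dz": 0,"claw": 0},
  ],
)

```text
time: 8.85
ee_pos: [0.515, -0.0356, 0.1987]
eef_rot: [[0.454, 0.891, 0.0], [0.891, -0.454, -0.0], [-0.0, 0.0, -1.0]]
force: [0.8, 1.1, -0.7]
finger_gap: 0.145
grip_force: 0.0
```

```bash
python3 - <<'E'
from h import *
s=monitor.read_state();print(s['ee_pos'],s['force'],s['eef_rot'][:,0])
c=snap('wrist','w4')
pw=np.array([.5152,-.0357,.0215])+.041*np.array([.4537,.8912,0])
print(pw,proj(c,pw))
crop('w4','w4c',(170,40,340,300),2.3)
E
```

```text
[ 0.51500127 -0.03561932  0.19865311] [ 0.82519667  1.07681017 -0.72932293] [ 4.53607853e-01  8.91201389e-01 -4.80610074e-06]
[0.5338017 0.0008392 0.0215   ] [254.60811225 149.10935133]
```

View pics/w4c.png

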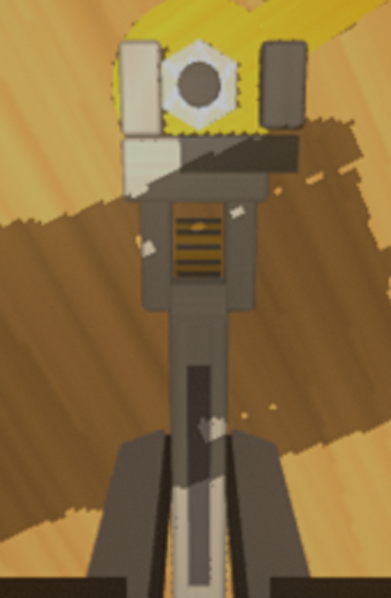

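The wrench sits around the nut with its fixed jaw against a flat. The worm is at (198,241) in the crop, which agrees with the projection. Next I'll close the fingers and press on the worm.

arm_command(
  deltas=[
    {"rx": 0,"ry": 0,"rz": 0,"dx": 0.017,"dy": 0.0005,"dz": 0.025,"claw": 0},
    {"rx": 0,"ry": 0,"rz": 0,"dx": 0.018,"dy": 0,"dz": 0.025,"claw": 0},
    {"rx": 0,"ry": 0,"rz": 0,"dx": 0,"dy": 0,"dz": 0.02,"claw": 0},
    {"rx": 0,"ry": 0,"rz": 0,"dx": 0,"dy": 0,"dz": 0.007,"claw": 0},
    {"rx": 0,"ry": 0,"rz": 0,"dx": 0,"dy": 0,"dz": 0,"claw": 0},
    {"rx": 0,"ry": 0,"rz": 0,"dx": 0,"dy": 0,"dz": 0,"claw": 0},
  ],
)

```text
time: 9.5
ee_pos: [0.5316, -0.0049, 0.1225]
eef_rot: [[0.454, 0.891, 0.0], [0.891, -0.454, -0.0], [0.0, 0.0, -1.0]]
force: [-0.2, 0.3, 0.0]
finger_gap: 0.003
grip_force: 0.0
```

arm_command(
  deltas=[
    {"rx": 0,"ry": 0,"rz": 0,"dx": 0,"dy": 0,"dz": 0.002,"claw": 0},
    {"rx": 0,"ry": 0,"rz": 0,"dx": 0,"dy": 0,"dz": 0.001,"claw": 0},
    {"rx": 0,"ry": 0,"rz": 0,"dx": 0,"dy": 0,"dz": 0,"claw": 0},
  ],
)

```text
time: 9.8
ee_pos: [0.5316, -0.0048, 0.1194]
eef_rot: [[0.454, 0.891, 0.001], [0.891, -0.454, -0.0], [0.0, 0.001, -1.0]]
force: [-0.7, -0.5, 2.0]
finger_gap: 0.004
grip_force: 0.7
```

arm_command(
  deltas=[
    {"rx": 0,"ry": 0,"rz": 0,"dx": 0,"dy": 0,"dz": 0.001,"claw": 0},
    {"rx": 0,"ry": 0,"rz": 0,"dx": 0,"dy": 0,"dz": 0,"claw": 0},
  ],
)

```text
time: 10.0
ee_pos: [0.5319, -0.0045, 0.1187]
eef_rot: [[0.454, 0.891, 0.001], [0.891, -0.454, 0.0], [0.001, 0.001, -1.0]]
force: [-0.1, 1.2, 6.2]
finger_gap: 0.007
grip_force: 3.2
```

arm_command(
  deltas=[
    {"rx": 0,"ry": 0,"rz": 0,"dx": 0,"dy": 0,"dz": 0.0005,"claw": 0},
    {"rx": 0,"ry": 0,"rz": 0,"dx": 0,"dy": 0,"dz": 0,"claw": 0},
  ],
)

```text
time: 10.2
ee_pos: [0.5319, -0.0045, 0.1186]
eef_rot: [[0.454, 0.891, 0.002], [0.891, -0.454, 0.0], [0.001, 0.001, -1.0]]
force: [-2.4, 1.9, 10.7]
finger_gap: 0.005
grip_force: 5.4
```

arm_command(
  deltas=[
    {"rx": 0,"ry": 0,"rz": 0,"dx": 0.002,"dy": 0,"dz": 0,"claw": 0},
    {"rx": 0,"ry": 0,"rz": 0,"dx": 0.002,"dy": 0,"dz": 0,"claw": 0},
    {"rx": 0,"ry": 0,"rz": 0,"dx": 0.002,"dy": 0,"dz": 0,"claw": 0},
  ],
)

```text
time: 10.5
ee_pos: [0.5344, 0.0003, 0.1185]
eef_rot: [[0.454, 0.891, 0.001], [0.891, -0.454, -0.001], [-0.0, 0.001, -1.0]]
force: [-4.7, -5.1, 12.3]
finger_gap: 0.001
grip_force: 6.4
```

arm_command(
  deltas=[
    {"rx": 0,"ry": 0,"rz": 0,"dx": 0.002,"dy": 0,"dz": 0,"claw": 0},
    {"rx": 0,"ry": 0,"rz": 0,"dx": 0.002,"dy": 0,"dz": 0,"claw": 0},
    {"rx": 0,"ry": 0,"rz": 0,"dx": 0.002,"dy": 0,"dz": 0,"claw": 0},
  ],
)

```text
time: 10.8
ee_pos: [0.5371, 0.0056, 0.1185]
eef_rot: [[0.454, 0.891, 0.001], [0.891, -0.454, -0.001], [-0.001, 0.001, -1.0]]
force: [-4.6, -4.1, 12.3]
finger_gap: 0.007
grip_force: 6.4
```

arm_command(
  deltas=[
    {"rx": 0,"ry": 0,"rz": 0,"dx": 0.002,"dy": 0,"dz": 0,"claw": 0},
    {"rx": 0,"ry": 0,"rz": 0,"dx": 0,"dy": 0,"dz": 0,"claw": 0},
  ],
)

```text
time: 11.0
ee_pos: [0.5381, 0.0076, 0.1185]
eef_rot: [[0.453, 0.891, 0.001], [0.891, -0.453, -0.001], [-0.0, 0.001, -1.0]]
force: [-4.3, -2.1, 12.1]
finger_gap: 0.004
grip_force: 6.0
```

```bash
python3 - <<'E'
from h import *
s=monitor.read_state();R=s['eef_rot'];print(s['ee_pos'],R.T@s['force'],s['time'])
c=snap('wrist','w5')
w=load('w4');print(c['R']@s['eef_rot'])
E
```

```text
[0.5380663  0.00757838 0.11848848] [ -3.81216272  -2.9177918  -12.07707465] 11.0
[[ 7.75158775e-05  9.99999922e-01  3.86040355e-04]
 [-9.58775782e-01  1.84018987e-04 -2.84163625e-01]
 [-2.84163674e-01 -3.48098951e-04  9.58775722e-01]]
```

arm_command(
  deltas=[
    {"rx": 0,"ry": 0,"rz": 0,"dx": 0,"dy": 0,"dz": -0.006,"claw": 0},
    {"rx": 0,"ry": 0,"rz": 0,"dx": -0.0155,"dy": 0,"dz": 0,"claw": 0},
    {"rx": 0,"ry": 0,"rz": 0,"dx": 0,"dy": 0,"dz": 0.006,"claw": 0},
    {"rx": 0,"ry": 0,"rz": 0,"dx": 0,"dy": 0,"dz": 0,"claw": 0},
    {"rx": 0,"ry": 0,"rz": 0,"dx": 0.0025,"dy": 0,"dz": 0,"claw": 0},
    {"rx": 0,"ry": 0,"rz": 0,"dx": 0.0025,"dy": 0,"dz": 0,"claw": 0},
    {"rx": 0,"ry": 0,"rz": 0,"dx": 0.0025,"dy": 0,"dz": 0,"claw": 0},
    {"rx": 0,"ry": 0,"rz": 0,"dx": 0.0025,"dy": 0,"dz": 0,"claw": 0},
    {"rx": 0,"ry": 0,"rz": 0,"dx": 0.0025,"dy": 0,"dz": 0,"claw": 0},
    {"rx": 0,"ry": 0,"rz": 0,"dx": 0.0025,"dy": 0,"dz": 0,"claw": 0},
  ],
)

```text
time: 12.05
ee_pos: [0.5377, 0.0067, 0.1183]
eef_rot: [[0.454, 0.891, 0.0], [0.891, -0.454, -0.001], [-0.001, 0.001, -1.0]]
force: [-6.9, -4.1, 18.0]
finger_gap: 0.006
grip_force: 9.1
```

```bash
python3 - <<'E'
from h import *
s=monitor.read_state();R=s['eef_rot'];print(s['ee_pos'],R.T@s['force'],s['time'])
c=snap('wrist','w6')
a=load('w5')['frame'][20:150,180:330];b=c['frame'][20:150,180:330]
cv2.imwrite('pics/w56.png',cv2.resize(np.hstack([a,b]),None,fx=2.6,fy=2.6,interpolation=cv2.INTER_CUBIC)[...,::-1])
E
```

```text
[0.53767815 0.00669321 0.11834579] [ -6.82345149  -4.29261854 -18.0465886 ] 12.05
```

View pics/w56.png

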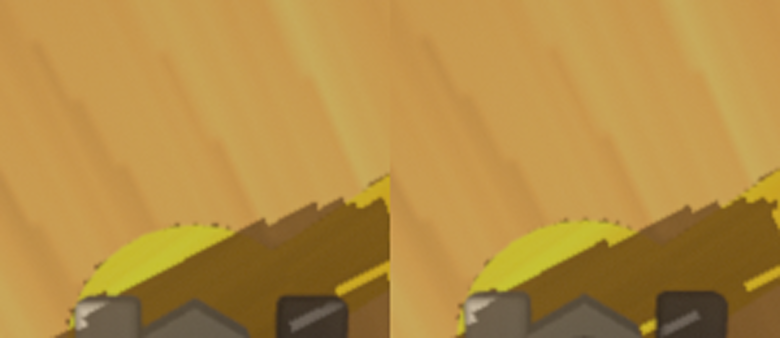

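arm_command(
  deltas=[
    {"rx": 0,"ry": 0,"rz": 0,"dx": 0,"dy": 0,"dz": -0.006,"claw": 0},
    {"rx": 0,"ry": 0,"rz": 0,"dx": -0.0155,"dy": 0,"dz": 0,"claw": 0},
    {"rx": 0,"ry": 0,"rz": 0,"dx": 0,"dy": 0,"dz": 0.0053,"claw": 0},
    {"rx": 0,"ry": 0,"rz": 0,"dx": 0,"dy": 0,"dz": 0,"claw": 0},
    {"rx": 0,"ry": 0,"rz": 0,"dx": 0.0025,"dy": 0,"dz": 0,"claw": 0},
    {"rx": 0,"ry": 0,"rz": 0,"dx": 0.0025,"dy": 0,"dz": 0,"claw": 0},
    {"rx": 0,"ry": 0,"rz": 0,"dx": 0.0025,"dy": 0,"dz": 0,"claw": 0},
    {"rx": 0,"ry": 0,"rz": 0,"dx": 0.0025,"dy": 0,"dz": 0,"claw": 0},
    {"rx": 0,"ry": 0,"rz": 0,"dx": 0.0025,"dy": 0,"dz": 0,"claw": 0},
    {"rx": 0,"ry": 0,"rz": 0,"dx": 0.0025,"dy": 0,"dz": 0,"claw": 0},
  ],
)

```text
time: 13.1
ee_pos: [0.5372, 0.0062, 0.1185]
eef_rot: [[0.454, 0.891, -0.0], [0.891, -0.454, -0.001], [-0.001, 0.0, -1.0]]
force: [-5.6, -3.5, 14.8]
finger_gap: 0.004
grip_force: 7.4
```

```bash
python3 - <<'E'
from h import *
s=monitor.read_state();R=s['eef_rot'];print(s['ee_pos'],R.T@s['force'],s['time'])
snap('wrist','w7')
for n in ('w5','w6','w7'):
    f=load(n)['frame'].astype(int)
    for r in (138,142): # print saturation-like (R-B): grey jaws low
        d=f[r,195:325,0]-f[r,195:325,2]
        print(n,r,''.join('#' if v<25 else '.' for v in d))
E
```

```text
[0.5372212  0.00615593 0.11845684] [ -5.64965814  -3.41737616 -14.8358721 ] 13.1
w5 138 ...............................................................................................#.##..#...##########.#.............
w5 142 .............................................................................................##################.#.................
w6 138 ............................................................................................#..#.......#..........................
w6 142 .........................................................................................#################.#.#....................
w7 138 ......................................................................................#############.##.#..#..#....................
w7 142 ...........................................................................#.........##############.##########....................
```

arm_command(
  deltas=[
    {"rx": 0,"ry": 0,"rz": 0,"dx": 0,"dy": 0,"dz": -0.006,"claw": 0},
    {"rx": 0,"ry": 0,"rz": 0,"dx": -0.0145,"dy": 0,"dz": 0,"claw": 0},
    {"rx": 0,"ry": 0,"rz": 0,"dx": 0,"dy": 0,"dz": 0.0058,"claw": 0},
    {"rx": 0,"ry": 0,"rz": 0,"dx": 0,"dy": 0,"dz": 0,"claw": 0},
    {"rx": 0,"ry": 0,"rz": 0,"dx": 0.0025,"dy": 0,"dz": 0,"claw": 0},
    {"rx": 0,"ry": 0,"rz": 0,"dx": 0.0025,"dy": 0,"dz": 0,"claw": 0},
    {"rx": 0,"ry": 0,"rz": 0,"dx": 0.0025,"dy": 0,"dz": 0,"claw": 0},
  ],
)

```text
time: 13.85
ee_pos: [0.534, -0.0001, 0.1185]
eef_rot: [[0.454, 0.891, -0.0], [0.891, -0.454, -0.001], [-0.001, 0.0, -1.0]]
force: [-5.5, -4.4, 13.2]
finger_gap: 0.007
grip_force: 6.3
```

arm_command(
  deltas=[
    {"rx": 0,"ry": 0,"rz": 0,"dx": 0.002,"dy": 0,"dz": 0,"claw": 0},
    {"rx": 0,"ry": 0,"rz": 0,"dx": 0.002,"dy": 0,"dz": 0,"claw": 0},
  ],
)

```text
time: 14.05
ee_pos: [0.5359, 0.0035, 0.1185]
eef_rot: [[0.454, 0.891, -0.0], [0.891, -0.454, -0.001], [-0.001, 0.0, -1.0]]
force: [-4.4, -4.9, 12.8]
finger_gap: 0.004
grip_force: 6.3
```

arm_command(
  deltas=[
    {"rx": 0,"ry": 0,"rz": 0,"dx": 0.002,"dy": 0,"dz": 0,"claw": 0},
    {"rx": 0,"ry": 0,"rz": 0,"dx": 0.002,"dy": 0,"dz": 0,"claw": 0},
  ],
)

```text
time: 14.25
ee_pos: [0.5377, 0.0069, 0.1185]
eef_rot: [[0.454, 0.891, -0.0], [0.891, -0.454, -0.001], [-0.001, 0.0, -1.0]]
force: [-4.1, -6.2, 12.7]
finger_gap: 0.007
grip_force: 6.2
```

```bash
python3 - <<'E'
from h import *
s=monitor.read_state();R=s['eef_rot'];print(s['ee_pos'],R.T@s['force'],s['time'])
snap('wrist','w8')
for n in ('w7','w8'):
    f=load(n)['frame'].astype(int)
    for r in (140,142,144):
        d=f[r,195:325,0]-f[r,195:325,2]
        print(n,r,''.join('#' if v<25 else '.' for v in d))
E
```

```text
[0.53767005 0.00691147 0.11851526] [ -7.36506141  -0.85309205 -12.69849393] 14.25
w7 140 .....................................................................................#####################...#....................
w7 142 ...........................................................................#.........##############.##########....................
w7 144 .....................................................................................#########################....................
w8 140 .................................................................................##########################.......................
w8 142 .................................................................................#########################........................
w8 144 .................................................................................#########################........................
```

arm_command(
  deltas=[
    {"rx": 0,"ry": 0,"rz": 0,"dx": 0,"dy": 0,"dz": -0.006,"claw": 0},
    {"rx": 0,"ry": 0,"rz": 0,"dx": -0.0145,"dy": 0,"dz": 0,"claw": 0},
    {"rx": 0,"ry": 0,"rz": 0,"dx": 0,"dy": 0,"dz": 0.006,"claw": 0},
    {"rx": 0,"ry": 0,"rz": 0,"dx": 0,"dy": 0,"dz": 0,"claw": 0},
    {"rx": 0,"ry": 0,"rz": 0,"dx": 0.002,"dy": 0,"dz": 0,"claw": 0},
    {"rx": 0,"ry": 0,"rz": 0,"dx": 0.002,"dy": 0,"dz": 0,"claw": 0},
  ],
)

```text
time: 14.9
ee_pos: [0.5328, -0.0026, 0.1185]
eef_rot: [[0.454, 0.891, -0.001], [0.891, -0.454, -0.001], [-0.001, 0.0, -1.0]]
force: [-6.5, -7.7, 12.7]
finger_gap: 0.005
grip_force: 6.6
```

arm_command(
  deltas=[
    {"rx": 0,"ry": 0,"rz": 0,"dx": 0.002,"dy": 0,"dz": 0,"claw": 0},
    {"rx": 0,"ry": 0,"rz": 0,"dx": 0.002,"dy": 0,"dz": 0,"claw": 0},
  ],
)

```text
time: 15.1
ee_pos: [0.5348, 0.001, 0.1186]
eef_rot: [[0.454, 0.891, 0.0], [0.891, -0.454, -0.001], [-0.001, 0.001, -1.0]]
force: [-5.0, -7.6, 11.9]
finger_gap: 0.006
grip_force: 5.8
```

arm_command(
  deltas=[
    {"rx": 0,"ry": 0,"rz": 0,"dx": 0.002,"dy": 0,"dz": 0,"claw": 0},
    {"rx": 0,"ry": 0,"rz": 0,"dx": 0.002,"dy": 0,"dz": 0,"claw": 0},
    {"rx": 0,"ry": 0,"rz": 0,"dx": 0.002,"dy": 0,"dz": 0,"claw": 0},
  ],
)

```text
time: 15.4
ee_pos: [0.5376, 0.0063, 0.1186]
eef_rot: [[0.454, 0.891, 0.0], [0.891, -0.454, -0.001], [-0.001, 0.001, -1.0]]
force: [-2.9, -7.4, 10.5]
finger_gap: 0.005
grip_force: 5.6
```

```bash
python3 - <<'E'
from h import *
s=monitor.read_state();R=s['eef_rot'];print(s['ee_pos'],R.T@s['force'],s['time'])
snap('wrist','w9')
for n in ('w8','w9'):
    f=load(n)['frame'].astype(int)
    for r in (140,142,144):
        d=f[r,195:325,0]-f[r,195:325,2]
        print(n,r,''.join('#' if v<25 else '.' for v in d))
E
```

```text
[0.53763384 0.00633488 0.11855421] [ -7.90467019   0.750681   -10.50401832] 15.4
w8 140 .................................................................................##########################.......................
w8 142 .................................................................................#########################........................
w8 144 .................................................................................#########################........................
w9 140 ................................................................................#################.#####...........................
w9 142 .................................................................................#####################.##.........................
w9 144 ..............................................................................#.#########################.........................
```

arm_command(
  deltas=[
    {"rx": 0,"ry": 0,"rz": 0,"dx": 0,"dy": 0,"dz": -0.02,"claw": 0},
    {"rx": 0,"ry": 0,"rz": 0,"dx": -0.016,"dy": 0,"dz": -0.03,"claw": 0.45},
    {"rx": 0,"ry": 0,"rz": 0,"dx": -0.016,"dy": 0,"dz": -0.03,"claw": 0.45},
    {"rx": 0,"ry": 0,"rz": 0,"dx": -0.016,"dy": 0,"dz": 0,"claw": 0.45},
    {"rx": 0,"ry": 0,"rz": 0,"dx": 0,"dy": 0,"dz": 0,"claw": 0.45},
    {"rx": 0,"ry": 0,"rz": 0,"dx": 0,"dy": 0,"dz": 0,"claw": 0.45},
  ],
)

```text
time: 16.05
ee_pos: [0.5155, -0.0355, 0.1972]
eef_rot: [[0.454, 0.891, -0.002], [0.891, -0.454, 0.0], [-0.0, -0.002, -1.0]]
force: [-0.6, -0.0, -0.6]
finger_gap: 0.392
grip_force: 0.0
```

```bash
python3 - <<'E'
from h import *
s=monitor.read_state();print(s['ee_pos'],s['eef_rot'][:,0],s['time'])
snap('wrist','w10');crop('w10','w10c',(200,50,310,190),4.2)
E
```

```text
[ 0.51547085 -0.03550393  0.19717308] [ 4.54486001e-01  8.90753793e-01 -3.94796681e-04] 16.05
```

View pics/w10c.png

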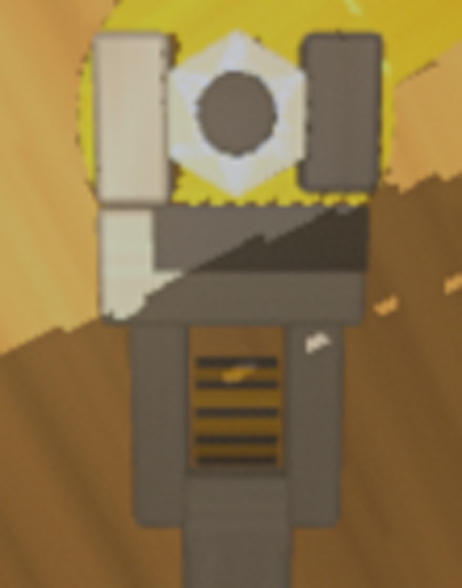

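The jaws now fit snugly: nut flats at columns 170 and 303, jaw faces at 170 and 301, nut centre at (237,112). I'll grip the handle and turn.

```bash
python3 - <<'E'
from h import *
c=load('w10');s=monitor.read_state();R=s['eef_rot'];p=s['ee_pos']
g=lambda x,y,z:R.T@(onz(c,(200+x/4.2,50+y/4.2),z)-p)
n=g(237,112,.02);print('nut',n,'handle',g(236,545,.013),g(236,480,.013),'throat',g(150,203,.014))
# arc rows about nut at tool (r,yl): per-row rotation a
r,yl=n[0],0.0;N=18;a=.95/N
Rz=lambda a:np.array([[np.cos(a),-np.sin(a)],[np.sin(a),np.cos(a)]])
v=np.array([r,yl]);print('N',N,'a',a,'shift per row',v-Rz(a)@v)
E
```

```text
nut [0.09414929 0.00167308 0.17710633] handle [0.01420901 0.00149407 0.18414406] [0.02717886 0.00149578 0.18413799] throat [ 0.07875947 -0.01416996  0.18314216]
N 18 a 0.05277777777777778 shift per row [ 0.0001311  -0.00496668]
```

arm_command(
  deltas=[
    {"rx": 0,"ry": 0,"rz": 0,"dx": 0,"dy": 0,"dz": 0.03,"claw": 0.45},
    {"rx": 0,"ry": 0,"rz": 0,"dx": 0,"dy": 0,"dz": 0.03,"claw": 0.45},
    {"rx": 0,"ry": 0,"rz": 0,"dx": 0,"dy": 0,"dz": 0.025,"claw": 0.45},
    {"rx": 0,"ry": 0,"rz": 0,"dx": 0,"dy": 0,"dz": 0.011,"claw": 0.45},
    {"rx": 0,"ry": 0,"rz": 0,"dx": 0,"dy": 0,"dz": 0,"claw": 0.45},
    {"rx": 0,"ry": 0,"rz": 0,"dx": 0,"dy": 0,"dz": 0,"claw": 0.45},
  ],
)

```text
time: 16.7
ee_pos: [0.5162, -0.0352, 0.103]
eef_rot: [[0.453, 0.891, 0.0], [0.891, -0.453, -0.0], [0.0, 0.0, -1.0]]
force: [-0.7, 0.8, -0.0]
finger_gap: 0.451
grip_force: 0.0
```

arm_command(
  deltas=[
    {"rx": 0,"ry": 0,"rz": 0,"dx": 0,"dy": 0.0013,"dz": 0.002,"claw": 0.45},
    {"rx": 0,"ry": 0,"rz": 0,"dx": 0,"dy": 0,"dz": 0,"claw": 0.1},
    {"rx": 0,"ry": 0,"rz": 0,"dx": 0,"dy": 0,"dz": 0,"claw": 0},
    {"rx": 0,"ry": 0,"rz": 0,"dx": 0,"dy": 0,"dz": 0,"claw": 0},
    {"rx": 0,"ry": 0,"rz": 0,"dx": 0,"dy": 0,"dz": 0,"claw": 0},
    {"rx": 0,"ry": 0,"rz": 0,"dx": 0,"dy": 0,"dz": 0,"claw": 0},
    {"rx": 0,"ry": 0,"rz": 0,"dx": 0,"dy": 0,"dz": 0,"claw": 0},
  ],
  squeeze=35,
)

```text
time: 17.4
ee_pos: [0.5167, -0.0359, 0.1007]
eef_rot: [[0.453, 0.891, -0.001], [0.891, -0.453, 0.0], [-0.0, -0.001, -1.0]]
force: [-4.4, 1.9, 5.8]
finger_gap: 0.228
grip_force: 35.0
```

arm_command(
  deltas=[
    {"rx": 0,"ry": 0,"rz": 0.05,"dx": 0.0001,"dy": -0.0047,"dz": 0,"claw": 0},
    {"rx": 0,"ry": 0,"rz": 0.05,"dx": 0.0001,"dy": -0.0047,"dz": 0,"claw": 0},
    {"rx": 0,"ry": 0,"rz": 0.05,"dx": 0.0001,"dy": -0.0047,"dz": 0,"claw": 0},
    {"rx": 0,"ry": 0,"rz": 0.05,"dx": 0.0001,"dy": -0.0047,"dz": 0,"claw": 0},
  ],
)

```text
time: 17.8
ee_pos: [0.5012, -0.0263, 0.1008]
eef_rot: [[0.623, 0.782, 0.001], [0.782, -0.623, -0.001], [-0.0, 0.001, -1.0]]
force: [0.1, -5.0, 1.3]
finger_gap: 0.228
grip_force: 35.2
```

```bash
python3 - <<'E'
from h import *
s=monitor.read_state();R=s['eef_rot'];print(s['ee_pos'],R.T@s['force'],R.T@s['torque'],np.degrees(np.arctan2(R[1,0],R[0,0])))
print(s['ee_pos']+R@[.094,0,0])
E
```

```text
[ 0.5012351  -0.02630633  0.10080091] [-3.88778011  3.21944614 -1.2741376 ] [-0.51915086 -0.720699   -0.36383528] 51.4824529860795
[0.559774   0.04724091 0.10077472]
```

arm_command(
  deltas=[
    {"rx": 0,"ry": 0,"rz": 0.05,"dx": 0.0001,"dy": -0.0047,"dz": 0,"claw": 0},
    {"rx": 0,"ry": 0,"rz": 0.05,"dx": 0.0001,"dy": -0.0047,"dz": 0,"claw": 0},
    {"rx": 0,"ry": 0,"rz": 0.05,"dx": 0.0001,"dy": -0.0047,"dz": 0,"claw": 0},
    {"rx": 0,"ry": 0,"rz": 0.05,"dx": 0.0001,"dy": -0.0047,"dz": 0,"claw": 0},
    {"rx": 0,"ry": 0,"rz": 0.05,"dx": 0.0001,"dy": -0.0047,"dz": 0,"claw": 0},
    {"rx": 0,"ry": 0,"rz": 0.05,"dx": 0.0001,"dy": -0.0047,"dz": 0,"claw": 0},
  ],
)

```text
time: 18.4
ee_pos: [0.4817, -0.006, 0.1007]
eef_rot: [[0.826, 0.563, -0.0], [0.563, -0.826, -0.001], [-0.001, 0.001, -1.0]]
force: [-3.2, -7.8, 4.8]
finger_gap: 0.23
grip_force: 35.2
```

arm_command(
  deltas=[
    {"rx": 0,"ry": 0,"rz": 0.05,"dx": 0.0001,"dy": -0.0047,"dz": 0,"claw": 0},
    {"rx": 0,"ry": 0,"rz": 0.05,"dx": 0.0001,"dy": -0.0047,"dz": 0,"claw": 0},
    {"rx": 0,"ry": 0,"rz": 0.05,"dx": 0.0001,"dy": -0.0047,"dz": 0,"claw": 0},
    {"rx": 0,"ry": 0,"rz": 0.05,"dx": 0.0001,"dy": -0.0047,"dz": 0,"claw": 0},
    {"rx": 0,"ry": 0,"rz": 0.05,"dx": 0.0001,"dy": -0.0047,"dz": 0,"claw": 0},
    {"rx": 0,"ry": 0,"rz": 0.05,"dx": 0.0001,"dy": -0.0047,"dz": 0,"claw": 0},
  ],
)

```text
time: 19.0
ee_pos: [0.469, 0.0192, 0.1007]
eef_rot: [[0.956, 0.294, -0.002], [0.294, -0.956, -0.002], [-0.002, 0.001, -1.0]]
force: [-8.8, -10.4, 9.0]
finger_gap: 0.23
grip_force: 35.2
```

```bash
python3 - <<'E'
from h import *
s=monitor.read_state();R=s['eef_rot'];print(s['ee_pos'],R.T@s['force'],R.T@s['torque'],np.degrees(np.arctan2(R[1,0],R[0,0])))
print(s['ee_pos']+R@[.094,0,0])
E
```

```text
[0.46895637 0.01919794 0.10071108] [-11.50828276   7.39912864  -8.93161226] [-1.27774242 -2.12514696 -0.39728849] 17.116825246041433
[0.55879257 0.04686404 0.10050327]
```

arm_command(
  deltas=[
    {"rx": 0,"ry": 0,"rz": 0.03,"dx": -0.0007,"dy": -0.0028,"dz": -0.0004,"claw": 0},
    {"rx": 0,"ry": 0,"rz": 0.03,"dx": -0.0004,"dy": -0.0028,"dz": 0,"claw": 0},
    {"rx": 0,"ry": 0,"rz": 0.03,"dx": 0,"dy": -0.0028,"dz": 0,"claw": 0},
  ],
)

```text
time: 19.3
ee_pos: [0.4662, 0.0276, 0.1008]
eef_rot: [[0.978, 0.208, -0.0], [0.208, -0.978, -0.0], [-0.0, 0.0, -1.0]]
force: [-0.7, -1.2, -2.6]
finger_gap: 0.228
grip_force: 35.1
```

arm_command(
  deltas=[
    {"rx": 0,"ry": 0,"rz": 0.02,"dx": 0,"dy": -0.0019,"dz": 0,"claw": 0},
    {"rx": 0,"ry": 0,"rz": 0.02,"dx": 0,"dy": -0.0019,"dz": 0,"claw": 0},
  ],
)

```text
time: 19.5
ee_pos: [0.4654, 0.0313, 0.1008]
eef_rot: [[0.986, 0.168, -0.0], [0.168, -0.986, -0.0], [-0.0, 0.0, -1.0]]
force: [-1.5, -2.0, -1.8]
finger_gap: 0.231
grip_force: 35.1
```

```bash
python3 - <<'E'
from h import *
s=monitor.read_state();R=s['eef_rot'];print(s['ee_pos'],R.T@s['force'],R.T@s['torque'],np.degrees(np.arctan2(R[1,0],R[0,0])))
print(s['ee_pos']+R@[.094,0,0])
E
```

```text
[0.46540895 0.0313119  0.10081498] [-1.80805069  1.66995517  1.82654326] [-0.35246502 -0.31917724 -0.29795272] 9.699012675768936
[0.55806534 0.0471483  0.10077803]
```

arm_command(
  deltas=[
    {"rx": 0,"ry": 0,"rz": 0.02,"dx": 0,"dy": -0.0019,"dz": 0,"claw": 0},
    {"rx": 0,"ry": 0,"rz": 0,"dx": 0,"dy": 0,"dz": 0,"claw": 0},
  ],
)

```text
time: 19.7
ee_pos: [0.4651, 0.0334, 0.1008]
eef_rot: [[0.989, 0.149, -0.0], [0.149, -0.989, 0.0], [-0.0, -0.0, -1.0]]
force: [-2.1, 0.8, -0.9]
finger_gap: 0.228
grip_force: 35.1
```

```bash
python3 - <<'E'
from h import *
s=monitor.read_state();R=s['eef_rot'];print(s['ee_pos'],R.T@s['force'],R.T@s['torque'],np.degrees(np.arctan2(R[1,0],R[0,0])))
E
```

```text
[0.46506955 0.03336397 0.10081889] [-1.95381062 -1.0884689   0.90747847] [ 0.07443486 -0.42771582 -0.19800297] 8.558157633374362
```

arm_command(
  deltas=[
    {"rx": 0,"ry": 0,"rz": 0.02,"dx": 0,"dy": -0.0019,"dz": 0,"claw": 0},
    {"rx": 0,"ry": 0,"rz": 0,"dx": 0,"dy": 0,"dz": 0,"claw": 0},
  ],
)

```text
time: 19.9
ee_pos: [0.4648, 0.0352, 0.1008]
eef_rot: [[0.992, 0.129, -0.0], [0.129, -0.992, -0.0], [-0.0, 0.0, -1.0]]
force: [-2.5, -1.7, -0.5]
finger_gap: 0.231
grip_force: 35.1
```

```bash
python3 - <<'E'
from h import *
s=monitor.read_state();R=s['eef_rot'];print(s['ee_pos'],R.T@s['force'],R.T@s['torque'],np.degrees(np.arctan2(R[1,0],R[0,0])))
E
```

```text
[0.46480969 0.03516988 0.10079814] [-2.64712265  1.32454172  0.46963126] [-0.25339602 -0.61690751 -0.22855651] 7.403981858470424
```

arm_command(
  deltas=[
    {"rx": 0,"ry": 0,"rz": 0.02,"dx": 0,"dy": -0.0019,"dz": 0,"claw": 0},
    {"rx": 0,"ry": 0,"rz": 0,"dx": 0,"dy": 0,"dz": 0,"claw": 0},
  ],
)

```text
time: 20.1
ee_pos: [0.4647, 0.0371, 0.1008]
eef_rot: [[0.994, 0.109, 0.0], [0.109, -0.994, -0.0], [0.0, 0.0, -1.0]]
force: [-1.4, -1.8, -2.4]
finger_gap: 0.228
grip_force: 35.1
```

```bash
cat > st.py <<'E'
from h import *
s=monitor.read_state();R=s['eef_rot'];f=R.T@s['force'];t=R.T@s['torque']
print(s['time'],s['ee_pos'],f,t,'yaw',np.degrees(np.arctan2(R[1,0],R[0,0])),'M about nut',t[2]-.094*f[1])
E
python3 st.py
```

```text
20.1 [0.46472866 0.03707137 0.10082441] [-1.60579504  1.63109651  2.43731419] [-0.39244795 -0.25696832 -0.2479944 ] yaw 6.250986445999196 M about nut -0.40131746801779233
```

arm_command(
  deltas=[
    {"rx": 0,"ry": 0,"rz": 0.02,"dx": 0,"dy": -0.0019,"dz": 0,"claw": 0},
    {"rx": 0,"ry": 0,"rz": 0,"dx": 0,"dy": 0,"dz": 0,"claw": 0},
  ],
)

```text
time: 20.3
ee_pos: [0.4647, 0.039, 0.1009]
eef_rot: [[0.996, 0.089, 0.001], [0.089, -0.996, 0.0], [0.001, 0.0, -1.0]]
force: [1.5, -3.4, -3.9]
finger_gap: 0.227
grip_force: 35.1
```

```bash
python3 st.py
```

```text
20.3 [0.46466844 0.03899702 0.10087489] [1.23108343 3.55871158 3.91183602] [-0.59691564  0.14368518 -0.26566507] yaw 5.101918650101294 M about nut -0.6001839581232052
```

arm_command(
  deltas=[
    {"rx": 0,"ry": 0,"rz": 0,"dx": 0,"dy": 0,"dz": 0,"claw": 0.3},
    {"rx": 0,"ry": 0,"rz": 0,"dx": 0,"dy": 0,"dz": 0,"claw": 0.3},
    {"rx": 0,"ry": 0,"rz": 0,"dx": 0,"dy": 0,"dz": 0,"claw": 0.3},
    {"rx": 0,"ry": 0,"rz": 0,"dx": 0,"dy": 0,"dz": -0.05,"claw": 0.4},
    {"rx": 0,"ry": 0,"rz": 0,"dx": 0,"dy": 0,"dz": -0.05,"claw": 0.4},
    {"rx": 0,"ry": 0,"rz": 0,"dx": 0,"dy": 0,"dz": 0,"claw": 0.4},
    {"rx": 0,"ry": 0,"rz": 0,"dx": 0,"dy": 0,"dz": 0,"claw": 0.4},
  ],
)

```text
time: 21.0
ee_pos: [0.4647, 0.0389, 0.2016]
eef_rot: [[0.996, 0.09, 0.002], [0.09, -0.996, 0.0], [0.002, -0.0, -1.0]]
force: [-0.5, 0.3, -0.1]
finger_gap: 0.403
grip_force: 0.0
```

```bash
python3 st.py; python3 - <<'E'
from h import *
snap('wrist','w11');c=snap('scene','s2');snap('top','t2')
a=load('w11')['frame'][40:190,190:330];b=c['frame'][150:300,235:375]
im=np.hstack([a,b]);cv2.imwrite('pics/v11.png',cv2.resize(im,None,fx=2.85,fy=2.85,interpolation=cv2.INTER_CUBIC)[...,::-1])
E
```

```text
21.0 [0.46466846 0.03894019 0.20163375] [-0.44139053 -0.38185335  0.10309371] [-0.00536657  0.0137621  -0.00969948] yaw 5.1544984897899475 M about nut 0.02619473325616513
```

View pics/v11.png

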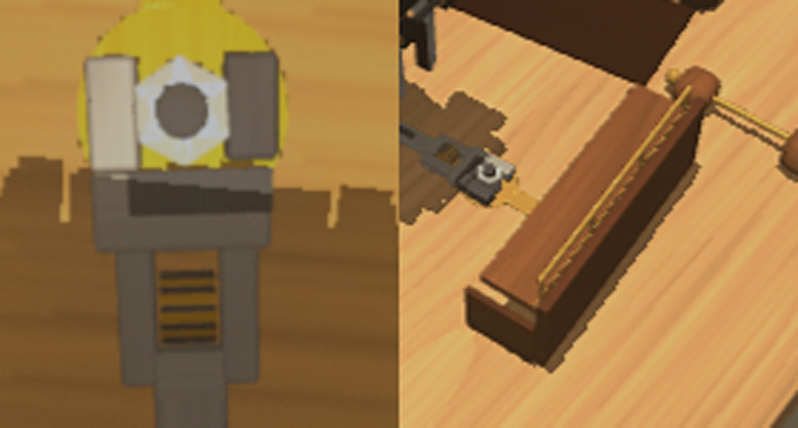

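The wrench is still seated, with the nut hexagon spanning (135–229, 55–165) in the left half. In the right half the ledge now looks level. I'll check the nut's angle and the ledge's front-edge height.

```bash
python3 - <<'E'
from h import *
c=load('w11')
P=np.array([onz(c,(190+x/2.85,40+y/2.85),.02) for x,y in [(180,55),(229,84),(227,137),(182,165),(139,139),(135,88)]])
m=P.mean(0);d=P-m;a=np.degrees(np.arctan2(d[:,1],d[:,0]));print(m,np.hypot(d[:,0],d[:,1]),a%60)
print(np.degrees(np.angle(np.exp(1j*np.radians(a*6)).mean()))/6)
g=lambda x,y,z:onz(c,(190+x/2.85,40+y/2.85),z)
for p,q in (((93,172),(97,249)),((272,170),(270,248)),((155,350),(159,425)),((226,350),(226,425)),((118,250),(123,385)),((260,248),(259,383)),((88,58),(93,168)),((278,55),(276,158))):
    e=g(*p,.014)-g(*q,.014);print(np.degrees(np.arctan2(e[1],e[0])))
s=load('s2');t=load('t2')
yaw=np.radians(5.8);X=lambda x,y,z:np.array([.559+x*np.cos(yaw)-y*np.sin(yaw),.048+x*np.sin(yaw)+y*np.cos(yaw),z])
for z in (.085,.075): 
  for y in(-.139,.139): print(z,y,'s2',proj(s,X(.086,y,z)),'t2',proj(t,X(.086,y,z)))
print('seen right-front', 235+(482-399)/2.85,150+278/2.85, 'left-front?', 235+(635-399)/2.85,150+85/2.85)
E
```

```text
[0.55879983 0.04770036 0.02      ] [0.01392841 0.01406551 0.01349431 0.01347551 0.01330424 0.01360524] [7.19052742 4.35537729 7.14024287 5.07381237 6.12497937 9.55664879]
6.56973457816619
6.632056321295779
5.081375575342489
7.61128770605082
5.8194407815182485
6.124159475951856
5.970289342681527
6.2493736969725555
5.515900398662416
0.085 -0.139 s2 [262.81360187 246.04086606] t2 [309.65977878 149.30155596]
0.085 0.139 s2 [317.92003033 178.76229407] t2 [226.10624808 155.5210229 ]
0.075 -0.139 s2 [262.86295609 248.12737906] t2 [309.31156962 149.88417194]
0.075 0.139 s2 [317.61458126 181.02922526] t2 [226.40064311 156.05443084]
seen right-front 264.12280701754383 247.5438596491228 left-front? 317.8070175438596 179.82456140350877
```

Nut angle and torque both say it is at the stop: yaw is about 6.6°, the predicted stop is about 8°, and the moment rose from 0.35 to 0.60 N m. I'll slacken the jaws one stroke so that lifting the wrench can't loosen the nut.

arm_command(
  deltas=[
    {"rx": 0,"ry": 0,"rz": -0.016,"dx": 0.024,"dy": 0.0006,"dz": 0,"claw": 0},
    {"rx": 0,"ry": 0,"rz": 0,"dx": 0.0235,"dy": 0,"dz": 0.01,"claw": 0},
    {"rx": 0,"ry": 0,"rz": 0,"dx": 0,"dy": 0,"dz": 0.025,"claw": 0},
    {"rx": 0,"ry": 0,"rz": 0,"dx": 0,"dy": 0,"dz": 0.025,"claw": 0},
    {"rx": 0,"ry": 0,"rz": 0,"dx": 0,"dy": 0,"dz": 0.017,"claw": 0},
    {"rx": 0,"ry": 0,"rz": 0,"dx": 0,"dy": 0,"dz": 0,"claw": 0},
    {"rx": 0,"ry": 0,"rz": 0,"dx": 0,"dy": 0,"dz": 0,"claw": 0},
  ],
)

```text
time: 21.85
ee_pos: [0.5117, 0.0429, 0.1235]
eef_rot: [[0.994, 0.106, -0.001], [0.106, -0.994, 0.0], [-0.001, -0.0, -1.0]]
force: [0.2, 0.5, 0.4]
finger_gap: 0.004
grip_force: 0.0
```

arm_command(
  deltas=[
    {"rx": 0,"ry": 0,"rz": 0,"dx": 0,"dy": 0,"dz": 0.003,"claw": 0},
    {"rx": 0,"ry": 0,"rz": 0,"dx": 0,"dy": 0,"dz": 0.0012,"claw": 0},
    {"rx": 0,"ry": 0,"rz": 0,"dx": 0,"dy": 0,"dz": 0,"claw": 0},
  ],
)

```text
time: 22.15
ee_pos: [0.5119, 0.0429, 0.1199]
eef_rot: [[0.994, 0.106, 0.0], [0.106, -0.994, 0.0], [0.0, 0.0, -1.0]]
force: [0.7, 0.1, -0.2]
finger_gap: 0.007
grip_force: 0.0
```

arm_command(
  deltas=[
    {"rx": 0,"ry": 0,"rz": 0,"dx": 0,"dy": 0,"dz": 0.0012,"claw": 0},
    {"rx": 0,"ry": 0,"rz": 0,"dx": 0,"dy": 0,"dz": 0.0008,"claw": 0},
    {"rx": 0,"ry": 0,"rz": 0,"dx": 0,"dy": 0,"dz": 0,"claw": 0},
  ],
)

```text
time: 22.45
ee_pos: [0.5121, 0.0429, 0.1185]
eef_rot: [[0.994, 0.106, 0.001], [0.106, -0.994, 0.0], [0.001, 0.0, -1.0]]
force: [-3.2, -0.3, 10.2]
finger_gap: 0.006
grip_force: 5.4
```

arm_command(
  deltas=[
    {"rx": 0,"ry": 0,"rz": 0,"dx": -0.0025,"dy": 0,"dz": 0,"claw": 0},
    {"rx": 0,"ry": 0,"rz": 0,"dx": -0.0025,"dy": 0,"dz": 0,"claw": 0},
    {"rx": 0,"ry": 0,"rz": 0,"dx": -0.0025,"dy": 0,"dz": 0,"claw": 0},
    {"rx": 0,"ry": 0,"rz": 0,"dx": -0.0025,"dy": 0,"dz": 0,"claw": 0},
    {"rx": 0,"ry": 0,"rz": 0,"dx": -0.0025,"dy": 0,"dz": 0,"claw": 0},
    {"rx": 0,"ry": 0,"rz": 0,"dx": 0,"dy": 0,"dz": -0.015,"claw": 0},
    {"rx": 0,"ry": 0,"rz": 0,"dx": -0.015,"dy": 0.0006,"dz": -0.03,"claw": 0.45},
    {"rx": 0,"ry": 0,"rz": 0,"dx": -0.018,"dy": 0,"dz": -0.038,"claw": 0.45},
    {"rx": 0,"ry": 0,"rz": 0,"dx": 0,"dy": 0,"dz": 0,"claw": 0.45},
    {"rx": 0,"ry": 0,"rz": 0,"dx": 0,"dy": 0,"dz": 0,"claw": 0.45},
  ],
)

```text
time: 23.45
ee_pos: [0.4667, 0.0375, 0.2012]
eef_rot: [[0.994, 0.106, 0.002], [0.106, -0.994, -0.0], [0.002, 0.0, -1.0]]
force: [-0.2, -0.7, -0.8]
finger_gap: 0.308
grip_force: 0.0
```

```bash
python3 st.py; python3 - <<'E'
from h import *
snap('wrist','w12')
for n in ('w11','w12'):
    f=load(n)['frame'].astype(int)
    for r in (75,85,150,175):
        d=f[r,200:320,0]-f[r,200:320,2]
        print(n,r,''.join('#' if v<28 else '.' for v in d))
E
```

```text
23.45 [0.46672388 0.03749789 0.20120982] [-0.24664223  0.66134144  0.78387196] [ 0.01579033 -0.04474691  0.00844842] yaw 6.072133518531089 M about nut -0.053717676043927895
w11 75 ........................................########################.#....#################.................................
w11 85 ........................................###############################################.................................
w11 150 ................................#############.......................############........................................
w11 175 .............................................########################...................................................
w12 75 ......................................#################################################.................................
w12 85 .........................................##############################################.................................
w12 150 ...............................############........................############.........................................
w12 175 ................................##############################################..........................................
```

```bash
python3 - <<'E'
from h import *
for n in ('w11','w12'):
    f=load(n)['frame'].astype(int)
    for r in (72,80): print(n,r,' '.join('%d/%d'%(v[0]//10,v[2]//10) for v in f[r,262:295]))
    for r in (110,): print(n,r,' '.join('%d'%(v[0]//10) for v in f[r,215:292]))
E
```

```text
w11 72 18/18 18/19 18/19 18/19 18/18 18/17 18/15 14/11 9/7 10/7 10/7 10/7 10/7 10/7 10/7 10/7 10/7 10/7 10/7 10/8 10/8 10/7 10/8 10/7 9/6 10/5 17/4 18/4 18/5 18/6 18/6 18/7 18/6
w11 80 11/9 17/16 18/17 18/17 18/16 18/15 18/15 17/14 12/10 10/7 10/8 10/8 10/8 10/8 10/8 10/7 10/7 10/7 10/7 10/7 10/7 10/7 10/7 10/7 9/6 10/5 17/4 18/4 18/4 18/6 18/7 18/7 18/7
w11 110 11 11 11 11 11 11 11 9 9 10 10 10 10 10 10 10 10 10 10 9 7 6 6 6 6 6 6 6 6 6 6 6 6 6 6 6 6 6 6 6 6 6 6 6 6 6 6 6 6 6 6 6 6 6 6 6 6 6 6 6 6 6 6 6 6 6 6 6 6 6 8 10 11 11 11 11 11
w12 72 18/17 18/16 18/16 18/16 18/17 18/18 18/17 13/12 8/6 9/6 10/7 10/7 10/7 10/7 10/7 10/7 10/7 10/7 10/7 10/7 10/7 10/7 10/7 10/7 9/7 9/6 14/5 17/5 18/6 18/6 18/6 18/6 18/6
w12 80 12/11 17/16 18/16 18/15 18/15 18/15 18/15 13/11 9/7 9/7 10/7 10/7 10/7 10/7 10/7 10/7 10/7 10/7 10/7 10/7 10/7 10/8 10/7 10/7 9/7 9/6 14/4 17/4 16/4 17/6 18/7 18/7 18/7
w12 110 18 14 11 11 11 11 9 9 9 9 10 9 9 10 10 9 9 9 9 9 7 6 6 6 6 6 6 6 6 6 6 6 6 6 6 6 6 6 6 6 6 6 6 5 6 6 6 6 6 6 6 6 6 6 6 6 6 6 6 6 6 6 6 6 6 6 6 6 6 6 8 10 11 11 11 11 11
```

```bash
python3 - <<'E'
from h import *
for n in ('w11','w12'):
    f=load(n)['frame'].astype(int)
    for r in (65,72,80): print(n,r,' '.join('%d/%d'%(v[0]//10,v[2]//10) for v in f[r,215:255]))
    # handle edges row 180
    print(' '.join('%d'%(v[0]//10) for v in f[182,235:285]))
E
```

```text
w11 65 18/7 18/7 18/7 18/7 15/6 14/10 16/12 17/13 17/13 17/13 17/13 17/14 18/14 18/14 18/14 18/14 18/14 18/14 18/15 18/15 17/14 16/12 12/8 14/5 17/4 18/4 18/4 18/5 18/7 18/11 18/14 18/15 18/15 18/15 18/15 18/17 18/19 18/18 18/18 18/18
w11 72 18/7 18/7 18/5 18/4 17/5 15/9 15/12 17/13 18/14 17/14 17/14 18/14 18/14 18/14 18/14 18/14 18/14 18/15 18/15 18/15 18/14 16/13 16/13 17/17 18/18 18/19 18/18 18/17 18/18 18/17 18/17 15/15 11/10 10/7 10/7 10/7 10/7 10/7 10/7 10/7
w11 80 18/7 18/6 18/5 18/4 18/4 15/6 14/10 17/13 18/14 18/14 18/14 18/14 18/14 18/15 18/15 18/15 18/15 18/15 18/15 18/15 18/15 17/13 15/12 17/14 18/15 18/15 18/15 18/16 18/18 14/13 10/8 10/7 10/8 10/8 10/8 10/8 10/8 10/8 10/8 10/8
11 11 11 11 11 11 11 11 11 9 8 8 9 9 9 9 9 9 8 8 8 8 9 9 8 8 8 8 8 9 9 8 8 8 8 11 11 11 11 11 11 11 11 11 11 11 11 11 11 11
w12 65 18/7 18/7 18/7 18/7 15/7 14/10 16/13 17/13 17/13 17/13 17/13 17/13 17/14 17/14 17/14 18/14 18/14 18/14 18/14 18/15 17/13 15/11 11/7 16/4 18/4 18/4 18/4 18/4 18/4 18/4 18/4 18/7 18/10 17/13 18/14 18/15 18/18 18/19 18/19 18/17
w12 72 18/6 18/6 18/5 18/4 15/5 14/10 16/12 17/13 17/13 17/13 17/14 17/14 18/14 18/14 18/14 18/14 18/14 18/14 18/15 18/15 17/14 15/12 15/14 17/16 18/17 18/16 18/15 18/16 18/16 18/17 18/17 18/16 14/12 15/14 15/15 13/13 11/9 9/8 9/7 10/8
w12 80 18/7 18/6 18/4 18/4 16/5 15/9 15/12 17/13 18/14 18/14 18/14 18/14 18/14 18/14 18/14 18/14 18/14 18/15 18/15 18/15 18/14 16/12 15/12 17/14 18/15 18/15 18/16 18/18 18/19 13/13 10/8 10/7 10/7 10/7 10/8 10/7 10/7 10/8 10/7 10/8
11 11 11 11 11 11 11 9 8 8 8 8 8 9 9 8 8 8 8 8 8 8 8 8 8 8 8 8 8 8 8 8 8 10 11 11 11 11 11 11 11 11 11 11 11 11 11 10 11 11
```

```bash
python3 - <<'E'
from h import *
for n in ('w11','w12'):
    f=load(n)['frame'].astype(int)
    print(n,'col253',' '.join('%d/%d'%(v[0]//10,v[2]//10) for v in f[50:140,253]))
c=load('w11');d=load('w12')
print(proj(c,[.5588,.0477,.02]),proj(d,[.5588,.0477,.02]))
E
```

```text
w11 col253 18/4 18/4 18/4 18/4 18/4 18/4 18/4 18/4 18/5 18/10 18/16 18/18 18/19 18/19 18/19 18/18 18/18 18/18 17/16 11/10 10/7 10/7 10/7 10/7 10/7 10/8 10/8 10/8 10/8 10/8 10/8 10/8 10/8 10/8 10/8 10/8 10/8 9/7 12/11 17/17 18/18 18/17 18/16 18/16 18/15 18/15 18/15 17/13 11/5 10/5 10/8 10/8 10/8 10/8 9/7 6/4 6/4 6/4 6/4 6/4 6/4 6/4 6/4 6/4 6/4 8/5 9/7 9/7 9/7 9/7 9/7 9/7 9/6 9/7 9/6 9/6 8/6 9/5 10/4 11/4 11/4 11/4 11/4 11/4 10/4 6/3 5/3 7/3 9/2 10/2
w12 col253 18/4 18/4 18/4 18/4 18/4 18/4 18/4 18/4 18/4 18/4 18/4 18/6 18/12 18/17 18/18 18/19 18/19 18/18 18/18 18/19 17/18 14/14 9/7 9/7 10/7 10/7 10/7 10/8 10/8 10/8 10/7 10/7 10/7 10/8 10/8 10/8 10/8 10/8 10/8 9/7 10/8 14/13 18/17 18/18 18/17 18/17 18/17 18/17 18/17 17/16 14/11 10/5 9/6 10/8 9/7 6/4 6/4 6/4 6/4 6/4 6/4 6/4 6/4 6/4 6/4 6/4 5/4 7/5 8/6 9/7 9/6 9/6 9/6 9/7 9/6 9/6 9/6 9/6 8/6 8/6 9/4 11/4 11/4 11/4 11/4 11/4 10/4 7/4 6/3 8/2
[253.85797269  79.2090997 ] [253.5857163   81.76271527]
```

The geometry is unchanged: the jaws are still snug and the wrench hasn't slid. The handle is aligned with the tool to within about 0.5 mm, so I'll grip it and lift straight up.

arm_command(
  deltas=[
    {"rx": 0,"ry": 0,"rz": 0,"dx": 0,"dy": 0.0005,"dz": 0.03,"claw": 0.45},
    {"rx": 0,"ry": 0,"rz": 0,"dx": 0,"dy": 0,"dz": 0.03,"claw": 0.45},
    {"rx": 0,"ry": 0,"rz": 0,"dx": 0,"dy": 0,"dz": 0.03,"claw": 0.45},
    {"rx": 0,"ry": 0,"rz": 0,"dx": 0,"dy": 0,"dz": 0.01,"claw": 0.4},
    {"rx": 0,"ry": 0,"rz": 0,"dx": 0,"dy": 0,"dz": 0,"claw": 0.3},
    {"rx": 0,"ry": 0,"rz": 0,"dx": 0,"dy": 0,"dz": 0,"claw": 0},
    {"rx": 0,"ry": 0,"rz": 0,"dx": 0,"dy": 0,"dz": 0,"claw": 0},
    {"rx": 0,"ry": 0,"rz": 0,"dx": 0,"dy": 0,"dz": 0,"claw": 0},
  ],
  squeeze=35,
)

```text
time: 24.3
ee_pos: [0.4667, 0.0371, 0.1007]
eef_rot: [[0.994, 0.106, 0.0], [0.106, -0.994, 0.0], [0.0, -0.0, -1.0]]
force: [0.7, 0.5, -4.7]
finger_gap: 0.229
grip_force: 35.0
```

```bash
python3 st.py
```

```text
24.3 [0.46673392 0.03712336 0.10069954] [ 0.77967148 -0.43090989  4.70682117] [ 0.35204316  0.1216942  -0.22940671] yaw 6.088936833653824 M about nut -0.18890117719235106
```

arm_command(
  deltas=[
    {"rx": 0,"ry": 0,"rz": 0.015,"dx": 0,"dy": -0.0014,"dz": 0,"claw": 0},
    {"rx": 0,"ry": 0,"rz": 0.015,"dx": 0,"dy": -0.0014,"dz": 0,"claw": 0},
    {"rx": 0,"ry": 0,"rz": 0,"dx": 0,"dy": 0,"dz": 0,"claw": 0},
  ],
)

```text
time: 24.6
ee_pos: [0.4663, 0.0399, 0.1007]
eef_rot: [[0.997, 0.075, -0.0], [0.075, -0.997, -0.0], [-0.0, 0.0, -1.0]]
force: [-0.5, -0.4, -3.0]
finger_gap: 0.231
grip_force: 35.0
```

```bash
python3 st.py
```

```text
24.6 [0.46631544 0.03990311 0.10066028] [-0.55178821  0.40802101  2.99896043] [-0.00853057 -0.13235834 -0.2822241 ] yaw 4.320032048661288 M about nut -0.32057807846966035
```

arm_command(
  deltas=[
    {"rx": 0,"ry": 0,"rz": 0.02,"dx": 0,"dy": -0.0019,"dz": 0,"claw": 0},
    {"rx": 0,"ry": 0,"rz": 0,"dx": 0,"dy": 0,"dz": 0,"claw": 0},
  ],
)

```text
time: 24.8
ee_pos: [0.4663, 0.0418, 0.1007]
eef_rot: [[0.998, 0.055, 0.0], [0.055, -0.998, -0.0], [0.0, 0.0, -1.0]]
force: [-0.7, -0.2, -3.7]
finger_gap: 0.232
grip_force: 35.0
```

```bash
python3 st.py
```

```text
24.8 [0.46630786 0.04182626 0.10069363] [-0.67265768  0.19876974  3.70717753] [-0.00163763  0.04408608 -0.27081303] yaw 3.155741217835779 M about nut -0.28949738497751565
```

arm_command(
  deltas=[
    {"rx": 0,"ry": 0,"rz": 0.02,"dx": 0,"dy": -0.0019,"dz": 0,"claw": 0},
    {"rx": 0,"ry": 0,"rz": 0,"dx": 0,"dy": 0,"dz": 0,"claw": 0},
  ],
)

```text
time: 25.0
ee_pos: [0.4662, 0.0437, 0.1007]
eef_rot: [[0.999, 0.035, 0.0], [0.035, -0.999, 0.0], [0.0, 0.0, -1.0]]
force: [0.9, -1.0, -4.1]
finger_gap: 0.226
grip_force: 35.0
```

```bash
python3 st.py
```

```text
25.0 [0.46621179 0.04372591 0.10069056] [0.87461586 1.06233722 4.10483606] [-0.01933013  0.11236472 -0.23371196] yaw 2.008076269886202 M about nut -0.3335716604665027
```

```bash
python3 - <<'E'
from h import *
c=snap('wrist','w13');print(proj(c,[.5588,.0477,.02]))
x,y=proj(c,[.5588,.0477,.02]).astype(int);x0,y0=x-50,max(0,y-45);print(x0,y0)
a=c['frame'][y0:y0+100,x0:x0+100]
f=load('s2')['frame'];s=snap('scene','s3')['frame']
b=np.hstack([cv2.resize(a,None,fx=4,fy=4,interpolation=2),cv2.resize(s[160:260,240:340],None,fx=4,fy=4,interpolation=2)])
cv2.imwrite('pics/w13c.png',b[...,::-1])
E
```

```text
[251.53298613  73.68170866]
201 28
```

View pics/w13c.png

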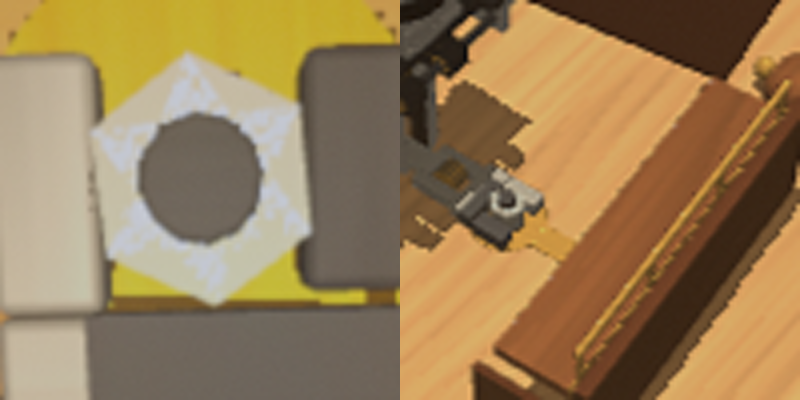

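The nut corners at (187,52) and (215,303) are turned 6.4° against the wrench, so the nut is at 8.4°. That is exactly the predicted stop, and the extra turn only slipped the jaw, so the nut is fully tight and the ledge level. I'll back off into the slack and lift straight up.

arm_command(
  deltas=[
    {"rx": 0,"ry": 0,"rz": -0.03,"dx": 0,"dy": 0.0028,"dz": 0,"claw": 0},
    {"rx": 0,"ry": 0,"rz": -0.03,"dx": 0,"dy": 0.0028,"dz": 0,"claw": 0},
    {"rx": 0,"ry": 0,"rz": -0.03,"dx": 0,"dy": 0.0028,"dz": 0,"claw": 0},
    {"rx": 0,"ry": 0,"rz": 0,"dx": 0,"dy": 0,"dz": 0,"claw": 0},
  ],
)

```text
time: 25.5
ee_pos: [0.4669, 0.0352, 0.1007]
eef_rot: [[0.992, 0.126, 0.0], [0.126, -0.992, 0.0], [0.001, -0.0, -1.0]]
force: [0.4, 3.0, -3.7]
finger_gap: 0.228
grip_force: 35.0
```

```bash
python3 st.py
```

```text
25.5 [0.46687628 0.03517617 0.10072199] [ 0.74059011 -2.97516367  3.69756488] [ 0.4930891   0.38598584 -0.23641707] yaw 7.22463372068491 M about nut 0.04324831626508002
```

arm_command(
  deltas=[
    {"rx": 0,"ry": 0,"rz": 0,"dx": 0,"dy": 0,"dz": -0.005,"claw": 0},
    {"rx": 0,"ry": 0,"rz": 0,"dx": 0,"dy": 0,"dz": -0.01,"claw": 0},
    {"rx": 0,"ry": 0,"rz": 0,"dx": 0,"dy": 0,"dz": -0.015,"claw": 0},
    {"rx": 0,"ry": 0,"rz": 0,"dx": 0,"dy": 0,"dz": -0.03,"claw": 0},
    {"rx": 0,"ry": 0,"rz": 0,"dx": 0,"dy": 0,"dz": -0.04,"claw": 0},
    {"rx": 0,"ry": 0,"rz": 0,"dx": 0,"dy": 0,"dz": -0.04,"claw": 0},
    {"rx": 0,"ry": 0,"rz": 0,"dx": 0,"dy": 0,"dz": 0,"claw": 0},
  ],
)

```text
time: 26.2
ee_pos: [0.4679, 0.0352, 0.2462]
eef_rot: [[0.992, 0.125, 0.009], [0.125, -0.992, -0.0], [0.008, 0.001, -1.0]]
force: [-0.5, 0.1, -3.7]
finger_gap: 0.23
grip_force: 35.0
```

```bash
python3 st.py; python3 - <<'E'
from h import *
snap('wrist','w14');snap('top','t3')
plan([.4718,.3106,.20],down(10),n=8)
E
```

```text
26.2 [0.46787667 0.0351555  0.24622789] [-0.50535554 -0.13877117  3.71989488] [-0.00824917 -0.00628664 -0.00857686] yaw 7.1792836316043775 M about nut 0.004467631315167173
total tool-frame shift [ 0.0397 -0.2726  0.0413] turn [ 0.0003 -0.0012 -0.0491] dist 0.2786
{'dx': 0.005, 'dy': -0.0341, 'dz': 0.0052, 'rx': 0.0, 'ry': -0.0002, 'rz': -0.0061}
{'dx': 0.0052, 'dy': -0.034, 'dz': 0.0052, 'rx': 0.0, 'ry': -0.0002, 'rz': -0.0061}
{'dx': 0.0054, 'dy': -0.034, 'dz': 0.0052, 'rx': 0.0, 'ry': -0.0002, 'rz': -0.0061}
{'dx': 0.0056, 'dy': -0.034, 'dz': 0.0052, 'rx': 0.0, 'ry': -0.0002, 'rz': -0.0061}
{'dx': 0.0058, 'dy': -0.0339, 'dz': 0.0052, 'rx': 0.0, 'ry': -0.0002, 'rz': -0.0061}
{'dx': 0.006, 'dy': -0.0339, 'dz': 0.0052, 'rx': 0.0, 'ry': -0.0002, 'rz': -0.0061}
{'dx': 0.0062, 'dy': -0.0339, 'dz': 0.0052, 'rx': 0.0, 'ry': -0.0002, 'rz': -0.0061}
{'dx': 0.0064, 'dy': -0.0338, 'dz': 0.0052, 'rx': 0.0, 'ry': -0.0002, 'rz': -0.0061}
```

arm_command(
  deltas=[
    {"rx": 0,"ry": 0,"rz": -0.006,"dx": 0.0029,"dy": -0.034,"dz": 0.005,"claw": 0},
    {"rx": 0,"ry": 0,"rz": -0.006,"dx": 0.0031,"dy": -0.034,"dz": 0.005,"claw": 0},
    {"rx": 0,"ry": 0,"rz": -0.006,"dx": 0.0033,"dy": -0.034,"dz": 0.005,"claw": 0},
    {"rx": 0,"ry": 0,"rz": -0.006,"dx": 0.0035,"dy": -0.034,"dz": 0.005,"claw": 0},
    {"rx": 0,"ry": 0,"rz": -0.006,"dx": 0.0037,"dy": -0.034,"dz": 0.005,"claw": 0},
    {"rx": 0,"ry": 0,"rz": -0.006,"dx": 0.0039,"dy": -0.034,"dz": 0.005,"claw": 0},
    {"rx": 0,"ry": 0,"rz": -0.006,"dx": 0.0041,"dy": -0.034,"dz": 0.005,"claw": 0},
    {"rx": 0,"ry": 0,"rz": -0.006,"dx": 0.0043,"dy": -0.034,"dz": 0.005,"claw": 0},
    {"rx": 0,"ry": 0,"rz": 0,"dx": 0,"dy": 0,"dz": 0,"claw": 0},
    {"rx": 0,"ry": 0,"rz": 0,"dx": 0,"dy": 0,"dz": 0,"claw": 0},
  ],
)

```text
time: 27.3
ee_pos: [0.4547, 0.3084, 0.199]
eef_rot: [[0.985, 0.174, -0.003], [0.174, -0.985, -0.002], [-0.003, 0.001, -1.0]]
force: [0.0, -0.1, -4.0]
finger_gap: 0.23
grip_force: 35.0
```

```bash
python3 st.py; python3 - <<'E'
from h import *
c=load('w2');g=lambda x,y:onz(c,(130+x/2,40+y/2),.002)
L=g(138,164);Rr=g(421,183);e=Rr-L;print('mat front edge',L,Rr,np.linalg.norm(e));n=np.array([e[1],-e[0],0])/np.linalg.norm(e)
yaw=np.degrees(np.arctan2(-e[0]*-1,e[1]*-1)) 
x=np.array([-e[1],e[0],0])/np.linalg.norm(e);print('mat x',x,'yaw',np.degrees(np.arctan2(x[1],x[0])),'center',(L+Rr)/2-.145*x)
E
```

```text
27.3 [0.45465765 0.30843662 0.19896048] [0.019404   0.12300046 4.00776881] [-0.00080397 -0.02984425  0.03183566] yaw 10.022400962722243 M about nut 0.020273619255795405
mat front edge [0.57895744 0.39840373 0.002     ] [0.60362602 0.261252   0.002     ] 0.13935256259127818
mat x [0.98420674 0.17702284 0.        ] yaw 10.196396220112494 center [0.44858175 0.30415955 0.002     ]
```

arm_command(
  deltas=[
    {"rx": 0,"ry": 0,"rz": 0,"dx": 0,"dy": 0.002,"dz": 0.03,"claw": 0},
    {"rx": 0,"ry": 0,"rz": 0,"dx": 0,"dy": 0,"dz": 0.03,"claw": 0},
    {"rx": 0,"ry": 0,"rz": 0,"dx": 0,"dy": 0,"dz": 0.025,"claw": 0},
    {"rx": 0,"ry": 0,"rz": 0,"dx": 0,"dy": 0,"dz": 0.007,"claw": 0},
    {"rx": 0,"ry": 0,"rz": 0,"dx": 0,"dy": 0,"dz": 0.003,"claw": 0},
    {"rx": 0,"ry": 0,"rz": 0,"dx": 0,"dy": 0,"dz": 0,"claw": 0},
    {"rx": 0,"ry": 0,"rz": 0,"dx": 0,"dy": 0,"dz": 0,"claw": 0},
  ],
)

```text
time: 28.0
ee_pos: [0.4562, 0.3065, 0.1068]
eef_rot: [[0.985, 0.173, 0.002], [0.173, -0.985, 0.001], [0.002, -0.001, -1.0]]
force: [-0.1, -0.2, -2.9]
finger_gap: 0.232
grip_force: 35.0
```

arm_command(
  deltas=[
    {"rx": 0,"ry": 0,"rz": 0,"dx": 0,"dy": 0,"dz": 0.003,"claw": 0},
    {"rx": 0,"ry": 0,"rz": 0,"dx": 0,"dy": 0,"dz": 0.001,"claw": 0},
    {"rx": 0,"ry": 0,"rz": 0,"dx": 0,"dy": 0,"dz": 0,"claw": 0},
    {"rx": 0,"ry": 0,"rz": 0,"dx": 0,"dy": 0,"dz": 0,"claw": 0.4},
    {"rx": 0,"ry": 0,"rz": 0,"dx": 0,"dy": 0,"dz": 0,"claw": 0.5},
    {"rx": 0,"ry": 0,"rz": 0,"dx": 0,"dy": 0,"dz": 0,"claw": 0.5},
    {"rx": 0,"ry": 0,"rz": 0,"dx": 0,"dy": 0,"dz": -0.04,"claw": 0.6},
    {"rx": 0,"ry": 0,"rz": 0,"dx": 0,"dy": 0,"dz": -0.05,"claw": 1},
    {"rx": 0,"ry": 0,"rz": 0,"dx": 0,"dy": 0,"dz": -0.05,"claw": 1},
    {"rx": 0,"ry": 0,"rz": 0,"dx": 0,"dy": 0,"dz": -0.05,"claw": 1},
  ],
)

```text
time: 29.0
ee_pos: [0.4554, 0.3064, 0.2937]
eef_rot: [[0.985, 0.173, -0.0], [0.173, -0.985, 0.0], [-0.0, -0.0, -1.0]]
force: [0.8, 0.3, 0.5]
finger_gap: 0.789
grip_force: 0.0
```

```bash
python3 st.py; python3 - <<'E'
from h import *
t=snap('top','t4');f=t['frame'].astype(int)
# bottles: green mask -> components, compare with t0
for n in('t0','t4'):
    f=load(n)['frame'].astype(int)
    m=((f[...,1]>f[...,0]+15)&(f[...,1]>f[...,2]+10)).astype(np.uint8)
    k,l,st,ce=cv2.connectedComponentsWithStats(m)
    print(n,[(st[i,:].tolist(),ce[i].round(1).tolist()) for i in range(1,k) if st[i,4]>60])
E
```

```text
29.0 [0.45537659 0.30637077 0.29372193] [ 0.87522154 -0.17062597 -0.4631217 ] [-0.07664231 -0.01906481  0.02542907] yaw 9.973307389353073 M about nut 0.041467910521169465
t0 [([360, 153, 20, 29, 301], [369.8, 166.4]), ([394, 196, 14, 30, 314], [400.2, 209.8]), ([347, 213, 12, 29, 312], [352.3, 225.6])]
t4 [([360, 153, 20, 29, 301], [369.8, 166.4]), ([393, 196, 15, 30, 316], [400.2, 209.8]), ([347, 213, 12, 29, 312], [352.3, 225.6])]
```

```bash
cat > fit.py <<'E'
from h import *
from scipy.optimize import minimize
def gm(f):
    f=f.astype(int);return ((f[...,1]>f[...,0]+12)&(f[...,1]>f[...,2]+8)).astype(np.uint8)
def sil(c,T,K=4):
    im=np.zeros((384*K,512*K),np.uint8)
    for w,z0,z1 in ((.021,0,.078),(.010,.078,.100)):
        pts=[(T[0]@np.array([a*w,b*w,z])+T[1]) for a in(-1,1) for b in(-1,1) for z in(z0,z1)]
        q=np.array([proj(c,p) for p in pts]);h=cv2.convexHull(((q+.5)*K).round().astype(np.int32));cv2.fillConvexPoly(im,h,1)
    return cv2.resize(im.astype(np.float32),(512,384),interpolation=cv2.INTER_AREA)
def pose(v,zc=.021):
    c=np.array([np.cos(v[2]),np.sin(v[2]),0]);R=np.c_[np.cross([0,0,1],c),[0,0,1],c]
    return R,np.array([v[0],v[1],zc])
def fit(cams_,masks,v0,zc=.021):
    def cost(v):
        s=0
        for c,m in zip(cams_,masks):
            S=sil(c,pose(v,zc)); s+=np.abs(S-m).sum()/m.sum()
        return s
    r=minimize(cost,v0,method='Nelder-Mead',options=dict(initial_simplex=[v0]+[np.array(v0)+d for d in np.diag([.008,.008,.12])],xatol=2e-4,fatol=1e-3,maxiter=120))
    return r.x,r.fun
def comps(c):
    m=gm(c['frame']);k,l,st,ce=cv2.connectedComponentsWithStats(m)
    return [((l==i).astype(np.float32),ce[i]) for i in range(1,k) if st[i,4]>80]
E
python3 - <<'E'
from fit import *
t=load('t4');s=load('s3')
ct,cs=comps(t),comps(s)
for n,v0 in dict(A=[.635,-.272,np.radians(210)],B=[.508,-.400,np.radians(174)],C=[.457,-.235,np.radians(180)]).items():
    R,o=pose(v0);p=o+R@[0,0,.045]
    mt=min(ct,key=lambda q:np.linalg.norm(q[1]-proj(t,p)));ms=min(cs,key=lambda q:np.linalg.norm(q[1]-proj(s,p)))
    for zc in (.021,.029): 
        v,e=fit([t,s],[mt[0],ms[0]],v0,zc);print(n,zc,v[:2].round(4),np.degrees(v[2]).round(1),round(e,3))
E
```

```text
A 0.021 [ 0.6543 -0.2729] 206.6 0.97
A 0.029 [ 0.6535 -0.2722] 207.4 1.023
B 0.021 [ 0.513 -0.403] 174.3 0.821
B 0.029 [ 0.5108 -0.4043] 172.5 0.849
C 0.021 [ 0.4556 -0.2387] 176.9 0.954
C 0.029 [ 0.4562 -0.2353] 180.7 1.02
```

```bash
sed -i 's/return ((f\[...,1\]>f\[...,0\]+12).*/return ((f[...,1]>1.2*f[...,0])\&(f[...,1]>1.05*f[...,2])\&(f[...,1]>12)).astype(np.uint8)/' fit.py
python3 - <<'E'
from fit import *
t=load('t4');s=load('s3')
ct,cs=comps(t),comps(s);print([ (int(m.sum()),c.round()) for m,c in ct],[ (int(m.sum()),c.round()) for m,c in cs])
for n,v0 in dict(A=[.645,-.272,np.radians(208)],B=[.508,-.400,np.radians(174)],C=[.457,-.235,np.radians(180)]).items():
    R,o=pose(v0);p=o+R@[0,0,.045]
    mt=min(ct,key=lambda q:np.linalg.norm(q[1]-proj(t,p)));ms=min(cs,key=lambda q:np.linalg.norm(q[1]-proj(s,p)))
    for zc in (.021,.028): 
        v,e=fit([t,s],[mt[0],ms[0]],v0,zc);print(n,zc,v[:2].round(4),np.degrees(v[2]).round(1),round(e,3),[int(sil(c,pose(v,zc)).sum()) for c in (t,s)])
E
```

```text
[(352, array([369., 167.])), (384, array([399., 210.])), (338, array([352., 226.]))] [(379, array([157., 243.])), (512, array([122., 298.])), (542, array([192., 304.]))]
A 0.021 [ 0.6538 -0.2722] 207.7 0.794 [416, 862]
A 0.028 [ 0.6525 -0.2716] 207.5 0.835 [421, 873]
B 0.021 [ 0.5141 -0.4033] 172.8 0.619 [448, 710]
B 0.028 [ 0.5131 -0.4032] 173.0 0.694 [452, 721]
C 0.021 [ 0.4547 -0.2376] 177.7 0.897 [406, 631]
C 0.028 [ 0.4545 -0.2353] 179.4 0.927 [409, 644]
```

```bash
python3 - <<'E'
from h import *
plan([.54,-.31,.33],down(0),n=15)
E
```

```text
total tool-frame shift [-0.0246  0.6222 -0.0304] turn [-0.0049 -0.0104  0.1741] dist 0.6234
{'dx': -0.0016, 'dy': 0.0415, 'dz': -0.002, 'rx': -0.0003, 'ry': -0.0007, 'rz': 0.0116}
{'dx': -0.0012, 'dy': 0.0415, 'dz': -0.002, 'rx': -0.0003, 'ry': -0.0007, 'rz': 0.0116}
{'dx': -0.0007, 'dy': 0.0415, 'dz': -0.002, 'rx': -0.0003, 'ry': -0.0007, 'rz': 0.0116}
{'dx': -0.0002, 'dy': 0.0415, 'dz': -0.002, 'rx': -0.0003, 'ry': -0.0007, 'rz': 0.0116}
{'dx': 0.0003, 'dy': 0.0415, 'dz': -0.002, 'rx': -0.0003, 'ry': -0.0007, 'rz': 0.0116}
{'dx': 0.0008, 'dy': 0.0415, 'dz': -0.002, 'rx': -0.0003, 'ry': -0.0007, 'rz': 0.0116}
{'dx': 0.0012, 'dy': 0.0415, 'dz': -0.0019, 'rx': -0.0003, 'ry': -0.0007, 'rz': 0.0116}
{'dx': 0.0017, 'dy': 0.0415, 'dz': -0.0019, 'rx': -0.0003, 'ry': -0.0007, 'rz': 0.0116}
{'dx': 0.0022, 'dy': 0.0415, 'dz': -0.0019, 'rx': -0.0003, 'ry': -0.0007, 'rz': 0.0116}
{'dx': 0.0027, 'dy': 0.0414, 'dz': -0.0019, 'rx': -0.0003, 'ry': -0.0007, 'rz': 0.0116}
{'dx': 0.0032, 'dy': 0.0414, 'dz': -0.0019, 'rx': -0.0003, 'ry': -0.0007, 'rz': 0.0116}
{'dx': 0.0036, 'dy': 0.0414, 'dz': -0.0019, 'rx': -0.0003, 'ry': -0.0007, 'rz': 0.0116}
{'dx': 0.0041, 'dy': 0.0413, 'dz': -0.0019, 'rx': -0.0003, 'ry': -0.0007, 'rz': 0.0116}
{'dx': 0.0046, 'dy': 0.0413, 'dz': -0.0019, 'rx': -0.0003, 'ry': -0.0007, 'rz': 0.0116}
{'dx': 0.0051, 'dy': 0.0412, 'dz': -0.0019, 'rx': -0.0003, 'ry': -0.0007, 'rz': 0.0116}
```

arm_command(
  deltas=[
    {"rx": 0,"ry": 0,"rz": 0.012,"dx": 0,"dy": 0.0415,"dz": -0.002,"claw": 1},
    {"rx": 0,"ry": 0,"rz": 0.012,"dx": 0,"dy": 0.0415,"dz": -0.002,"claw": 1},
    {"rx": 0,"ry": 0,"rz": 0.012,"dx": 0,"dy": 0.0415,"dz": -0.002,"claw": 1},
    {"rx": 0,"ry": 0,"rz": 0.012,"dx": 0,"dy": 0.0415,"dz": -0.002,"claw": 1},
    {"rx": 0,"ry": 0,"rz": 0.012,"dx": 0,"dy": 0.0415,"dz": -0.002,"claw": 1},
    {"rx": 0,"ry": 0,"rz": 0.012,"dx": 0,"dy": 0.0415,"dz": -0.002,"claw": 1},
    {"rx": 0,"ry": 0,"rz": 0.012,"dx": 0.001,"dy": 0.0415,"dz": -0.002,"claw": 1},
    {"rx": 0,"ry": 0,"rz": 0.012,"dx": 0.001,"dy": 0.0415,"dz": -0.002,"claw": 1},
  ],
)

```text
time: 29.85
ee_pos: [0.5013, -0.0239, 0.3076]
eef_rot: [[0.997, 0.077, 0.0], [0.077, -0.997, 0.0], [0.0, 0.0, -1.0]]
force: [1.0, -0.9, 1.0]
finger_gap: 1.0
grip_force: 0.0
```

arm_command(
  deltas=[
    {"rx": 0,"ry": 0,"rz": 0.011,"dx": 0.003,"dy": 0.0415,"dz": -0.002,"claw": 1},
    {"rx": 0,"ry": 0,"rz": 0.011,"dx": 0.003,"dy": 0.0415,"dz": -0.002,"claw": 1},
    {"rx": 0,"ry": 0,"rz": 0.011,"dx": 0.003,"dy": 0.0415,"dz": -0.002,"claw": 1},
    {"rx": 0,"ry": 0,"rz": 0.011,"dx": 0.004,"dy": 0.0415,"dz": -0.002,"claw": 1},
    {"rx": 0,"ry": 0,"rz": 0.011,"dx": 0.004,"dy": 0.0415,"dz": -0.002,"claw": 1},
    {"rx": 0,"ry": 0,"rz": 0.011,"dx": 0.004,"dy": 0.0415,"dz": -0.002,"claw": 1},
    {"rx": 0,"ry": 0,"rz": 0.011,"dx": 0.005,"dy": 0.0415,"dz": -0.002,"claw": 1},
    {"rx": 0,"ry": 0,"rz": 0,"dx": 0,"dy": 0,"dz": 0,"claw": 1},
    {"rx": 0,"ry": 0,"rz": 0,"dx": 0,"dy": 0,"dz": 0,"claw": 1},
  ],
)

```text
time: 30.75
ee_pos: [0.5402, -0.3118, 0.3208]
eef_rot: [[1.0, -0.0, -0.001], [-0.0, -1.0, 0.001], [-0.001, -0.001, -1.0]]
force: [-0.4, -0.5, 0.3]
finger_gap: 1.002
grip_force: 0.0
```

```bash
python3 st.py; python3 - <<'E'
from fit import *
w=snap('wrist','w15');s=snap('scene','s4')
cw=comps(w);print([(int(m.sum()),c.round()) for m,c in cw])
for n,v0 in dict(A=[.650,-.272,np.radians(208)],B=[.511,-.402,np.radians(174)],C=[.456,-.236,np.radians(180)]).items():
    R,o=pose(v0);p=o+R@[0,0,.045];print(proj(w,p))
    if not cw: continue
    mt=min(cw,key=lambda q:np.linalg.norm(q[1]-proj(w,p)))
    for zc in (.021,):
        v,e=fit([w],[mt[0]],v0,zc);print(n,zc,v[:2].round(4),np.degrees(v[2]).round(1),round(e,3),int(mt[0].sum()),int(sil(w,pose(v,zc)).sum()))
E
```

```text
30.75 [ 0.5402478  -0.31183643  0.32078247] [-0.37567878  0.46398223 -0.27330455] [ 0.01474576 -0.05264436 -0.03222789] yaw -0.010469082743004314 M about nut -0.07584222076911472
[(3256, array([241., 101.])), (1983, array([329., 225.])), (2036, array([197., 270.]))]
[238.16277246 106.406066  ]
A 0.021 [ 0.6544 -0.2781] 206.0 0.085 3256 3504
[324.35893182 226.87619786]
B 0.021 [ 0.5071 -0.4021] 179.7 0.611 1983 3155
[195.97200663 266.83187318]
C 0.021 [ 0.447  -0.2416] 173.9 0.369 2036 2750
```

```bash
sed -i 's/>1.2\*f/>1.0*f/; s/>1.05\*f/>0.9*f/' fit.py
python3 - <<'E'
from fit import *
w=load('w15');t=load('t4')
cw=comps(w);ct=comps(t);print([(int(m.sum()),c.round()) for m,c in cw],[(int(m.sum()),c.round()) for m,c in ct])
f=w['frame'];print(f[225,300:350:4].tolist());print(f[270,175:225:4].tolist())
for n,v0 in dict(A=[.653,-.277,np.radians(207)],B=[.511,-.402,np.radians(174)],C=[.456,-.236,np.radians(180)]).items():
    R,o=pose(v0);p=o+R@[0,0,.045]
    for nm,c,cc in (('w',w,cw),('t',t,ct)):
        mt=min(cc,key=lambda q:np.linalg.norm(q[1]-proj(c,p)))
        v,e=fit([c],[mt[0]],v0);print(n,nm,v[:2].round(4),np.degrees(v[2]).round(1),round(e,3),int(mt[0].sum()),int(sil(c,pose(v)).sum()))
E
```

```text
[(3355, array([241., 101.])), (2129, array([329., 225.])), (2502, array([197., 265.]))] [(356, array([369., 167.])), (388, array([399., 210.])), (342, array([352., 226.]))]
[[174, 138, 69], [174, 139, 69], [62, 57, 27], [58, 55, 24], [95, 126, 70], [93, 125, 66], [89, 121, 63], [85, 119, 61], [82, 115, 57], [80, 115, 58], [89, 120, 60], [89, 122, 62], [90, 116, 56]]
[[105, 74, 35], [92, 67, 33], [67, 106, 50], [72, 109, 54], [73, 110, 56], [74, 110, 54], [76, 112, 56], [76, 112, 55], [79, 113, 58], [77, 110, 53], [54, 53, 22], [173, 143, 73], [172, 141, 71]]
A w [ 0.6544 -0.2781] 205.8 0.062 3355 3513
A t [ 0.6553 -0.2727] 205.2 0.189 356 415
B w [ 0.5078 -0.403 ] 178.6 0.514 2129 3173
B t [ 0.5145 -0.4005] 173.4 0.164 388 446
C w [ 0.4557 -0.2407] 178.2 0.135 2502 2840
C t [ 0.4554 -0.2352] 179.9 0.202 342 406
```

```bash
cat >> h.py <<'E'
def tilt(az,t=45,flip=False):
    h=np.array([np.cos(np.radians(az)),np.sin(np.radians(az)),0]);k=np.radians(t)
    z=h*np.sin(k)-np.array([0,0,np.cos(k)]);y=np.array([h[1],-h[0],0])
    if flip: y=-y
    return np.c_[np.cross(y,z),y,z]
def gr(base,az_c,hg=.042,zg=.026,back=0):
    c=np.array([np.cos(np.radians(az_c)),np.sin(np.radians(az_c)),0]);R=tilt(az_c-180)
    P=np.array([*base,zg])+hg*c; return P-(.078+back)*R[:,2],R
E
python3 - <<'E'
from h import *
p,R=gr((.654,-.277),206,back=.08);print(p);plan(p,R)
E
```

```text
[ 0.5158348  -0.34438767  0.13772287]
total tool-frame shift [-0.0247  0.0339  0.1837] turn [ 0.1771  0.7719 -0.4285] dist 0.1884
{'dx': -0.0035, 'dy': 0.0048, 'dz': 0.0262, 'rx': 0.0253, 'ry': 0.1103, 'rz': -0.0612}
{'dx': -0.0067, 'dy': 0.0052, 'dz': 0.0256, 'rx': 0.0253, 'ry': 0.1103, 'rz': -0.0612}
{'dx': -0.0098, 'dy': 0.0053, 'dz': 0.0245, 'rx': 0.0253, 'ry': 0.1103, 'rz': -0.0612}
{'dx': -0.0127, 'dy': 0.0052, 'dz': 0.0231, 'rx': 0.0253, 'ry': 0.1103, 'rz': -0.0612}
{'dx': -0.0155, 'dy': 0.0049, 'dz': 0.0214, 'rx': 0.0253, 'ry': 0.1103, 'rz': -0.0612}
{'dx': -0.018, 'dy': 0.0044, 'dz': 0.0195, 'rx': 0.0253, 'ry': 0.1103, 'rz': -0.0612}
{'dx': -0.0203, 'dy': 0.0037, 'dz': 0.0173, 'rx': 0.0253, 'ry': 0.1103, 'rz': -0.0612}
```

arm_command(
  deltas=[
    {"rx": 0.0253,"ry": 0.1103,"rz": -0.0612,"dx": -0.0035,"dy": 0.0048,"dz": 0.0262,"claw": 1},
    {"rx": 0.0253,"ry": 0.1103,"rz": -0.0612,"dx": -0.0067,"dy": 0.0052,"dz": 0.0256,"claw": 1},
    {"rx": 0.0253,"ry": 0.1103,"rz": -0.0612,"dx": -0.0098,"dy": 0.0053,"dz": 0.0245,"claw": 1},
    {"rx": 0.0253,"ry": 0.1103,"rz": -0.0612,"dx": -0.0127,"dy": 0.0052,"dz": 0.0231,"claw": 1},
    {"rx": 0.0253,"ry": 0.1103,"rz": -0.0612,"dx": -0.0155,"dy": 0.0049,"dz": 0.0214,"claw": 1},
    {"rx": 0.0253,"ry": 0.1103,"rz": -0.0612,"dx": -0.018,"dy": 0.0044,"dz": 0.0195,"claw": 1},
    {"rx": 0.0253,"ry": 0.1103,"rz": -0.0612,"dx": -0.0203,"dy": 0.0037,"dz": 0.0173,"claw": 1},
    {"rx": 0,"ry": 0,"rz": 0,"dx": 0,"dy": 0,"dz": 0,"claw": 1},
    {"rx": 0,"ry": 0,"rz": 0,"dx": 0,"dy": 0,"dz": 0,"claw": 1},
  ],
)

```text
time: 31.75
ee_pos: [0.5165, -0.3433, 0.144]
eef_rot: [[0.659, 0.426, 0.62], [0.303, -0.904, 0.3], [0.688, -0.01, -0.725]]
force: [-0.7, 0.7, -0.6]
finger_gap: 1.002
grip_force: 0.0
```

```bash
python3 st.py; python3 - <<'E'
from fit import *
s=monitor.read_state();print(s['qpos'])
w=snap('wrist','w16');cw=comps(w)
v0=[.654,-.277,np.radians(206)];R,o=pose(v0);q=proj(w,o+R@[0,0,.045]);print(q,[(int(m.sum()),c.round()) for m,c in cw])
mt=min(cw,key=lambda k:np.linalg.norm(k[1]-q));v,e=fit([w],[mt[0]],v0);print(v[:2].round(4),np.degrees(v[2]).round(1),round(e,3),int(mt[0].sum()),int(sil(w,pose(v)).sum()))
p,R=gr((.654,-.277),206);plan(p,R)
E
```

```text
31.75 [ 0.51646018 -0.3432907   0.14400789] [-0.65076062 -0.87364507  0.20670947] [-0.04238349 -0.28704782  0.04404479] yaw 24.69916665807302 M about nut 0.1261674228175015
[-47.7161314   33.86747984  93.4172585   55.19178112  53.53366218
 -17.56052117]
[254.75882449 212.52744263] [(6465, array([256., 211.]))]
[ 0.655  -0.2782] 205.5 0.116 6465 7191
total tool-frame shift [-0.004   0.0003  0.0843] turn [ 0.003   0.0253 -0.0146] dist 0.0844
{'dx': -0.002, 'dy': 0.0001, 'dz': 0.0421, 'rx': 0.0015, 'ry': 0.0127, 'rz': -0.0073}
{'dx': -0.0025, 'dy': 0.0002, 'dz': 0.0421, 'rx': 0.0015, 'ry': 0.0127, 'rz': -0.0073}
```

arm_command(
  deltas=[
    {"rx": 0.0015,"ry": 0.0127,"rz": -0.0073,"dx": -0.001,"dy": 0.0001,"dz": 0.028,"claw": 1},
    {"rx": 0.0015,"ry": 0.0127,"rz": -0.0073,"dx": -0.0015,"dy": 0.0001,"dz": 0.028,"claw": 1},
    {"rx": 0,"ry": 0,"rz": 0,"dx": -0.0015,"dy": 0,"dz": 0.02,"claw": 1},
    {"rx": 0,"ry": 0,"rz": 0,"dx": 0,"dy": 0,"dz": 0.008,"claw": 1},
    {"rx": 0,"ry": 0,"rz": 0,"dx": 0,"dy": 0,"dz": 0,"claw": 1},
    {"rx": 0,"ry": 0,"rz": 0,"dx": 0,"dy": 0,"dz": 0,"claw": 1},
  ],
)

```text
time: 32.4
ee_pos: [0.5668, -0.3197, 0.0822]
eef_rot: [[0.633, 0.44, 0.637], [0.311, -0.898, 0.31], [0.709, 0.002, -0.705]]
force: [-0.5, -0.2, -0.1]
finger_gap: 1.0
grip_force: 0.0
```

```bash
python3 st.py; python3 - <<'E'
from h import *
p,R=gr((.6545,-.2775),205.7);plan(p,R)
E
```

```text
32.4 [ 0.56682588 -0.31969433  0.08216422] [-0.41537775 -0.06871321 -0.3100624 ] [-0.01566543 -0.32745678 -0.0708517 ] yaw 26.182702551028736 M about nut -0.06439265699943797
total tool-frame shift [-0.0006 -0.      0.0008] turn [-0.0034 -0.0026  0.0059] dist 0.001
{'dx': -0.0006, 'dy': -0.0, 'dz': 0.0008, 'rx': -0.0034, 'ry': -0.0026, 'rz': 0.0059}
```

arm_command(
  deltas=[
    {"rx": 0,"ry": 0,"rz": 0,"dx": 0,"dy": 0,"dz": 0,"claw": 0.4},
    {"rx": 0,"ry": 0,"rz": 0,"dx": 0,"dy": 0,"dz": 0,"claw": 0.2},
    {"rx": 0,"ry": 0,"rz": 0,"dx": 0,"dy": 0,"dz": 0,"claw": 0},
    {"rx": 0,"ry": 0,"rz": 0,"dx": 0,"dy": 0,"dz": 0,"claw": 0},
    {"rx": 0,"ry": 0,"rz": 0,"dx": 0,"dy": 0,"dz": 0,"claw": 0},
    {"rx": 0,"ry": 0,"rz": 0,"dx": 0.007,"dy": 0,"dz": -0.007,"claw": 0},
    {"rx": 0,"ry": 0,"rz": 0,"dx": 0.02,"dy": 0,"dz": -0.02,"claw": 0},
    {"rx": 0,"ry": 0,"rz": 0,"dx": 0.03,"dy": 0,"dz": -0.03,"claw": 0},
    {"rx": 0,"ry": 0,"rz": 0,"dx": 0.03,"dy": 0,"dz": -0.03,"claw": 0},
    {"rx": 0,"ry": 0,"rz": 0,"dx": 0.03,"dy": 0,"dz": -0.03,"claw": 0},
  ],
  squeeze=25,
)

```text
time: 33.4
ee_pos: [0.5659, -0.3194, 0.2485]
eef_rot: [[0.634, 0.439, 0.637], [0.311, -0.898, 0.311], [0.709, 0.001, -0.706]]
force: [0.1, -0.0, 0.5]
finger_gap: 0.187
grip_force: 0.0
```

```bash
python3 st.py; cat >> h.py <<'E'
def plc(y,zup,hg=.042,off=.005,back=0,flip=False):
    k=np.radians(5.8);x=.1165-off
    P=np.array([.5588+x*np.cos(k)-y*np.sin(k),.0478+x*np.sin(k)+y*np.cos(k),.085+hg+zup])
    R=tilt(5.8,45,flip);return P-(.078+back)*R[:,2],R
E
python3 - <<'E'
from h import *
s=monitor.read_state();print(s['qpos'],s['finger_gap'])
p,R=plc(.085,.10);print(p);plan(p,R)
E
```

```text
33.4 [ 0.56585977 -0.31943982  0.24849623] [ 0.42303266  0.05914905 -0.34780239] [-0.03758552 -0.27994043  0.01573772] yaw 26.113991480920443 M about nut 0.010177712225576747
[-42.90724507  27.94681997  86.88559493  51.10640114  58.15559019
  -4.61182507] 0.18708267359317168
[0.60626744 0.13805895 0.28215433]
total tool-frame shift [ 0.1915 -0.3932  0.1442] turn [-0.2497 -0.0022  0.2504] dist 0.4605
{'dx': 0.0174, 'dy': -0.0357, 'dz': 0.0131, 'rx': -0.0227, 'ry': -0.0002, 'rz': 0.0228}
{'dx': 0.0166, 'dy': -0.0364, 'dz': 0.0123, 'rx': -0.0227, 'ry': -0.0002, 'rz': 0.0228}
{'dx': 0.0158, 'dy': -0.0371, 'dz': 0.0114, 'rx': -0.0227, 'ry': -0.0002, 'rz': 0.0228}
{'dx': 0.0149, 'dy': -0.0377, 'dz': 0.0106, 'rx': -0.0227, 'ry': -0.0002, 'rz': 0.0228}
{'dx': 0.0141, 'dy': -0.0382, 'dz': 0.0097, 'rx': -0.0227, 'ry': -0.0002, 'rz': 0.0228}
{'dx': 0.0132, 'dy': -0.0387, 'dz': 0.0089, 'rx': -0.0227, 'ry': -0.0002, 'rz': 0.0228}
{'dx': 0.0123, 'dy': -0.0392, 'dz': 0.008, 'rx': -0.0227, 'ry': -0.0002, 'rz': 0.0228}
{'dx': 0.0114, 'dy': -0.0397, 'dz': 0.0071, 'rx': -0.0227, 'ry': -0.0002, 'rz': 0.0228}
{'dx': 0.0105, 'dy': -0.0401, 'dz': 0.0062, 'rx': -0.0227, 'ry': -0.0002, 'rz': 0.0228}
{'dx': 0.0096, 'dy': -0.0404, 'dz': 0.0052, 'rx': -0.0227, 'ry': -0.0002, 'rz': 0.0228}
{'dx': 0.0086, 'dy': -0.0407, 'dz': 0.0043, 'rx': -0.0227, 'ry': -0.0002, 'rz': 0.0228}
```

The fingers were slower than I allowed and hadn't closed when I lifted. I'll reopen, check bottle A's pose and retry.

arm_command(
  deltas=[
    {"rx": 0,"ry": 0,"rz": 0,"dx": -0.02,"dy": 0,"dz": 0.02,"claw": 1},
    {"rx": 0,"ry": 0,"rz": 0,"dx": -0.03,"dy": 0,"dz": 0,"claw": 1},
    {"rx": 0,"ry": 0,"rz": 0,"dx": -0.03,"dy": 0,"dz": -0.02,"claw": 1},
    {"rx": 0,"ry": 0,"rz": 0,"dx": -0.015,"dy": 0,"dz": -0.015,"claw": 1},
    {"rx": 0,"ry": 0,"rz": 0,"dx": 0,"dy": 0,"dz": 0,"claw": 1},
    {"rx": 0,"ry": 0,"rz": 0,"dx": 0,"dy": 0,"dz": 0,"claw": 1},
    {"rx": 0,"ry": 0,"rz": 0,"dx": 0,"dy": 0,"dz": 0,"claw": 1},
    {"rx": 0,"ry": 0,"rz": 0,"dx": 0,"dy": 0,"dz": 0,"claw": 1},
  ],
)

```text
time: 34.2
ee_pos: [0.4971, -0.3532, 0.1896]
eef_rot: [[0.633, 0.441, 0.637], [0.311, -0.898, 0.312], [0.709, 0.001, -0.705]]
force: [0.5, 0.4, -0.2]
finger_gap: 0.83
grip_force: 0.0
```

```bash
python3 - <<'E'
from fit import *
s=monitor.read_state();print(s['ee_pos'],s['finger_gap'],s['time'])
w=snap('wrist','w17');cw=comps(w);t=snap('top','t5')
v0=[.654,-.277,np.radians(206)];R,o=pose(v0);q=proj(w,o+R@[0,0,.045]);print(q,[(int(m.sum()),c.round()) for m,c in cw],[(int(m.sum()),c.round()) for m,c in comps(t)])
mt=min(cw,key=lambda k:np.linalg.norm(k[1]-q));v,e=fit([w],[mt[0]],v0);print(v[:2].round(4),np.degrees(v[2]).round(1),round(e,3),int(mt[0].sum()),int(sil(w,pose(v)).sum()))
p,R=gr(v[:2],np.degrees(v[2]));plan(p,R)
E
```

```text
[ 0.49708058 -0.35321721  0.18955124] 0.8296437467738339 34.2
[254.88499141 216.85073855] [(4396, array([256., 215.])), (236, array([308., 379.]))] [(363, array([369., 167.])), (345, array([352., 226.]))]
[ 0.6552 -0.2757] 206.7 0.125 4396 4915
total tool-frame shift [-0.0209  0.0009  0.1324] turn [ 0.0071 -0.0024 -0.0061] dist 0.1341
{'dx': -0.007, 'dy': 0.0003, 'dz': 0.0441, 'rx': 0.0024, 'ry': -0.0008, 'rz': -0.002}
{'dx': -0.0069, 'dy': 0.0004, 'dz': 0.0442, 'rx': 0.0024, 'ry': -0.0008, 'rz': -0.002}
{'dx': -0.0069, 'dy': 0.0005, 'dz': 0.0442, 'rx': 0.0024, 'ry': -0.0008, 'rz': -0.002}
```

arm_command(
  deltas=[
    {"rx": 0,"ry": 0,"rz": 0,"dx": -0.007,"dy": 0.0003,"dz": 0.04,"claw": 1},
    {"rx": 0,"ry": 0,"rz": 0,"dx": -0.007,"dy": 0.0003,"dz": 0.04,"claw": 1},
    {"rx": 0,"ry": 0,"rz": 0,"dx": -0.007,"dy": 0.0003,"dz": 0.03,"claw": 1},
    {"rx": 0,"ry": 0,"rz": 0,"dx": 0,"dy": 0,"dz": 0.022,"claw": 1},
    {"rx": 0,"ry": 0,"rz": 0,"dx": 0,"dy": 0,"dz": 0,"claw": 1},
    {"rx": 0,"ry": 0,"rz": 0,"dx": 0,"dy": 0,"dz": 0,"claw": 0.5},
    {"rx": 0,"ry": 0,"rz": 0,"dx": 0,"dy": 0,"dz": 0,"claw": 0.2},
    {"rx": 0,"ry": 0,"rz": 0,"dx": 0,"dy": 0,"dz": 0,"claw": 0},
    {"rx": 0,"ry": 0,"rz": 0,"dx": 0,"dy": 0,"dz": 0,"claw": 0},
  ],
)

```text
time: 35.2
ee_pos: [0.5674, -0.3206, 0.0822]
eef_rot: [[0.633, 0.439, 0.638], [0.311, -0.898, 0.31], [0.709, 0.002, -0.705]]
force: [0.1, -0.2, -0.6]
finger_gap: 0.698
grip_force: 0.0
```

arm_command(
  deltas=[
    {"rx": 0,"ry": 0,"rz": 0,"dx": 0,"dy": 0,"dz": 0,"claw": 0},
    {"rx": 0,"ry": 0,"rz": 0,"dx": 0,"dy": 0,"dz": 0,"claw": 0},
    {"rx": 0,"ry": 0,"rz": 0,"dx": 0,"dy": 0,"dz": 0,"claw": 0},
    {"rx": 0,"ry": 0,"rz": 0,"dx": 0,"dy": 0,"dz": 0,"claw": 0},
    {"rx": 0,"ry": 0,"rz": 0,"dx": 0,"dy": 0,"dz": 0,"claw": 0},
    {"rx": 0,"ry": 0,"rz": 0,"dx": 0,"dy": 0,"dz": 0,"claw": 0},
  ],
)

```text
time: 35.8
ee_pos: [0.5676, -0.32, 0.0814]
eef_rot: [[0.633, 0.44, 0.637], [0.311, -0.898, 0.311], [0.709, 0.001, -0.705]]
force: [-3.0, 0.2, 2.9]
finger_gap: 0.448
grip_force: 25.0
```

arm_command(
  deltas=[
    {"rx": 0,"ry": 0,"rz": 0,"dx": 0.007,"dy": 0,"dz": -0.007,"claw": 0},
    {"rx": 0,"ry": 0,"rz": 0,"dx": 0.02,"dy": 0,"dz": -0.02,"claw": 0},
    {"rx": 0,"ry": 0,"rz": 0,"dx": 0.03,"dy": 0,"dz": -0.03,"claw": 0},
    {"rx": 0,"ry": 0,"rz": 0,"dx": 0.03,"dy": 0,"dz": -0.03,"claw": 0},
    {"rx": 0,"ry": 0,"rz": 0,"dx": 0.03,"dy": 0,"dz": -0.03,"claw": 0},
    {"rx": 0,"ry": 0,"rz": 0,"dx": 0.02,"dy": 0,"dz": -0.02,"claw": 0},
    {"rx": 0,"ry": 0,"rz": 0,"dx": 0,"dy": 0,"dz": 0,"claw": 0},
  ],
)

```text
time: 36.5
ee_pos: [0.5676, -0.3205, 0.2803]
eef_rot: [[0.63, 0.439, 0.641], [0.314, -0.898, 0.308], [0.711, 0.007, -0.704]]
force: [-0.2, -0.3, -1.3]
finger_gap: 0.447
grip_force: 25.0
```

```bash
python3 - <<'E'
from h import *
s=monitor.read_state();print(s['ee_pos'],s['qpos'],s['finger_gap'],s['force'])
p,R=plc(.085,.10);print(p);plan(p,R,n=11)
E
```

```text
[ 0.56758879 -0.32047509  0.28029325] [-42.87163346  26.07281893  85.12158947  49.64687977  60.20169021
  -1.70172312] 0.4470113883537209 [-0.24635232 -0.25496201 -1.2819001 ]
[0.60626744 0.13805895 0.28215433]
total tool-frame shift [ 0.1696 -0.3949  0.1645] turn [-0.2456 -0.0063  0.2547] dist 0.4602
{'dx': 0.0154, 'dy': -0.0359, 'dz': 0.015, 'rx': -0.0223, 'ry': -0.0006, 'rz': 0.0232}
{'dx': 0.0146, 'dy': -0.0366, 'dz': 0.0141, 'rx': -0.0223, 'ry': -0.0006, 'rz': 0.0232}
{'dx': 0.0137, 'dy': -0.0372, 'dz': 0.0133, 'rx': -0.0223, 'ry': -0.0006, 'rz': 0.0232}
{'dx': 0.0129, 'dy': -0.0378, 'dz': 0.0125, 'rx': -0.0223, 'ry': -0.0006, 'rz': 0.0232}
{'dx': 0.012, 'dy': -0.0384, 'dz': 0.0116, 'rx': -0.0223, 'ry': -0.0006, 'rz': 0.0232}
{'dx': 0.0111, 'dy': -0.0389, 'dz': 0.0107, 'rx': -0.0223, 'ry': -0.0006, 'rz': 0.0232}
{'dx': 0.0102, 'dy': -0.0394, 'dz': 0.0099, 'rx': -0.0223, 'ry': -0.0006, 'rz': 0.0232}
{'dx': 0.0093, 'dy': -0.0398, 'dz': 0.009, 'rx': -0.0223, 'ry': -0.0006, 'rz': 0.0232}
{'dx': 0.0084, 'dy': -0.0402, 'dz': 0.0081, 'rx': -0.0223, 'ry': -0.0006, 'rz': 0.0232}
{'dx': 0.0075, 'dy': -0.0405, 'dz': 0.0072, 'rx': -0.0223, 'ry': -0.0006, 'rz': 0.0232}
{'dx': 0.0065, 'dy': -0.0408, 'dz': 0.0063, 'rx': -0.0223, 'ry': -0.0006, 'rz': 0.0232}
```

arm_command(
  deltas=[
    {"rx": -0.0223,"ry": 0,"rz": 0.0232,"dx": 0.0154,"dy": -0.0359,"dz": 0.015,"claw": 0},
    {"rx": -0.0223,"ry": 0,"rz": 0.0232,"dx": 0.0146,"dy": -0.0366,"dz": 0.0141,"claw": 0},
    {"rx": -0.0223,"ry": 0,"rz": 0.0232,"dx": 0.0137,"dy": -0.0372,"dz": 0.0133,"claw": 0},
    {"rx": -0.0223,"ry": 0,"rz": 0.0232,"dx": 0.0129,"dy": -0.0378,"dz": 0.0125,"claw": 0},
    {"rx": -0.0223,"ry": 0,"rz": 0.0232,"dx": 0.012,"dy": -0.0384,"dz": 0.0116,"claw": 0},
    {"rx": -0.0223,"ry": 0,"rz": 0.0232,"dx": 0.0111,"dy": -0.0389,"dz": 0.0107,"claw": 0},
    {"rx": -0.0223,"ry": 0,"rz": 0.0232,"dx": 0.0102,"dy": -0.0394,"dz": 0.0099,"claw": 0},
    {"rx": -0.0223,"ry": 0,"rz": 0.0232,"dx": 0.0093,"dy": -0.0398,"dz": 0.009,"claw": 0},
    {"rx": -0.0223,"ry": 0,"rz": 0.0232,"dx": 0.0084,"dy": -0.0402,"dz": 0.0081,"claw": 0},
    {"rx": -0.0223,"ry": 0,"rz": 0.0232,"dx": 0.0075,"dy": -0.0405,"dz": 0.0072,"claw": 0},
  ],
)

```text
time: 37.5
ee_pos: [0.5998, 0.0764, 0.2771]
eef_rot: [[0.704, 0.149, 0.695], [0.102, -0.989, 0.109], [0.703, -0.006, -0.711]]
force: [0.4, -0.1, -1.6]
finger_gap: 0.442
grip_force: 25.0
```

```bash
python3 - <<'E'
from h import *
s=monitor.read_state();print(s['ee_pos'],s['qpos'],s['finger_gap'],s['force'])
E
```

```text
[0.59981543 0.07640038 0.27706227] [  2.49554175  13.29202114 102.820384    13.35070889  19.868707
  73.31735291] 0.44170793418653864 [ 0.42525438 -0.09245702 -1.56156948]
```

arm_command(
  deltas=[
    {"rx": 0,"ry": 0,"rz": -0.1496,"dx": 0,"dy": 0,"dz": 0,"claw": 0},
    {"rx": 0,"ry": 0,"rz": -0.1496,"dx": 0,"dy": 0,"dz": 0,"claw": 0},
    {"rx": 0,"ry": 0,"rz": -0.1496,"dx": 0,"dy": 0,"dz": 0,"claw": 0},
    {"rx": 0,"ry": 0,"rz": -0.1496,"dx": 0,"dy": 0,"dz": 0,"claw": 0},
    {"rx": 0,"ry": 0,"rz": -0.1496,"dx": 0,"dy": 0,"dz": 0,"claw": 0},
    {"rx": 0,"ry": 0,"rz": -0.1496,"dx": 0,"dy": 0,"dz": 0,"claw": 0},
    {"rx": 0,"ry": 0,"rz": -0.1496,"dx": 0,"dy": 0,"dz": 0,"claw": 0},
  ],
)

```text
time: 38.2
ee_pos: [0.5999, 0.0744, 0.2768]
eef_rot: [[0.219, 0.686, 0.694], [0.91, -0.4, 0.109], [0.352, 0.608, -0.712]]
force: [-0.4, 0.1, -2.2]
finger_gap: 0.445
grip_force: 25.0
```

arm_command(
  deltas=[
    {"rx": 0,"ry": 0,"rz": -0.1496,"dx": 0,"dy": 0,"dz": 0,"claw": 0},
    {"rx": 0,"ry": 0,"rz": -0.1496,"dx": 0,"dy": 0,"dz": 0,"claw": 0},
    {"rx": 0,"ry": 0,"rz": -0.1496,"dx": 0,"dy": 0,"dz": 0,"claw": 0},
    {"rx": 0,"ry": 0,"rz": -0.1496,"dx": 0,"dy": 0,"dz": 0,"claw": 0},
    {"rx": 0,"ry": 0,"rz": -0.1496,"dx": 0,"dy": 0,"dz": 0,"claw": 0},
    {"rx": 0,"ry": 0,"rz": -0.1496,"dx": 0,"dy": 0,"dz": 0,"claw": 0},
    {"rx": 0,"ry": 0,"rz": -0.1496,"dx": 0,"dy": 0,"dz": 0,"claw": 0},
  ],
)

```text
time: 38.9
ee_pos: [0.5999, 0.0744, 0.2768]
eef_rot: [[-0.484, 0.533, 0.694], [0.802, 0.588, 0.108], [-0.35, 0.609, -0.712]]
force: [0.5, -0.5, -1.7]
finger_gap: 0.445
grip_force: 25.0
```

arm_command(
  deltas=[
    {"rx": 0,"ry": 0,"rz": -0.1496,"dx": 0,"dy": 0,"dz": 0,"claw": 0},
    {"rx": 0,"ry": 0,"rz": -0.1496,"dx": 0,"dy": 0,"dz": 0,"claw": 0},
    {"rx": 0,"ry": 0,"rz": -0.1496,"dx": 0,"dy": 0,"dz": 0,"claw": 0},
    {"rx": 0,"ry": 0,"rz": -0.1496,"dx": 0,"dy": 0,"dz": 0,"claw": 0},
    {"rx": 0,"ry": 0,"rz": -0.1496,"dx": 0,"dy": 0,"dz": 0,"claw": 0},
    {"rx": 0,"ry": 0,"rz": -0.1496,"dx": 0,"dy": 0,"dz": 0,"claw": 0},
    {"rx": 0,"ry": 0,"rz": -0.1496,"dx": 0,"dy": 0,"dz": 0,"claw": 0},
    {"rx": 0,"ry": 0,"rz": 0,"dx": 0,"dy": 0,"dz": 0,"claw": 0},
    {"rx": 0,"ry": 0,"rz": 0,"dx": 0,"dy": 0,"dz": 0,"claw": 0},
  ],
)

```text
time: 39.8
ee_pos: [0.6001, 0.0744, 0.2773]
eef_rot: [[-0.704, -0.146, 0.695], [-0.097, 0.989, 0.109], [-0.703, 0.009, -0.711]]
force: [0.6, 0.6, -0.8]
finger_gap: 0.445
grip_force: 25.0
```

```bash
python3 - <<'E'
from h import *
s=monitor.read_state();print(s['ee_pos'],s['eef_rot'],s['qpos'],s['finger_gap'],s['time'])
snap('scene','s5')
a=plan(*plc(.085,.03,flip=True))
plan(*plc(.085,.004,flip=True),cur=a)
E
```

```text
[0.6000895  0.07440111 0.27733803] [[-0.70436526 -0.14554651  0.69475592]
 [-0.09737596  0.98931233  0.10853123]
 [-0.70312695  0.0087931  -0.71100997]] [   2.26265806   13.27730746  102.79388226   13.72639029   19.96423225
 -106.9280077 ] 0.44513172976855114 39.8
total tool-frame shift [0.0355 0.0615 0.0576] turn [ 0.0378 -0.0054  0.0259] dist 0.0915
{'dx': 0.0118, 'dy': 0.0205, 'dz': 0.0192, 'rx': 0.0126, 'ry': -0.0018, 'rz': 0.0086}
{'dx': 0.012, 'dy': 0.0207, 'dz': 0.0189, 'rx': 0.0126, 'ry': -0.0018, 'rz': 0.0086}
{'dx': 0.0123, 'dy': 0.0208, 'dz': 0.0186, 'rx': 0.0126, 'ry': -0.0018, 'rz': 0.0086}
total tool-frame shift [0.0184 0.     0.0184] turn [0. 0. 0.] dist 0.026
{'dx': 0.0184, 'dy': 0.0, 'dz': 0.0184, 'rx': 0.0, 'ry': 0.0, 'rz': 0.0}
```

arm_command(
  deltas=[
    {"rx": 0.0126,"ry": -0.0018,"rz": 0.0086,"dx": 0.0118,"dy": 0.0205,"dz": 0.0192,"claw": 0},
    {"rx": 0.0126,"ry": -0.0018,"rz": 0.0086,"dx": 0.012,"dy": 0.0207,"dz": 0.0189,"claw": 0},
    {"rx": 0.0126,"ry": -0.0018,"rz": 0.0086,"dx": 0.0123,"dy": 0.0208,"dz": 0.0186,"claw": 0},
    {"rx": 0,"ry": 0,"rz": 0,"dx": 0,"dy": 0,"dz": 0,"claw": 0},
    {"rx": 0,"ry": 0,"rz": 0,"dx": 0,"dy": 0,"dz": 0,"claw": 0},
  ],
)

```text
time: 40.35
ee_pos: [0.606, 0.1336, 0.2167]
eef_rot: [[-0.703, -0.106, 0.703], [-0.077, 0.994, 0.073], [-0.707, -0.003, -0.708]]
force: [-0.0, 0.3, -1.4]
finger_gap: 0.445
grip_force: 25.0
```

```bash
python3 - <<'E'
from h import *
s=monitor.read_state();print(s['ee_pos'],s['force'])
a=plan(*plc(.085,.004,flip=True,hg=.043))
E
```

```text
[0.60601805 0.13360876 0.21674138] [-0.04806217  0.25810079 -1.38109652]
total tool-frame shift [0.0204 0.0045 0.0214] turn [ 0.0016 -0.0006  0.0053] dist 0.0299
{'dx': 0.0204, 'dy': 0.0045, 'dz': 0.0214, 'rx': 0.0016, 'ry': -0.0006, 'rz': 0.0053}
```

arm_command(
  deltas=[
    {"rx": 0.001,"ry": 0,"rz": 0.005,"dx": 0.01,"dy": 0.0045,"dz": 0.011,"claw": 0},
    {"rx": 0,"ry": 0,"rz": 0,"dx": 0.0104,"dy": 0,"dz": 0.0104,"claw": 0},
    {"rx": 0,"ry": 0,"rz": 0,"dx": 0,"dy": 0,"dz": 0,"claw": 0},
    {"rx": 0,"ry": 0,"rz": 0,"dx": 0,"dy": 0,"dz": 0,"claw": 0},
  ],
)

```text
time: 40.75
ee_pos: [0.6067, 0.1374, 0.1883]
eef_rot: [[-0.703, -0.1, 0.704], [-0.071, 0.995, 0.071], [-0.708, -0.0, -0.706]]
force: [-0.5, -0.5, -1.7]
finger_gap: 0.446
grip_force: 25.0
```

arm_command(
  deltas=[
    {"rx": 0,"ry": 0,"rz": 0,"dx": 0.001,"dy": 0,"dz": 0.001,"claw": 0},
    {"rx": 0,"ry": 0,"rz": 0,"dx": 0.001,"dy": 0,"dz": 0.001,"claw": 0},
    {"rx": 0,"ry": 0,"rz": 0,"dx": 0,"dy": 0,"dz": 0,"claw": 0},
  ],
)

```text
time: 41.05
ee_pos: [0.6063, 0.138, 0.1847]
eef_rot: [[-0.703, -0.101, 0.704], [-0.072, 0.995, 0.071], [-0.707, -0.001, -0.707]]
force: [-0.5, 0.5, -2.0]
finger_gap: 0.442
grip_force: 25.0
```

arm_command(
  deltas=[
    {"rx": 0,"ry": 0,"rz": 0,"dx": 0.0007,"dy": 0,"dz": 0.0007,"claw": 0},
    {"rx": 0,"ry": 0,"rz": 0,"dx": 0,"dy": 0,"dz": 0,"claw": 0},
    {"rx": 0,"ry": 0,"rz": 0,"dx": 0.0007,"dy": 0,"dz": 0.0007,"claw": 0},
    {"rx": 0,"ry": 0,"rz": 0,"dx": 0,"dy": 0,"dz": 0,"claw": 0},
  ],
)

```text
time: 41.45
ee_pos: [0.6064, 0.1381, 0.1825]
eef_rot: [[-0.703, -0.102, 0.704], [-0.072, 0.995, 0.072], [-0.707, -0.001, -0.707]]
force: [-0.3, 0.5, -0.5]
finger_gap: 0.446
grip_force: 25.0
```

arm_command(
  deltas=[
    {"rx": 0,"ry": 0,"rz": 0,"dx": 0.0007,"dy": 0,"dz": 0.0007,"claw": 0},
    {"rx": 0,"ry": 0,"rz": 0,"dx": 0,"dy": 0,"dz": 0,"claw": 0},
  ],
)

```text
time: 41.65
ee_pos: [0.6066, 0.1382, 0.1823]
eef_rot: [[-0.702, -0.102, 0.705], [-0.072, 0.995, 0.072], [-0.709, -0.0, -0.706]]
force: [-3.8, 0.4, 5.8]
finger_gap: 0.445
grip_force: 25.0
```

arm_command(
  deltas=[
    {"rx": 0,"ry": 0,"rz": 0,"dx": 0,"dy": 0,"dz": 0,"claw": 0.5},
    {"rx": 0,"ry": 0,"rz": 0,"dx": 0,"dy": 0,"dz": 0,"claw": 0.65},
    {"rx": 0,"ry": 0,"rz": 0,"dx": 0,"dy": 0,"dz": 0,"claw": 0.65},
    {"rx": 0,"ry": 0,"rz": 0,"dx": 0,"dy": 0,"dz": 0,"claw": 0.65},
    {"rx": 0,"ry": 0,"rz": 0,"dx": 0,"dy": 0,"dz": -0.01,"claw": 0.65},
    {"rx": 0,"ry": 0,"rz": 0,"dx": 0,"dy": 0,"dz": -0.03,"claw": 0.65},
    {"rx": 0,"ry": 0,"rz": 0,"dx": 0,"dy": 0,"dz": -0.04,"claw": 1},
    {"rx": 0,"ry": 0,"rz": 0,"dx": 0,"dy": 0,"dz": -0.04,"claw": 1},
    {"rx": 0,"ry": 0,"rz": 0,"dx": 0,"dy": 0,"dz": -0.02,"claw": 1},
  ],
)

```text
time: 42.55
ee_pos: [0.506, 0.128, 0.2828]
eef_rot: [[-0.702, -0.102, 0.705], [-0.072, 0.995, 0.072], [-0.709, -0.0, -0.705]]
force: [0.4, -0.6, -0.1]
finger_gap: 0.868
grip_force: 0.0
```

```bash
python3 - <<'E'
from fit import *
s=monitor.read_state();print(s['ee_pos'],s['force'],s['qpos'])
for n in ('scene','top'):
    c=snap(n,n[0]+'6');k=np.radians(5.8)
    P=lambda x,y,z:np.array([.5588+x*np.cos(k)-y*np.sin(k),.0478+x*np.sin(k)+y*np.cos(k),z])
    print(n,'expect body mid',proj(c,P(.1165,.085,.085+.045)),[(int(m.sum()),q.round()) for m,q in comps(c)])
# upright-bottle fit
w=load('s6');cw=comps(w);q=proj(w,P(.1165,.085,.13));mt=min(cw,key=lambda k:np.linalg.norm(k[1]-q))
from scipy.optimize import minimize
def cost(v): return np.abs(sil(w,(Ro.from_euler('zx',[5.8,v[2]],degrees=True).as_matrix(),P(v[0],v[1],.085)))-mt[0]).sum()/mt[0].sum()
r=minimize(cost,[.1165,.085,0],method='Nelder-Mead',options=dict(initial_simplex=[[.1165,.085,0],[.125,.085,0],[.1165,.095,0],[.1165,.085,10]]));print(r.x,r.fun)
# C grasp pre
p,R=gr((.4556,-.2385),179,back=.08);print(p);plan(p,R)
E
```

```text
[0.5059775  0.12804636 0.28284644] [ 0.35681848 -0.63546855 -0.06935051] [ 11.51278515   2.56335271 114.46760254 -12.79481271  18.38819225
 -73.84471442]
scene expect body mid [318.96132875 184.85921166] [(437, array([319., 186.])), (553, array([158., 246.])), (643, array([123., 301.]))]
top expect body mid [240.91693764 142.47951023] [(164, array([240., 144.])), (387, array([399., 210.])), (322, array([352., 226.]))]
[ 0.11847711  0.08999545 11.06541342] 0.26730549335479736
[ 0.30190054 -0.23581717  0.13772287]
total tool-frame shift [ 0.2728 -0.3412 -0.0689] turn [-0.0066  0.1296 -3.0545] dist 0.4423
{'dx': 0.0114, 'dy': -0.0142, 'dz': -0.0029, 'rx': -0.0003, 'ry': 0.0054, 'rz': -0.1273}
{'dx': 0.0131, 'dy': -0.0127, 'dz': -0.0028, 'rx': -0.0003, 'ry': 0.0054, 'rz': -0.1273}
{'dx': 0.0146, 'dy': -0.0109, 'dz': -0.0027, 'rx': -0.0003, 'ry': 0.0054, 'rz': -0.1273}
{'dx': 0.0159, 'dy': -0.0089, 'dz': -0.0027, 'rx': -0.0003, 'ry': 0.0054, 'rz': -0.1273}
{'dx': 0.0169, 'dy': -0.0069, 'dz': -0.0026, 'rx': -0.0003, 'ry': 0.0054, 'rz': -0.1273}
{'dx': 0.0177, 'dy': -0.0047, 'dz': -0.0025, 
[... 928 characters left out ...]
: 0.0077, 'dy': 0.0167, 'dz': -0.0016, 'rx': -0.0003, 'ry': 0.0054, 'rz': -0.1273}
{'dx': 0.0055, 'dy': 0.0175, 'dz': -0.0015, 'rx': -0.0003, 'ry': 0.0054, 'rz': -0.1273}
{'dx': 0.0032, 'dy': 0.0181, 'dz': -0.0015, 'rx': -0.0003, 'ry': 0.0054, 'rz': -0.1273}
{'dx': 0.0009, 'dy': 0.0183, 'dz': -0.0015, 'rx': -0.0003, 'ry': 0.0054, 'rz': -0.1273}
{'dx': -0.0014, 'dy': 0.0183, 'dz': -0.0015, 'rx': -0.0003, 'ry': 0.0054, 'rz': -0.1273}
{'dx': -0.0037, 'dy': 0.018, 'dz': -0.0015, 'rx': -0.0003, 'ry': 0.0054, 'rz': -0.1273}
{'dx': -0.006, 'dy': 0.0174, 'dz': -0.0015, 'rx': -0.0003, 'ry': 0.0054, 'rz': -0.1273}
{'dx': -0.0081, 'dy': 0.0165, 'dz': -0.0015, 'rx': -0.0003, 'ry': 0.0054, 'rz': -0.1273}
```

arm_command(
  deltas=[
    {"rx": 0,"ry": 0,"rz": 0.1496,"dx": 0,"dy": 0,"dz": 0,"claw": 1},
    {"rx": 0,"ry": 0,"rz": 0.1496,"dx": 0,"dy": 0,"dz": 0,"claw": 1},
    {"rx": 0,"ry": 0,"rz": 0.1496,"dx": 0,"dy": 0,"dz": 0,"claw": 1},
    {"rx": 0,"ry": 0,"rz": 0.1496,"dx": 0,"dy": 0,"dz": 0,"claw": 1},
    {"rx": 0,"ry": 0,"rz": 0.1496,"dx": 0,"dy": 0,"dz": 0,"claw": 1},
    {"rx": 0,"ry": 0,"rz": 0.1496,"dx": 0,"dy": 0,"dz": 0,"claw": 1},
    {"rx": 0,"ry": 0,"rz": 0.1496,"dx": 0,"dy": 0,"dz": 0,"claw": 1},
  ],
)

```text
time: 43.35
ee_pos: [0.5081, 0.1281, 0.2793]
eef_rot: [[-0.437, 0.562, 0.703], [0.829, 0.555, 0.071], [-0.35, 0.613, -0.708]]
force: [0.1, -0.6, 0.9]
finger_gap: 1.0
grip_force: 0.0
```

arm_command(
  deltas=[
    {"rx": 0,"ry": 0,"rz": 0.1496,"dx": 0,"dy": 0,"dz": 0,"claw": 1},
    {"rx": 0,"ry": 0,"rz": 0.1496,"dx": 0,"dy": 0,"dz": 0,"claw": 1},
    {"rx": 0,"ry": 0,"rz": 0.1496,"dx": 0,"dy": 0,"dz": 0,"claw": 1},
    {"rx": 0,"ry": 0,"rz": 0.1496,"dx": 0,"dy": 0,"dz": 0,"claw": 1},
    {"rx": 0,"ry": 0,"rz": 0.1496,"dx": 0,"dy": 0,"dz": 0,"claw": 1},
    {"rx": 0,"ry": 0,"rz": 0.1496,"dx": 0,"dy": 0,"dz": 0,"claw": 1},
    {"rx": 0,"ry": 0,"rz": 0.1496,"dx": 0,"dy": 0,"dz": 0,"claw": 1},
  ],
)

```text
time: 44.05
ee_pos: [0.5081, 0.1281, 0.2793]
eef_rot: [[0.268, 0.659, 0.703], [0.895, -0.44, 0.071], [0.356, 0.61, -0.708]]
force: [0.0, 0.1, 0.1]
finger_gap: 1.002
grip_force: 0.0
```

arm_command(
  deltas=[
    {"rx": 0,"ry": 0,"rz": 0.1496,"dx": 0,"dy": 0,"dz": 0,"claw": 1},
    {"rx": 0,"ry": 0,"rz": 0.1496,"dx": 0,"dy": 0,"dz": 0,"claw": 1},
    {"rx": 0,"ry": 0,"rz": 0.1496,"dx": 0,"dy": 0,"dz": 0,"claw": 1},
    {"rx": 0,"ry": 0,"rz": 0.1496,"dx": 0,"dy": 0,"dz": 0,"claw": 1},
    {"rx": 0,"ry": 0,"rz": 0.1496,"dx": 0,"dy": 0,"dz": 0,"claw": 1},
    {"rx": 0,"ry": 0,"rz": 0.1496,"dx": 0,"dy": 0,"dz": 0,"claw": 1},
    {"rx": 0,"ry": 0,"rz": 0.1496,"dx": 0,"dy": 0,"dz": 0,"claw": 1},
    {"rx": 0,"ry": 0,"rz": 0,"dx": 0,"dy": 0,"dz": 0,"claw": 1},
  ],
)

```text
time: 44.85
ee_pos: [0.5081, 0.1281, 0.2794]
eef_rot: [[0.705, 0.1, 0.703], [0.07, -0.995, 0.071], [0.706, -0.001, -0.708]]
force: [0.9, 0.3, 0.2]
finger_gap: 1.0
grip_force: 0.0
```

```bash
python3 - <<'E'
from fit import *
s=monitor.read_state();print(s['ee_pos'],s['qpos'][[3,4,5]])
t=snap('top','t7');sc=snap('scene','s7')
for n,v0 in dict(B=[.5135,-.4015,np.radians(174)],C=[.4556,-.2385,np.radians(179)]).items():
    for c in (t,sc):
        R,o=pose(v0);q=proj(c,o+R@[0,0,.045]);mt=min(comps(c),key=lambda k:np.linalg.norm(k[1]-q));v,e=fit([c],[mt[0]],v0);print(n,v[:2].round(4),np.degrees(v[2]).round(1),round(e,3),int(mt[0].sum()),int(sil(c,pose(v)).sum()))
p,R=gr((.4556,-.2385),179);p[2]+=.12;print(p);plan(p,R,n=10)
E
```

```text
[0.5080586  0.12807228 0.27938003] [-12.95173801  18.19182713 106.4496621 ]
B [ 0.5145 -0.4006] 173.3 0.167 387 446
B [ 0.5105 -0.4052] 172.3 0.108 643 709
C [ 0.4559 -0.2361] 178.7 0.277 322 406
C [ 0.4536 -0.2409] 175.7 0.139 552 621
[ 0.35846047 -0.23680442  0.20115433]
total tool-frame shift [-0.1887  0.3469 -0.0755] turn [-0.0837  0.0006  0.0893] dist 0.4021
{'dx': -0.0189, 'dy': 0.0347, 'dz': -0.0076, 'rx': -0.0084, 'ry': 0.0001, 'rz': 0.0089}
{'dx': -0.0186, 'dy': 0.0349, 'dz': -0.0073, 'rx': -0.0084, 'ry': 0.0001, 'rz': 0.0089}
{'dx': -0.0182, 'dy': 0.0351, 'dz': -0.007, 'rx': -0.0084, 'ry': 0.0001, 'rz': 0.0089}
{'dx': -0.0179, 'dy': 0.0354, 'dz': -0.0067, 'rx': -0.0084, 'ry': 0.0001, 'rz': 0.0089}
{'dx': -0.0176, 'dy': 0.0356, 'dz': -0.0064, 'rx': -0.0084, 'ry': 0.0001, 'rz': 0.0089}
{'dx': -0.0173, 'dy': 0.0358, 'dz': -0.0061, 'rx': -0.0084, 'ry': 0.0001, 'rz': 0.0089}
{'dx': -0.017, 'dy': 0.036, 'dz': -0.0058, 'rx': -0.0084, 'ry': 0.0001, 'rz': 0.0089}
{'dx': -0.0167, 'dy': 0.0362, 'dz': -0.0055, 'rx': -0.0084, 'ry': 0.0001, 'rz': 0.0089}
{'dx': -0.0163, 'dy': 0.0364, 'dz': -0.0052, 'rx': -0.0084, 'ry': 0.0001, 'rz': 0.0089}
{'dx': -0.016, 'dy': 0.0366, 'dz': -0.0049, 'rx': -0.0084, 'ry': 0.0001, 'rz': 0.0089}
```

arm_command(
  deltas=[
    {"rx": -0.0084,"ry": 0,"rz": 0.0089,"dx": -0.0189,"dy": 0.0347,"dz": -0.0076,"claw": 1},
    {"rx": -0.0084,"ry": 0,"rz": 0.0089,"dx": -0.0186,"dy": 0.0349,"dz": -0.0073,"claw": 1},
    {"rx": -0.0084,"ry": 0,"rz": 0.0089,"dx": -0.0182,"dy": 0.0351,"dz": -0.007,"claw": 1},
    {"rx": -0.0084,"ry": 0,"rz": 0.0089,"dx": -0.0179,"dy": 0.0354,"dz": -0.0067,"claw": 1},
    {"rx": -0.0084,"ry": 0,"rz": 0.0089,"dx": -0.0176,"dy": 0.0356,"dz": -0.0064,"claw": 1},
    {"rx": -0.0084,"ry": 0,"rz": 0.0089,"dx": -0.0173,"dy": 0.0358,"dz": -0.0061,"claw": 1},
    {"rx": -0.0084,"ry": 0,"rz": 0.0089,"dx": -0.017,"dy": 0.036,"dz": -0.0058,"claw": 1},
    {"rx": -0.0084,"ry": 0,"rz": 0.0089,"dx": -0.0167,"dy": 0.0362,"dz": -0.0055,"claw": 1},
    {"rx": -0.0084,"ry": 0,"rz": 0.0089,"dx": -0.0163,"dy": 0.0364,"dz": -0.0052,"claw": 1},
    {"rx": -0.0084,"ry": 0,"rz": 0.0089,"dx": -0.016,"dy": 0.0366,"dz": -0.0049,"claw": 1},
  ],
)

```text
time: 45.95
ee_pos: [0.3752, -0.2013, 0.2087]
eef_rot: [[0.713, -0.004, 0.702], [-0.003, -1.0, -0.004], [0.702, 0.001, -0.713]]
force: [1.0, 0.2, 0.5]
finger_gap: 1.002
grip_force: 0.0
```

arm_command(
  deltas=[
    {"rx": 0,"ry": 0,"rz": 0,"dx": 0,"dy": 0,"dz": 0,"claw": 1},
    {"rx": 0,"ry": 0,"rz": 0,"dx": 0,"dy": 0,"dz": 0,"claw": 1},
  ],
)

```text
time: 46.15
ee_pos: [0.3757, -0.2004, 0.2086]
eef_rot: [[0.714, -0.007, 0.7], [-0.006, -1.0, -0.004], [0.7, -0.001, -0.714]]
force: [0.3, 0.7, 0.5]
finger_gap: 0.999
grip_force: 0.0
```

```bash
python3 - <<'E'
from fit import *
s=monitor.read_state();print(s['ee_pos'],s['qpos'])
c=snap('wrist','w18')
v0=[.455,-.2385,np.radians(178)];R,o=pose(v0);q=proj(c,o+R@[0,0,.045]);mt=min(comps(c),key=lambda k:np.linalg.norm(k[1]-q));v,e=fit([c],[mt[0]],v0);print(v[:2].round(4),np.degrees(v[2]).round(1),round(e,3),int(mt[0].sum()),int(sil(c,pose(v)).sum()))
p,R=gr(v[:2],np.degrees(v[2]));plan(p,R,n=4)
E
```

```text
[ 0.37570714 -0.20038815  0.20856696] [-44.65471412  -0.15536222 129.08930709  63.83610913  33.05763693
  -4.41454443]
[ 0.4551 -0.2401] 179.3 1.056 2948 6061
total tool-frame shift [-0.1022  0.0396  0.0785] turn [-0.0065  0.0091  0.0043] dist 0.1348
{'dx': -0.0255, 'dy': 0.0099, 'dz': 0.0196, 'rx': -0.0016, 'ry': 0.0023, 'rz': 0.0011}
{'dx': -0.0256, 'dy': 0.0099, 'dz': 0.0196, 'rx': -0.0016, 'ry': 0.0023, 'rz': 0.0011}
{'dx': -0.0256, 'dy': 0.0099, 'dz': 0.0195, 'rx': -0.0016, 'ry': 0.0023, 'rz': 0.0011}
{'dx': -0.0256, 'dy': 0.0099, 'dz': 0.0195, 'rx': -0.0016, 'ry': 0.0023, 'rz': 0.0011}
```

arm_command(
  deltas=[
    {"rx": -0.0016,"ry": 0.0023,"rz": 0.0011,"dx": -0.0255,"dy": 0.019,"dz": 0.0196,"claw": 1},
    {"rx": -0.0016,"ry": 0.0023,"rz": 0.0011,"dx": -0.0256,"dy": 0.019,"dz": 0.0196,"claw": 1},
    {"rx": 0,"ry": 0,"rz": 0,"dx": 0,"dy": 0,"dz": 0,"claw": 1},
  ],
)

```text
time: 46.5
ee_pos: [0.3664, -0.2367, 0.1418]
eef_rot: [[0.713, -0.008, 0.701], [-0.009, -1.0, -0.002], [0.701, -0.005, -0.713]]
force: [-0.3, 1.0, 0.1]
finger_gap: 1.0
grip_force: 0.0
```

```bash
python3 - <<'E'
from fit import *
s=monitor.read_state();print(s['ee_pos'],s['qpos'])
p,R=gr((.455,-.2385),178.5);print(p);plan(p,R,n=3)
E
```

```text
[ 0.36641692 -0.23674516  0.14180693] [-50.16572087  11.58427527 128.90557164  78.83931928  33.17964005
 -26.66866129]
[ 0.35787896 -0.2359568   0.08115433]
total tool-frame shift [-0.0486 -0.0004  0.0373] turn [-0.0162  0.0086  0.0092] dist 0.0613
{'dx': -0.0162, 'dy': -0.0001, 'dz': 0.0124, 'rx': -0.0054, 'ry': 0.0029, 'rz': 0.0031}
{'dx': -0.0162, 'dy': -0.0002, 'dz': 0.0124, 'rx': -0.0054, 'ry': 0.0029, 'rz': 0.0031}
{'dx': -0.0163, 'dy': -0.0002, 'dz': 0.0123, 'rx': -0.0054, 'ry': 0.0029, 'rz': 0.0031}
```

arm_command(
  deltas=[
    {"rx": -0.0054,"ry": 0.0029,"rz": 0.0031,"dx": -0.0162,"dy": 0,"dz": 0.0124,"claw": 1},
    {"rx": -0.0054,"ry": 0.0029,"rz": 0.0031,"dx": -0.0162,"dy": 0,"dz": 0.0124,"claw": 1},
    {"rx": -0.0054,"ry": 0.0029,"rz": 0.0031,"dx": -0.0155,"dy": 0,"dz": 0.0115,"claw": 1},
    {"rx": 0,"ry": 0,"rz": 0,"dx": 0,"dy": 0,"dz": 0,"claw": 1},
    {"rx": 0,"ry": 0,"rz": 0,"dx": 0,"dy": 0,"dz": 0,"claw": 1},
  ],
)

```text
time: 47.0
ee_pos: [0.3594, -0.2367, 0.0868]
eef_rot: [[0.703, -0.026, 0.711], [-0.017, -1.0, -0.021], [0.711, 0.003, -0.703]]
force: [-0.2, 0.9, 0.5]
finger_gap: 0.999
grip_force: 0.0
```

```bash
python3 - <<'E'
from fit import *
s=monitor.read_state();print(s['ee_pos'],s['qpos'],s['force'])
p,R=gr((.455,-.2385),178.5);print(p);plan(p,R,n=1)
E
```

```text
[ 0.35939628 -0.23670489  0.08677149] [-50.96225072  20.25172938 130.49554569  96.42520896  32.84307251
 -47.12999801] [-0.22023389  0.93802536  0.46102897]
[ 0.35787896 -0.2359568   0.08115433]
total tool-frame shift [-0.0051 -0.0007  0.0029] turn [ 0.002  -0.0053  0.0019] dist 0.0059
{'dx': -0.0051, 'dy': -0.0007, 'dz': 0.0029, 'rx': 0.002, 'ry': -0.0053, 'rz': 0.0019}
```

arm_command(
  deltas=[
    {"rx": 0.002,"ry": -0.005,"rz": 0.002,"dx": -0.0045,"dy": 0,"dz": 0.0025,"claw": 1},
    {"rx": 0,"ry": 0,"rz": 0,"dx": 0,"dy": 0,"dz": 0,"claw": 0.3},
    {"rx": 0,"ry": 0,"rz": 0,"dx": 0,"dy": 0,"dz": 0,"claw": 0},
    {"rx": 0,"ry": 0,"rz": 0,"dx": 0,"dy": 0,"dz": 0,"claw": 0},
    {"rx": 0,"ry": 0,"rz": 0,"dx": 0,"dy": 0,"dz": 0,"claw": 0},
    {"rx": 0,"ry": 0,"rz": 0,"dx": 0,"dy": 0,"dz": 0,"claw": 0},
    {"rx": 0,"ry": 0,"rz": 0,"dx": 0,"dy": 0,"dz": 0,"claw": 0},
    {"rx": 0,"ry": 0,"rz": 0,"dx": 0,"dy": 0,"dz": 0,"claw": 0},
    {"rx": 0,"ry": 0,"rz": 0,"dx": 0,"dy": 0,"dz": 0,"claw": 0},
    {"rx": 0,"ry": 0,"rz": 0,"dx": 0,"dy": 0,"dz": 0,"claw": 0},
  ],
  squeeze=25,
)

```text
time: 48.0
ee_pos: [0.3572, -0.2373, 0.0805]
eef_rot: [[0.707, -0.028, 0.707], [-0.02, -1.0, -0.02], [0.707, -0.0, -0.707]]
force: [0.2, 0.6, 0.6]
finger_gap: 0.446
grip_force: 24.9
```

arm_command(
  deltas=[
    {"rx": 0,"ry": 0,"rz": 0,"dx": 0,"dy": 0,"dz": 0,"claw": 0},
    {"rx": 0,"ry": 0,"rz": 0,"dx": 0,"dy": 0,"dz": 0,"claw": 0},
  ],
)

```text
time: 48.2
ee_pos: [0.3571, -0.2373, 0.0805]
eef_rot: [[0.707, -0.028, 0.707], [-0.02, -1.0, -0.02], [0.707, -0.0, -0.707]]
force: [-0.7, -0.9, 0.6]
finger_gap: 0.447
grip_force: 24.9
```

arm_command(
  deltas=[
    {"rx": 0,"ry": 0,"rz": 0,"dx": 0.01,"dy": 0,"dz": -0.01,"claw": 0},
    {"rx": 0,"ry": 0,"rz": 0,"dx": 0.015,"dy": 0,"dz": -0.015,"claw": 0},
    {"rx": 0,"ry": 0,"rz": 0,"dx": 0.03,"dy": 0,"dz": -0.006,"claw": 0},
    {"rx": 0,"ry": 0,"rz": 0,"dx": 0.03,"dy": 0,"dz": -0.006,"claw": 0},
    {"rx": 0,"ry": 0,"rz": 0,"dx": 0.03,"dy": 0,"dz": -0.006,"claw": 0},
    {"rx": 0,"ry": 0,"rz": 0,"dx": 0.03,"dy": 0,"dz": -0.006,"claw": 0},
    {"rx": 0,"ry": 0,"rz": 0,"dx": 0.03,"dy": 0,"dz": -0.006,"claw": 0},
    {"rx": 0,"ry": 0,"rz": 0,"dx": 0.03,"dy": 0,"dz": -0.006,"claw": 0},
    {"rx": 0,"ry": 0,"rz": 0,"dx": 0,"dy": 0,"dz": 0,"claw": 0},
  ],
)

```text
time: 49.1
ee_pos: [0.4605, -0.2404, 0.2715]
eef_rot: [[0.704, -0.027, 0.709], [-0.017, -1.0, -0.021], [0.71, 0.003, -0.705]]
force: [-0.0, 0.0, -2.0]
finger_gap: 0.448
grip_force: 24.9
```

```bash
python3 - <<'E'
from fit import *
s=monitor.read_state();print(s['ee_pos'],s['qpos'],s['force'],s['finger_gap'])
plan(*plc(0,.10),n=9)
E
```

```text
[ 0.46052887 -0.24042841  0.27151476] [-40.13516213   5.03743807 113.54819072  51.32879984  34.36851714
  14.69178861] [-0.01171952  0.01368385 -1.97396343] 0.4475395881234993
total tool-frame shift [ 0.1112 -0.298   0.0956] turn [ 0.0931 -0.0032 -0.0887] dist 0.3321
{'dx': 0.0124, 'dy': -0.0331, 'dz': 0.0106, 'rx': 0.0103, 'ry': -0.0004, 'rz': -0.0099}
{'dx': 0.0127, 'dy': -0.0329, 'dz': 0.011, 'rx': 0.0103, 'ry': -0.0004, 'rz': -0.0099}
{'dx': 0.013, 'dy': -0.0326, 'dz': 0.0113, 'rx': 0.0103, 'ry': -0.0004, 'rz': -0.0099}
{'dx': 0.0133, 'dy': -0.0324, 'dz': 0.0116, 'rx': 0.0103, 'ry': -0.0004, 'rz': -0.0099}
{'dx': 0.0137, 'dy': -0.0321, 'dz': 0.012, 'rx': 0.0103, 'ry': -0.0004, 'rz': -0.0099}
{'dx': 0.014, 'dy': -0.0319, 'dz': 0.0123, 'rx': 0.0103, 'ry': -0.0004, 'rz': -0.0099}
{'dx': 0.0143, 'dy': -0.0316, 'dz': 0.0126, 'rx': 0.0103, 'ry': -0.0004, 'rz': -0.0099}
{'dx': 0.0146, 'dy': -0.0313, 'dz': 0.0129, 'rx': 0.0103, 'ry': -0.0004, 'rz': -0.0099}
{'dx': 0.0149, 'dy': -0.031, 'dz': 0.0132, 'rx': 0.0103, 'ry': -0.0004, 'rz': -0.0099}
```

arm_command(
  deltas=[
    {"rx": 0.0103,"ry": 0,"rz": -0.0099,"dx": 0.0124,"dy": -0.0331,"dz": 0.0106,"claw": 0},
    {"rx": 0.0103,"ry": 0,"rz": -0.0099,"dx": 0.0127,"dy": -0.0329,"dz": 0.011,"claw": 0},
    {"rx": 0.0103,"ry": 0,"rz": -0.0099,"dx": 0.013,"dy": -0.0326,"dz": 0.0113,"claw": 0},
    {"rx": 0.0103,"ry": 0,"rz": -0.0099,"dx": 0.0133,"dy": -0.0324,"dz": 0.0116,"claw": 0},
    {"rx": 0.0103,"ry": 0,"rz": -0.0099,"dx": 0.0137,"dy": -0.0321,"dz": 0.012,"claw": 0},
    {"rx": 0.0103,"ry": 0,"rz": -0.0099,"dx": 0.014,"dy": -0.0319,"dz": 0.0123,"claw": 0},
    {"rx": 0.0103,"ry": 0,"rz": -0.0099,"dx": 0.0143,"dy": -0.0316,"dz": 0.0126,"claw": 0},
    {"rx": 0.0103,"ry": 0,"rz": -0.0099,"dx": 0.0146,"dy": -0.0313,"dz": 0.0129,"claw": 0},
    {"rx": 0.0103,"ry": 0,"rz": -0.0099,"dx": 0.0149,"dy": -0.031,"dz": 0.0132,"claw": 0},
    {"rx": 0,"ry": 0,"rz": 0,"dx": 0,"dy": 0,"dz": 0,"claw": 0},
  ],
)

```text
time: 50.1
ee_pos: [0.6138, 0.0562, 0.2777]
eef_rot: [[0.706, 0.104, 0.701], [0.072, -0.995, 0.075], [0.705, -0.003, -0.71]]
force: [-0.0, -0.9, -2.3]
finger_gap: 0.443
grip_force: 24.9
```

arm_command(
  deltas=[
    {"rx": 0,"ry": 0,"rz": -0.1496,"dx": 0,"dy": 0,"dz": 0,"claw": 0},
    {"rx": 0,"ry": 0,"rz": -0.1496,"dx": 0,"dy": 0,"dz": 0,"claw": 0},
    {"rx": 0,"ry": 0,"rz": -0.1496,"dx": 0,"dy": 0,"dz": 0,"claw": 0},
    {"rx": 0,"ry": 0,"rz": -0.1496,"dx": 0,"dy": 0,"dz": 0,"claw": 0},
    {"rx": 0,"ry": 0,"rz": -0.1496,"dx": 0,"dy": 0,"dz": 0,"claw": 0},
    {"rx": 0,"ry": 0,"rz": -0.1496,"dx": 0,"dy": 0,"dz": 0,"claw": 0},
    {"rx": 0,"ry": 0,"rz": -0.1496,"dx": 0,"dy": 0,"dz": 0,"claw": 0},
  ],
)

```text
time: 50.8
ee_pos: [0.6126, 0.0525, 0.2779]
eef_rot: [[0.263, 0.663, 0.701], [0.899, -0.432, 0.072], [0.351, 0.611, -0.71]]
force: [1.0, -0.1, -2.2]
finger_gap: 0.446
grip_force: 24.9
```

arm_command(
  deltas=[
    {"rx": 0,"ry": 0,"rz": -0.1496,"dx": 0,"dy": 0,"dz": 0,"claw": 0},
    {"rx": 0,"ry": 0,"rz": -0.1496,"dx": 0,"dy": 0,"dz": 0,"claw": 0},
    {"rx": 0,"ry": 0,"rz": -0.1496,"dx": 0,"dy": 0,"dz": 0,"claw": 0},
    {"rx": 0,"ry": 0,"rz": -0.1496,"dx": 0,"dy": 0,"dz": 0,"claw": 0},
    {"rx": 0,"ry": 0,"rz": -0.1496,"dx": 0,"dy": 0,"dz": 0,"claw": 0},
    {"rx": 0,"ry": 0,"rz": -0.1496,"dx": 0,"dy": 0,"dz": 0,"claw": 0},
    {"rx": 0,"ry": 0,"rz": -0.1496,"dx": 0,"dy": 0,"dz": 0,"claw": 0},
  ],
)

```text
time: 51.5
ee_pos: [0.6126, 0.0525, 0.2778]
eef_rot: [[-0.443, 0.559, 0.701], [0.824, 0.562, 0.072], [-0.354, 0.609, -0.71]]
force: [1.0, -0.1, -1.2]
finger_gap: 0.444
grip_force: 24.9
```

arm_command(
  deltas=[
    {"rx": 0,"ry": 0,"rz": -0.1496,"dx": 0,"dy": 0,"dz": 0,"claw": 0},
    {"rx": 0,"ry": 0,"rz": -0.1496,"dx": 0,"dy": 0,"dz": 0,"claw": 0},
    {"rx": 0,"ry": 0,"rz": -0.1496,"dx": 0,"dy": 0,"dz": 0,"claw": 0},
    {"rx": 0,"ry": 0,"rz": -0.1496,"dx": 0,"dy": 0,"dz": 0,"claw": 0},
    {"rx": 0,"ry": 0,"rz": -0.1496,"dx": 0,"dy": 0,"dz": 0,"claw": 0},
    {"rx": 0,"ry": 0,"rz": -0.1496,"dx": 0,"dy": 0,"dz": 0,"claw": 0},
    {"rx": 0,"ry": 0,"rz": -0.1496,"dx": 0,"dy": 0,"dz": 0,"claw": 0},
    {"rx": 0,"ry": 0,"rz": 0,"dx": 0,"dy": 0,"dz": 0,"claw": 0},
  ],
)

```text
time: 52.3
ee_pos: [0.6128, 0.0526, 0.2781]
eef_rot: [[-0.706, -0.102, 0.701], [-0.071, 0.995, 0.072], [-0.705, 0.001, -0.71]]
force: [0.6, -0.4, -1.3]
finger_gap: 0.445
grip_force: 24.9
```

```bash
python3 - <<'E'
from h import *
s=monitor.read_state();print(s['ee_pos'],s['qpos'],s['finger_gap'])
print(proj(cams.capture('top'),[0.65,.05,.15]))
plan(*plc(0,.02,flip=True,hg=.043),n=3)
E
```

```text
[0.6127636  0.05260217 0.27805126] [   0.40429336   14.46056369  101.23039576   11.35482049   19.99687115
 -104.50489338] 0.44504423756509753
[270.17980283 146.91839192]
total tool-frame shift [0.0516 0.0002 0.0547] turn [ 0.001  -0.0028 -0.0062] dist 0.0753
{'dx': 0.0172, 'dy': 0.0001, 'dz': 0.0182, 'rx': 0.0003, 'ry': -0.0009, 'rz': -0.0021}
{'dx': 0.0172, 'dy': 0.0001, 'dz': 0.0182, 'rx': 0.0003, 'ry': -0.0009, 'rz': -0.0021}
{'dx': 0.0172, 'dy': 0.0002, 'dz': 0.0182, 'rx': 0.0003, 'ry': -0.0009, 'rz': -0.0021}
```

arm_command(
  deltas=[
    {"rx": 0,"ry": 0,"rz": -0.002,"dx": 0.0172,"dy": 0,"dz": 0.0182,"claw": 0},
    {"rx": 0,"ry": 0,"rz": -0.002,"dx": 0.0172,"dy": 0,"dz": 0.0182,"claw": 0},
    {"rx": 0,"ry": 0,"rz": -0.002,"dx": 0.0172,"dy": 0,"dz": 0.0182,"claw": 0},
    {"rx": 0,"ry": 0,"rz": 0,"dx": 0.006,"dy": 0,"dz": 0.006,"claw": 0},
    {"rx": 0,"ry": 0,"rz": 0,"dx": 0.0055,"dy": 0,"dz": 0.0055,"claw": 0},
    {"rx": 0,"ry": 0,"rz": 0,"dx": 0,"dy": 0,"dz": 0,"claw": 0},
    {"rx": 0,"ry": 0,"rz": 0,"dx": 0,"dy": 0,"dz": 0,"claw": 0},
  ],
)

```text
time: 53.05
ee_pos: [0.6156, 0.0535, 0.1883]
eef_rot: [[-0.704, -0.102, 0.703], [-0.072, 0.995, 0.072], [-0.707, 0.0, -0.708]]
force: [0.1, 1.1, -1.1]
finger_gap: 0.449
grip_force: 24.9
```

arm_command(
  deltas=[
    {"rx": 0,"ry": 0,"rz": 0,"dx": 0.0007,"dy": 0,"dz": 0.0007,"claw": 0},
    {"rx": 0,"ry": 0,"rz": 0,"dx": 0,"dy": 0,"dz": 0,"claw": 0},
  ],
)

```text
time: 53.25
ee_pos: [0.6158, 0.0536, 0.1878]
eef_rot: [[-0.703, -0.104, 0.704], [-0.074, 0.995, 0.073], [-0.707, -0.001, -0.707]]
force: [0.4, 0.2, -1.6]
finger_gap: 0.449
grip_force: 24.9
```

arm_command(
  deltas=[
    {"rx": 0,"ry": 0,"rz": 0,"dx": 0.0015,"dy": 0,"dz": 0.0015,"claw": 0},
    {"rx": 0,"ry": 0,"rz": 0,"dx": 0.0012,"dy": 0,"dz": 0.0012,"claw": 0},
    {"rx": 0,"ry": 0,"rz": 0,"dx": 0,"dy": 0,"dz": 0,"claw": 0},
  ],
)

```text
time: 53.55
ee_pos: [0.6158, 0.0537, 0.1836]
eef_rot: [[-0.703, -0.104, 0.703], [-0.075, 0.995, 0.072], [-0.707, -0.001, -0.707]]
force: [1.3, -1.1, -1.6]
finger_gap: 0.447
grip_force: 25.0
```

arm_command(
  deltas=[
    {"rx": 0,"ry": 0,"rz": 0,"dx": 0.0007,"dy": 0,"dz": 0.0007,"claw": 0},
    {"rx": 0,"ry": 0,"rz": 0,"dx": 0,"dy": 0,"dz": 0,"claw": 0},
  ],
)

```text
time: 53.75
ee_pos: [0.6161, 0.0536, 0.1834]
eef_rot: [[-0.702, -0.104, 0.704], [-0.075, 0.995, 0.072], [-0.708, -0.002, -0.706]]
force: [-1.0, -0.5, 2.6]
finger_gap: 0.444
grip_force: 25.0
```

arm_command(
  deltas=[
    {"rx": 0,"ry": 0,"rz": 0,"dx": 0.0007,"dy": 0,"dz": 0.0007,"claw": 0},
    {"rx": 0,"ry": 0,"rz": 0,"dx": 0,"dy": 0,"dz": 0,"claw": 0},
  ],
)

```text
time: 53.95
ee_pos: [0.6164, 0.0536, 0.1832]
eef_rot: [[-0.701, -0.104, 0.706], [-0.074, 0.995, 0.072], [-0.709, -0.002, -0.705]]
force: [-5.0, -1.9, 10.1]
finger_gap: 0.445
grip_force: 25.0
```

arm_command(
  deltas=[
    {"rx": 0,"ry": 0,"rz": 0,"dx": -0.0003,"dy": 0,"dz": -0.0003,"claw": 0.5},
    {"rx": 0,"ry": 0,"rz": 0,"dx": 0,"dy": 0,"dz": 0,"claw": 0.62},
    {"rx": 0,"ry": 0,"rz": 0,"dx": 0,"dy": 0,"dz": 0,"claw": 0.62},
    {"rx": 0,"ry": 0,"rz": 0,"dx": 0,"dy": 0,"dz": 0,"claw": 0.62},
    {"rx": 0,"ry": 0,"rz": 0,"dx": 0,"dy": 0,"dz": -0.01,"claw": 0.62},
    {"rx": 0,"ry": 0,"rz": 0,"dx": 0,"dy": 0,"dz": -0.03,"claw": 0.62},
    {"rx": 0,"ry": 0,"rz": 0,"dx": 0,"dy": 0,"dz": -0.04,"claw": 0.62},
    {"rx": 0,"ry": 0,"rz": 0,"dx": 0,"dy": 0,"dz": -0.04,"claw": 1},
    {"rx": 0,"ry": 0,"rz": 0,"dx": 0,"dy": 0,"dz": -0.02,"claw": 1},
  ],
)

```text
time: 54.85
ee_pos: [0.5155, 0.0433, 0.2835]
eef_rot: [[-0.702, -0.104, 0.705], [-0.075, 0.995, 0.072], [-0.709, -0.002, -0.706]]
force: [0.6, -0.4, 0.6]
finger_gap: 0.754
grip_force: 0.0
```

arm_command(
  deltas=[
    {"rx": 0,"ry": 0,"rz": 0.1496,"dx": 0,"dy": 0,"dz": 0,"claw": 1},
    {"rx": 0,"ry": 0,"rz": 0.1496,"dx": 0,"dy": 0,"dz": 0,"claw": 1},
    {"rx": 0,"ry": 0,"rz": 0.1496,"dx": 0,"dy": 0,"dz": 0,"claw": 1},
    {"rx": 0,"ry": 0,"rz": 0.1496,"dx": 0,"dy": 0,"dz": 0,"claw": 1},
    {"rx": 0,"ry": 0,"rz": 0.1496,"dx": 0,"dy": 0,"dz": 0,"claw": 1},
    {"rx": 0,"ry": 0,"rz": 0.1496,"dx": 0,"dy": 0,"dz": 0,"claw": 1},
    {"rx": 0,"ry": 0,"rz": 0.1496,"dx": 0,"dy": 0,"dz": 0,"claw": 1},
  ],
)

```text
time: 55.55
ee_pos: [0.5168, 0.0435, 0.2815]
eef_rot: [[-0.438, 0.56, 0.703], [0.827, 0.557, 0.072], [-0.351, 0.614, -0.707]]
force: [-0.4, -0.8, 0.1]
finger_gap: 1.001
grip_force: 0.0
```

arm_command(
  deltas=[
    {"rx": 0,"ry": 0,"rz": 0.1496,"dx": 0,"dy": 0,"dz": 0,"claw": 1},
    {"rx": 0,"ry": 0,"rz": 0.1496,"dx": 0,"dy": 0,"dz": 0,"claw": 1},
    {"rx": 0,"ry": 0,"rz": 0.1496,"dx": 0,"dy": 0,"dz": 0,"claw": 1},
    {"rx": 0,"ry": 0,"rz": 0.1496,"dx": 0,"dy": 0,"dz": 0,"claw": 1},
    {"rx": 0,"ry": 0,"rz": 0.1496,"dx": 0,"dy": 0,"dz": 0,"claw": 1},
    {"rx": 0,"ry": 0,"rz": 0.1496,"dx": 0,"dy": 0,"dz": 0,"claw": 1},
    {"rx": 0,"ry": 0,"rz": 0.1496,"dx": 0,"dy": 0,"dz": 0,"claw": 1},
  ],
)

```text
time: 56.25
ee_pos: [0.5168, 0.0435, 0.2815]
eef_rot: [[0.266, 0.659, 0.703], [0.896, -0.438, 0.072], [0.356, 0.611, -0.707]]
force: [0.8, 0.2, 0.7]
finger_gap: 1.002
grip_force: 0.0
```

arm_command(
  deltas=[
    {"rx": 0,"ry": 0,"rz": 0.1496,"dx": 0,"dy": 0,"dz": 0,"claw": 1},
    {"rx": 0,"ry": 0,"rz": 0.1496,"dx": 0,"dy": 0,"dz": 0,"claw": 1},
    {"rx": 0,"ry": 0,"rz": 0.1496,"dx": 0,"dy": 0,"dz": 0,"claw": 1},
    {"rx": 0,"ry": 0,"rz": 0.1496,"dx": 0,"dy": 0,"dz": 0,"claw": 1},
    {"rx": 0,"ry": 0,"rz": 0.1496,"dx": 0,"dy": 0,"dz": 0,"claw": 1},
    {"rx": 0,"ry": 0,"rz": 0.1496,"dx": 0,"dy": 0,"dz": 0,"claw": 1},
    {"rx": 0,"ry": 0,"rz": 0.1496,"dx": 0,"dy": 0,"dz": 0,"claw": 1},
    {"rx": 0,"ry": 0,"rz": 0,"dx": 0,"dy": 0,"dz": 0,"claw": 1},
  ],
)

```text
time: 57.05
ee_pos: [0.5169, 0.0435, 0.2814]
eef_rot: [[0.703, 0.102, 0.703], [0.072, -0.995, 0.072], [0.707, -0.0, -0.707]]
force: [-0.6, 0.1, -0.5]
finger_gap: 0.999
grip_force: 0.0
```

```bash
python3 - <<'E'
from fit import *
s=monitor.read_state();print(s['ee_pos'],s['qpos'],s['time'])
k=np.radians(5.8);P=lambda x,y,z:np.array([.5588+x*np.cos(k)-y*np.sin(k),.0478+x*np.sin(k)+y*np.cos(k),z])
for n in ('scene','top'):
    c=snap(n,n[0]+'8')
    print(n,[proj(c,P(.1165,y,.13)).round() for y in (.085,0)],[(int(m.sum()),q.round()) for m,q in comps(c)])
v0=[.5125,-.403,np.radians(173)]
for c in (load('t8'),load('s8')):
    R,o=pose(v0);q=proj(c,o+R@[0,0,.045]);mt=min(comps(c),key=lambda k:np.linalg.norm(k[1]-q));v,e=fit([c],[mt[0]],v0);print('B',v[:2].round(4),np.degrees(v[2]).round(1),round(e,3))
p,R=gr((.5125,-.403),173,back=.09);print(p);plan(p,R,n=10)
E
```

```text
[0.51688237 0.04346383 0.28143049] [ -0.82525222   2.04859629 115.17339028  15.01671494  18.56070441
  70.992238  ] 57.05
scene [array([319., 185.]), array([303., 205.])] [(868, array([310., 196.])), (643, array([123., 301.]))]
top [array([241., 142.]), array([267., 141.])] [(162, array([266., 141.])), (162, array([240., 143.])), (388, array([399., 210.]))]
B [ 0.5146 -0.4007] 173.3 0.166
B [ 0.5103 -0.405 ] 171.8 0.108
[ 0.35290459 -0.38340415  0.14479394]
total tool-frame shift [-0.2458  0.4061 -0.0498] turn [-0.159  -0.0006  0.1659] dist 0.4773
{'dx': -0.0246, 'dy': 0.0406, 'dz': -0.005, 'rx': -0.0159, 'ry': -0.0001, 'rz': 0.0166}
{'dx': -0.0239, 'dy': 0.0411, 'dz': -0.0043, 'rx': -0.0159, 'ry': -0.0001, 'rz': 0.0166}
{'dx': -0.0232, 'dy': 0.0415, 'dz': -0.0037, 'rx': -0.0159, 'ry': -0.0001, 'rz': 0.0166}
{'dx': -0.0225, 'dy': 0.042, 'dz': -0.003, 'rx': -0.0159, 'ry': -0.0001, 'rz': 0.0166}
{'dx': -0.0218, 'dy': 0.0424, 'dz': -0.0023, 'rx': -0.0159, 'ry': -0.0001, 'rz': 0.0166}
{'dx': -0.0211, 'dy': 0.0428, 'dz': -0.0017, 'rx': -0.0159, 'ry': -0.0001, 'rz': 0.0166}
{'dx': -0.0204, 'dy': 0.0431, 'dz': -0.001, 'rx': -0.0159, 'ry': -0.0001, 'rz': 0.0166}
{'dx': -0.0197, 'dy': 0.0435, 'dz': -0.0003, 'rx': -0.0159, 'ry': -0.0001, 'rz': 0.0166}
{'dx': -0.019, 'dy': 0.0438, 'dz': 0.0004, 'rx': -0.0159, 'ry': -0.0001, 'rz': 0.0166}
{'dx': -0.0182, 'dy': 0.0441, 'dz': 0.0011, 'rx': -0.0159, 'ry': -0.0001, 'rz': 0.0166}
```

arm_command(
  deltas=[
    {"rx": -0.0159,"ry": 0,"rz": 0.0166,"dx": -0.0167,"dy": 0.0422,"dz": -0.0038,"claw": 1},
    {"rx": -0.0159,"ry": 0,"rz": 0.0166,"dx": -0.016,"dy": 0.0425,"dz": -0.0031,"claw": 1},
    {"rx": -0.0159,"ry": 0,"rz": 0.0166,"dx": -0.0153,"dy": 0.0428,"dz": -0.0024,"claw": 1},
    {"rx": -0.0159,"ry": 0,"rz": 0.0166,"dx": -0.0146,"dy": 0.0431,"dz": -0.0017,"claw": 1},
    {"rx": -0.0159,"ry": 0,"rz": 0.0166,"dx": -0.0139,"dy": 0.0434,"dz": -0.001,"claw": 1},
    {"rx": -0.0159,"ry": 0,"rz": 0.0166,"dx": -0.0132,"dy": 0.0437,"dz": -0.0003,"claw": 1},
    {"rx": -0.0159,"ry": 0,"rz": 0.0166,"dx": -0.0125,"dy": 0.044,"dz": 0.0004,"claw": 1},
    {"rx": -0.0159,"ry": 0,"rz": 0.0166,"dx": -0.0118,"dy": 0.0442,"dz": 0.001,"claw": 1},
    {"rx": -0.0159,"ry": 0,"rz": 0.0166,"dx": -0.0111,"dy": 0.0444,"dz": 0.0017,"claw": 1},
    {"rx": -0.0159,"ry": 0,"rz": 0.0166,"dx": -0.0104,"dy": 0.0446,"dz": 0.0024,"claw": 1},
  ],
)

```text
time: 58.15
ee_pos: [0.4194, -0.387, 0.1911]
eef_rot: [[0.703, -0.119, 0.701], [-0.084, -0.993, -0.084], [0.706, 0.0, -0.708]]
force: [0.7, -0.5, 0.2]
finger_gap: 0.997
grip_force: 0.0
```

arm_command(
  deltas=[
    {"rx": 0,"ry": 0,"rz": 0,"dx": 0,"dy": 0,"dz": 0,"claw": 1},
    {"rx": 0,"ry": 0,"rz": 0,"dx": 0,"dy": 0,"dz": 0,"claw": 1},
  ],
)

```text
time: 58.35
ee_pos: [0.4197, -0.3856, 0.1909]
eef_rot: [[0.703, -0.12, 0.701], [-0.086, -0.993, -0.083], [0.706, -0.002, -0.709]]
force: [0.7, 0.7, 0.0]
finger_gap: 1.002
grip_force: 0.0
```

```bash
python3 - <<'E'
from fit import *
s=monitor.read_state();print(s['ee_pos'],s['qpos'])
c=snap('wrist','w19')
v0=[.5125,-.403,np.radians(173)];R,o=pose(v0);q=proj(c,o+R@[0,0,.045]);mt=min(comps(c),key=lambda k:np.linalg.norm(k[1]-q));v,e=fit([c],[mt[0]],v0);print(v[:2].round(4),np.degrees(v[2]).round(1),round(e,3),int(mt[0].sum()),int(sil(c,pose(v)).sum()))
p,R=gr((.5125,-.403),173);plan(p,R,n=4)
E
```

```text
[ 0.41974531 -0.38563487  0.19090535] [-55.62644588  20.06211852 107.60688364  62.43954915  36.80953744
  -5.78716571]
[ 0.5304 -0.4085] 172.7 0.49 4150 6177
total tool-frame shift [-0.08    0.007   0.0757] turn [-0.0034  0.0019  0.0006] dist 0.1103
{'dx': -0.02, 'dy': 0.0017, 'dz': 0.0189, 'rx': -0.0008, 'ry': 0.0005, 'rz': 0.0001}
{'dx': -0.02, 'dy': 0.0017, 'dz': 0.0189, 'rx': -0.0008, 'ry': 0.0005, 'rz': 0.0001}
{'dx': -0.02, 'dy': 0.0017, 'dz': 0.0189, 'rx': -0.0008, 'ry': 0.0005, 'rz': 0.0001}
{'dx': -0.02, 'dy': 0.0017, 'dz': 0.0189, 'rx': -0.0008, 'ry': 0.0005, 'rz': 0.0001}
```

arm_command(
  deltas=[
    {"rx": 0,"ry": 0,"rz": 0,"dx": -0.02,"dy": 0.0017,"dz": 0.0189,"claw": 1},
    {"rx": 0,"ry": 0,"rz": 0,"dx": -0.02,"dy": 0.0017,"dz": 0.0189,"claw": 1},
    {"rx": 0,"ry": 0,"rz": 0,"dx": -0.02,"dy": 0.0017,"dz": 0.0189,"claw": 1},
    {"rx": 0,"ry": 0,"rz": 0,"dx": -0.0195,"dy": 0.0017,"dz": 0.0185,"claw": 1},
    {"rx": 0,"ry": 0,"rz": 0,"dx": 0,"dy": 0,"dz": 0,"claw": 1},
    {"rx": 0,"ry": 0,"rz": 0,"dx": 0,"dy": 0,"dz": 0,"claw": 1},
  ],
)

```text
time: 59.0
ee_pos: [0.4168, -0.3906, 0.0828]
eef_rot: [[0.703, -0.119, 0.701], [-0.086, -0.993, -0.082], [0.706, -0.003, -0.708]]
force: [0.5, -0.1, -0.2]
finger_gap: 1.003
grip_force: 0.0
```

```bash
python3 - <<'E'
from h import *
s=monitor.read_state();print(s['ee_pos'],s['force'])
p,R=gr((.5125,-.403),173);plan(p,R,n=1)
E
```

```text
[ 0.41684792 -0.39061781  0.08280655] [ 0.54737438 -0.06317488 -0.18595966]
total tool-frame shift [-0.0017  0.0006  0.0007] turn [-0.004   0.0014  0.0001] dist 0.0019
{'dx': -0.0017, 'dy': 0.0006, 'dz': 0.0007, 'rx': -0.004, 'ry': 0.0014, 'rz': 0.0001}
```

arm_command(
  deltas=[
    {"rx": -0.003,"ry": 0.001,"rz": 0,"dx": -0.0015,"dy": 0.0005,"dz": 0.0005,"claw": 1},
    {"rx": 0,"ry": 0,"rz": 0,"dx": 0,"dy": 0,"dz": 0,"claw": 0.3},
    {"rx": 0,"ry": 0,"rz": 0,"dx": 0,"dy": 0,"dz": 0,"claw": 0},
    {"rx": 0,"ry": 0,"rz": 0,"dx": 0,"dy": 0,"dz": 0,"claw": 0},
    {"rx": 0,"ry": 0,"rz": 0,"dx": 0,"dy": 0,"dz": 0,"claw": 0},
    {"rx": 0,"ry": 0,"rz": 0,"dx": 0,"dy": 0,"dz": 0,"claw": 0},
    {"rx": 0,"ry": 0,"rz": 0,"dx": 0,"dy": 0,"dz": 0,"claw": 0},
    {"rx": 0,"ry": 0,"rz": 0,"dx": 0,"dy": 0,"dz": 0,"claw": 0},
    {"rx": 0,"ry": 0,"rz": 0,"dx": 0,"dy": 0,"dz": 0,"claw": 0},
    {"rx": 0,"ry": 0,"rz": 0,"dx": 0,"dy": 0,"dz": 0,"claw": 0},
  ],
  squeeze=25,
)

```text
time: 60.0
ee_pos: [0.4155, -0.3917, 0.0805]
eef_rot: [[0.702, -0.123, 0.701], [-0.088, -0.992, -0.086], [0.707, -0.001, -0.708]]
force: [-0.4, 0.3, 0.2]
finger_gap: 0.449
grip_force: 25.0
```

arm_command(
  deltas=[
    {"rx": 0,"ry": 0,"rz": 0,"dx": 0,"dy": 0,"dz": 0,"claw": 0},
    {"rx": 0,"ry": 0,"rz": 0,"dx": 0,"dy": 0,"dz": 0,"claw": 0},
    {"rx": 0,"ry": 0,"rz": 0,"dx": 0.01,"dy": 0,"dz": -0.01,"claw": 0},
    {"rx": 0,"ry": 0,"rz": 0,"dx": 0.02,"dy": 0,"dz": -0.02,"claw": 0},
    {"rx": 0,"ry": 0,"rz": 0,"dx": 0.03,"dy": 0,"dz": -0.02,"claw": 0},
    {"rx": 0,"ry": 0,"rz": 0,"dx": 0.03,"dy": 0,"dz": -0.02,"claw": 0},
    {"rx": 0,"ry": 0,"rz": 0,"dx": 0.03,"dy": 0,"dz": -0.02,"claw": 0},
    {"rx": 0,"ry": 0,"rz": 0,"dx": 0.03,"dy": 0,"dz": -0.02,"claw": 0},
    {"rx": 0,"ry": 0,"rz": 0,"dx": 0,"dy": 0,"dz": 0,"claw": 0},
  ],
)

```text
time: 60.9
ee_pos: [0.4447, -0.396, 0.2692]
eef_rot: [[0.699, -0.122, 0.704], [-0.083, -0.992, -0.09], [0.71, 0.004, -0.704]]
force: [-0.4, -1.0, -2.7]
finger_gap: 0.445
grip_force: 25.0
```

```bash
python3 - <<'E'
from h import *
s=monitor.read_state();print(s['ee_pos'],s['qpos'],s['force'],s['finger_gap'])
plan(*plc(-.085,.10),n=10)
E
```

```text
[ 0.44470842 -0.39598604  0.2692149 ] [-53.91549987  15.89063662 100.84853992  51.59244186  41.22475659
   9.46645588] [-0.44490048 -1.03446727 -2.65890327] 0.44477853084103025
total tool-frame shift [ 0.1037 -0.384   0.084 ] turn [ 0.1616 -0.0039 -0.1552] dist 0.4065
{'dx': 0.0104, 'dy': -0.0384, 'dz': 0.0084, 'rx': 0.0162, 'ry': -0.0004, 'rz': -0.0155}
{'dx': 0.011, 'dy': -0.0381, 'dz': 0.009, 'rx': 0.0162, 'ry': -0.0004, 'rz': -0.0155}
{'dx': 0.0116, 'dy': -0.0378, 'dz': 0.0096, 'rx': 0.0162, 'ry': -0.0004, 'rz': -0.0155}
{'dx': 0.0121, 'dy': -0.0374, 'dz': 0.0102, 'rx': 0.0162, 'ry': -0.0004, 'rz': -0.0155}
{'dx': 0.0127, 'dy': -0.0371, 'dz': 0.0108, 'rx': 0.0162, 'ry': -0.0004, 'rz': -0.0155}
{'dx': 0.0133, 'dy': -0.0367, 'dz': 0.0114, 'rx': 0.0162, 'ry': -0.0004, 'rz': -0.0155}
{'dx': 0.0139, 'dy': -0.0363, 'dz': 0.012, 'rx': 0.0162, 'ry': -0.0004, 'rz': -0.0155}
{'dx': 0.0144, 'dy': -0.0359, 'dz': 0.0126, 'rx': 0.0162, 'ry': -0.0004, 'rz': -0.0155}
{'dx': 0.015, 'dy': -0.0354, 'dz': 0.0131, 'rx': 0.0162, 'ry': -0.0004, 'rz': -0.0155}
{'dx': 0.0156, 'dy': -0.035, 'dz': 0.0137, 'rx': 0.0162, 'ry': -0.0004, 'rz': -0.0155}
```

arm_command(
  deltas=[
    {"rx": 0.0162,"ry": 0,"rz": -0.0155,"dx": 0.0104,"dy": -0.0384,"dz": 0.0084,"claw": 0},
    {"rx": 0.0162,"ry": 0,"rz": -0.0155,"dx": 0.011,"dy": -0.0381,"dz": 0.009,"claw": 0},
    {"rx": 0.0162,"ry": 0,"rz": -0.0155,"dx": 0.0116,"dy": -0.0378,"dz": 0.0096,"claw": 0},
    {"rx": 0.0162,"ry": 0,"rz": -0.0155,"dx": 0.0121,"dy": -0.0374,"dz": 0.0102,"claw": 0},
    {"rx": 0.0162,"ry": 0,"rz": -0.0155,"dx": 0.0127,"dy": -0.0371,"dz": 0.0108,"claw": 0},
    {"rx": 0.0162,"ry": 0,"rz": -0.0155,"dx": 0.0133,"dy": -0.0367,"dz": 0.0114,"claw": 0},
    {"rx": 0.0162,"ry": 0,"rz": -0.0155,"dx": 0.0139,"dy": -0.0363,"dz": 0.012,"claw": 0},
    {"rx": 0.0162,"ry": 0,"rz": -0.0155,"dx": 0.0144,"dy": -0.0359,"dz": 0.0126,"claw": 0},
    {"rx": 0.0162,"ry": 0,"rz": -0.0155,"dx": 0.015,"dy": -0.0354,"dz": 0.0131,"claw": 0},
    {"rx": 0.0162,"ry": 0,"rz": -0.0155,"dx": 0.0156,"dy": -0.035,"dz": 0.0137,"claw": 0},
  ],
)

```text
time: 61.9
ee_pos: [0.6226, -0.0287, 0.2777]
eef_rot: [[0.705, 0.102, 0.702], [0.068, -0.995, 0.077], [0.706, -0.007, -0.708]]
force: [0.0, -0.3, -1.4]
finger_gap: 0.447
grip_force: 25.0
```

arm_command(
  deltas=[
    {"rx": 0,"ry": 0,"rz": 0,"dx": 0,"dy": 0,"dz": 0,"claw": 0},
    {"rx": 0,"ry": 0,"rz": -0.1496,"dx": 0,"dy": 0,"dz": 0,"claw": 0},
    {"rx": 0,"ry": 0,"rz": -0.1496,"dx": 0,"dy": 0,"dz": 0,"claw": 0},
    {"rx": 0,"ry": 0,"rz": -0.1496,"dx": 0,"dy": 0,"dz": 0,"claw": 0},
    {"rx": 0,"ry": 0,"rz": -0.1496,"dx": 0,"dy": 0,"dz": 0,"claw": 0},
    {"rx": 0,"ry": 0,"rz": -0.1496,"dx": 0,"dy": 0,"dz": 0,"claw": 0},
    {"rx": 0,"ry": 0,"rz": -0.1496,"dx": 0,"dy": 0,"dz": 0,"claw": 0},
    {"rx": 0,"ry": 0,"rz": -0.1496,"dx": 0,"dy": 0,"dz": 0,"claw": 0},
  ],
)

```text
time: 62.7
ee_pos: [0.6219, -0.0311, 0.2777]
eef_rot: [[0.262, 0.663, 0.702], [0.898, -0.434, 0.075], [0.355, 0.61, -0.709]]
force: [0.3, 0.1, -2.5]
finger_gap: 0.444
grip_force: 25.0
```

arm_command(
  deltas=[
    {"rx": 0,"ry": 0,"rz": -0.1496,"dx": 0,"dy": 0,"dz": 0,"claw": 0},
    {"rx": 0,"ry": 0,"rz": -0.1496,"dx": 0,"dy": 0,"dz": 0,"claw": 0},
    {"rx": 0,"ry": 0,"rz": -0.1496,"dx": 0,"dy": 0,"dz": 0,"claw": 0},
    {"rx": 0,"ry": 0,"rz": -0.1496,"dx": 0,"dy": 0,"dz": 0,"claw": 0},
    {"rx": 0,"ry": 0,"rz": -0.1496,"dx": 0,"dy": 0,"dz": 0,"claw": 0},
    {"rx": 0,"ry": 0,"rz": -0.1496,"dx": 0,"dy": 0,"dz": 0,"claw": 0},
    {"rx": 0,"ry": 0,"rz": -0.1496,"dx": 0,"dy": 0,"dz": 0,"claw": 0},
  ],
)

```text
time: 63.4
ee_pos: [0.6219, -0.0311, 0.2777]
eef_rot: [[-0.443, 0.558, 0.702], [0.825, 0.56, 0.075], [-0.351, 0.612, -0.709]]
force: [-1.1, -0.2, -2.0]
finger_gap: 0.448
grip_force: 25.0
```

arm_command(
  deltas=[
    {"rx": 0,"ry": 0,"rz": -0.1496,"dx": 0,"dy": 0,"dz": 0,"claw": 0},
    {"rx": 0,"ry": 0,"rz": -0.1496,"dx": 0,"dy": 0,"dz": 0,"claw": 0},
    {"rx": 0,"ry": 0,"rz": -0.1496,"dx": 0,"dy": 0,"dz": 0,"claw": 0},
    {"rx": 0,"ry": 0,"rz": -0.1496,"dx": 0,"dy": 0,"dz": 0,"claw": 0},
    {"rx": 0,"ry": 0,"rz": -0.1496,"dx": 0,"dy": 0,"dz": 0,"claw": 0},
    {"rx": 0,"ry": 0,"rz": -0.1496,"dx": 0,"dy": 0,"dz": 0,"claw": 0},
    {"rx": 0,"ry": 0,"rz": -0.1496,"dx": 0,"dy": 0,"dz": 0,"claw": 0},
    {"rx": 0,"ry": 0,"rz": 0,"dx": 0,"dy": 0,"dz": 0,"claw": 0},
  ],
)

```text
time: 64.2
ee_pos: [0.622, -0.031, 0.2778]
eef_rot: [[-0.705, -0.102, 0.702], [-0.069, 0.995, 0.075], [-0.706, 0.005, -0.708]]
force: [0.1, -0.3, -1.9]
finger_gap: 0.445
grip_force: 25.0
```

```bash
python3 - <<'E'
from h import *
s=monitor.read_state();print(s['ee_pos'],s['qpos'],s['finger_gap'])
a=plan(*plc(-.085,.02,flip=True,hg=.043),n=3);plan(*plc(-.085,.004,flip=True,hg=.043),n=2,cur=a)
E
```

```text
[ 0.62195287 -0.0310067   0.27782262] [  -9.21642509   15.62264293   99.79874164   28.25604652   23.24785832
 -126.90654093] 0.444598734304884
total tool-frame shift [ 0.0516 -0.0006  0.0539] turn [ 0.0041 -0.0019 -0.0025] dist 0.0747
{'dx': 0.0172, 'dy': -0.0002, 'dz': 0.018, 'rx': 0.0014, 'ry': -0.0006, 'rz': -0.0008}
{'dx': 0.0172, 'dy': -0.0001, 'dz': 0.018, 'rx': 0.0014, 'ry': -0.0006, 'rz': -0.0008}
{'dx': 0.0172, 'dy': -0.0001, 'dz': 0.018, 'rx': 0.0014, 'ry': -0.0006, 'rz': -0.0008}
total tool-frame shift [0.0113 0.     0.0113] turn [0. 0. 0.] dist 0.016
{'dx': 0.0057, 'dy': 0.0, 'dz': 0.0057, 'rx': 0.0, 'ry': 0.0, 'rz': 0.0}
{'dx': 0.0057, 'dy': 0.0, 'dz': 0.0057, 'rx': 0.0, 'ry': 0.0, 'rz': 0.0}
```

arm_command(
  deltas=[
    {"rx": 0.0014,"ry": 0,"rz": 0,"dx": 0.0172,"dy": 0,"dz": 0.018,"claw": 0},
    {"rx": 0.0014,"ry": 0,"rz": 0,"dx": 0.0172,"dy": 0,"dz": 0.018,"claw": 0},
    {"rx": 0.0014,"ry": 0,"rz": 0,"dx": 0.0172,"dy": 0,"dz": 0.018,"claw": 0},
    {"rx": 0,"ry": 0,"rz": 0,"dx": 0.0057,"dy": 0,"dz": 0.0057,"claw": 0},
    {"rx": 0,"ry": 0,"rz": 0,"dx": 0.0057,"dy": 0,"dz": 0.0057,"claw": 0},
    {"rx": 0,"ry": 0,"rz": 0,"dx": 0,"dy": 0,"dz": 0,"claw": 0},
    {"rx": 0,"ry": 0,"rz": 0,"dx": 0,"dy": 0,"dz": 0,"claw": 0},
  ],
)

```text
time: 64.9
ee_pos: [0.625, -0.0292, 0.1899]
eef_rot: [[-0.705, -0.095, 0.702], [-0.065, 0.995, 0.07], [-0.706, 0.003, -0.708]]
force: [-0.7, -0.2, -2.1]
finger_gap: 0.447
grip_force: 25.0
```

arm_command(
  deltas=[
    {"rx": 0,"ry": 0,"rz": 0,"dx": 0.001,"dy": 0,"dz": 0.001,"claw": 0},
    {"rx": 0,"ry": 0,"rz": 0,"dx": 0,"dy": 0,"dz": 0,"claw": 0},
  ],
)

```text
time: 65.1
ee_pos: [0.6252, -0.0288, 0.189]
eef_rot: [[-0.706, -0.096, 0.702], [-0.066, 0.995, 0.069], [-0.706, 0.002, -0.709]]
force: [0.1, -1.0, -1.9]
finger_gap: 0.449
grip_force: 25.0
```

arm_command(
  deltas=[
    {"rx": 0,"ry": 0,"rz": 0,"dx": 0.001,"dy": 0,"dz": 0.001,"claw": 0},
    {"rx": 0,"ry": 0,"rz": 0,"dx": 0,"dy": 0,"dz": 0,"claw": 0},
  ],
)

```text
time: 65.3
ee_pos: [0.6253, -0.0285, 0.1875]
eef_rot: [[-0.706, -0.095, 0.701], [-0.066, 0.995, 0.069], [-0.705, 0.002, -0.71]]
force: [0.3, 0.2, -2.2]
finger_gap: 0.445
grip_force: 25.0
```

arm_command(
  deltas=[
    {"rx": 0,"ry": 0,"rz": 0,"dx": 0.002,"dy": -0.001,"dz": 0,"claw": 0},
    {"rx": 0,"ry": 0,"rz": 0,"dx": 0.0007,"dy": 0,"dz": 0.0007,"claw": 0},
    {"rx": 0,"ry": 0,"rz": 0,"dx": 0,"dy": 0,"dz": 0,"claw": 0},
  ],
)

```text
time: 65.6
ee_pos: [0.6245, -0.029, 0.186]
eef_rot: [[-0.708, -0.094, 0.7], [-0.066, 0.996, 0.067], [-0.703, 0.001, -0.711]]
force: [0.4, 0.2, -1.9]
finger_gap: 0.448
grip_force: 25.0
```

arm_command(
  deltas=[
    {"rx": 0,"ry": 0,"rz": 0,"dx": 0.0007,"dy": 0,"dz": 0.0007,"claw": 0},
    {"rx": 0,"ry": 0,"rz": 0,"dx": 0,"dy": 0,"dz": 0,"claw": 0},
  ],
)

```text
time: 65.8
ee_pos: [0.6247, -0.0288, 0.1852]
eef_rot: [[-0.708, -0.094, 0.699], [-0.066, 0.996, 0.067], [-0.703, 0.001, -0.712]]
force: [0.9, 0.6, -1.4]
finger_gap: 0.445
grip_force: 25.0
```

arm_command(
  deltas=[
    {"rx": 0,"ry": 0,"rz": 0,"dx": 0.0006,"dy": 0,"dz": 0.0006,"claw": 0},
    {"rx": 0,"ry": 0,"rz": 0,"dx": 0,"dy": 0,"dz": 0,"claw": 0},
  ],
)

```text
time: 66.0
ee_pos: [0.6248, -0.0286, 0.1846]
eef_rot: [[-0.709, -0.094, 0.699], [-0.066, 0.996, 0.067], [-0.702, 0.001, -0.712]]
force: [0.2, -0.0, -1.8]
finger_gap: 0.449
grip_force: 25.0
```

arm_command(
  deltas=[
    {"rx": 0,"ry": 0,"rz": 0,"dx": 0.0007,"dy": 0,"dz": 0.0007,"claw": 0},
    {"rx": 0,"ry": 0,"rz": 0,"dx": 0,"dy": 0,"dz": 0,"claw": 0},
  ],
)

```text
time: 66.2
ee_pos: [0.6251, -0.0285, 0.1842]
eef_rot: [[-0.709, -0.093, 0.699], [-0.066, 0.996, 0.066], [-0.702, 0.001, -0.712]]
force: [0.0, 0.1, -1.1]
finger_gap: 0.443
grip_force: 25.0
```

arm_command(
  deltas=[
    {"rx": 0,"ry": 0,"rz": 0,"dx": 0.0006,"dy": 0,"dz": 0.0006,"claw": 0},
    {"rx": 0,"ry": 0,"rz": 0,"dx": 0,"dy": 0,"dz": 0,"claw": 0},
  ],
)

```text
time: 66.4
ee_pos: [0.6254, -0.0284, 0.1841]
eef_rot: [[-0.708, -0.093, 0.7], [-0.066, 0.996, 0.066], [-0.703, 0.0, -0.711]]
force: [-2.2, -0.4, 4.4]
finger_gap: 0.445
grip_force: 25.0
```

arm_command(
  deltas=[
    {"rx": 0,"ry": 0,"rz": 0,"dx": 0.0006,"dy": 0,"dz": 0.0006,"claw": 0},
    {"rx": 0,"ry": 0,"rz": 0,"dx": 0,"dy": 0,"dz": 0,"claw": 0},
  ],
)

```text
time: 66.6
ee_pos: [0.6257, -0.0283, 0.184]
eef_rot: [[-0.708, -0.093, 0.7], [-0.066, 0.996, 0.065], [-0.703, 0.0, -0.711]]
force: [-5.7, 0.3, 8.9]
finger_gap: 0.442
grip_force: 25.0
```

Bottle B has made contact with the ledge, so I'll release it, back away and check everything.

arm_command(
  deltas=[
    {"rx": 0,"ry": 0,"rz": 0,"dx": -0.0003,"dy": 0,"dz": -0.0003,"claw": 0.5},
    {"rx": 0,"ry": 0,"rz": 0,"dx": 0,"dy": 0,"dz": 0,"claw": 0.62},
    {"rx": 0,"ry": 0,"rz": 0,"dx": 0,"dy": 0,"dz": 0,"claw": 0.62},
    {"rx": 0,"ry": 0,"rz": 0,"dx": 0,"dy": 0,"dz": 0,"claw": 0.62},
    {"rx": 0,"ry": 0,"rz": 0,"dx": 0,"dy": 0,"dz": -0.01,"claw": 0.62},
    {"rx": 0,"ry": 0,"rz": 0,"dx": 0,"dy": 0,"dz": -0.03,"claw": 0.62},
    {"rx": 0,"ry": 0,"rz": 0,"dx": 0,"dy": 0,"dz": -0.04,"claw": 0.62},
    {"rx": 0,"ry": 0,"rz": 0,"dx": 0,"dy": 0,"dz": -0.05,"claw": 0.62},
    {"rx": 0,"ry": 0,"rz": 0,"dx": 0.02,"dy": -0.02,"dz": -0.04,"claw": 0.62},
    {"rx": 0,"ry": 0,"rz": 0,"dx": 0,"dy": -0.04,"dz": -0.03,"claw": 0.62},
  ],
)

```text
time: 67.6
ee_pos: [0.474, -0.101, 0.3123]
eef_rot: [[-0.709, -0.096, 0.698], [-0.068, 0.995, 0.068], [-0.701, 0.0, -0.713]]
force: [0.7, -0.8, 0.8]
finger_gap: 0.621
grip_force: 0.0
```

arm_command(
  deltas=[
    {"rx": 0,"ry": 0,"rz": 0,"dx": 0,"dy": -0.045,"dz": 0,"claw": 0.62},
    {"rx": 0,"ry": 0,"rz": 0,"dx": 0,"dy": -0.045,"dz": 0,"claw": 0.62},
    {"rx": 0,"ry": 0,"rz": 0,"dx": 0,"dy": -0.045,"dz": 0,"claw": 0.62},
    {"rx": 0,"ry": 0,"rz": 0,"dx": 0,"dy": 0,"dz": 0,"claw": 0.62},
  ],
)

```text
time: 68.0
ee_pos: [0.5061, -0.211, 0.3403]
eef_rot: [[-0.746, -0.042, 0.665], [-0.037, 0.999, 0.022], [-0.665, -0.009, -0.747]]
force: [-0.6, 0.8, 0.3]
finger_gap: 0.624
grip_force: 0.0
```

```bash
python3 - <<'E'
from h import *
s=monitor.read_state();print(s['ee_pos'],s['force'],s['time'])
a=snap('scene','s9')['frame'][90:260,230:400];b=snap('top','t9')['frame'][120:290,150:320]
cv2.imwrite('pics/fin.png',cv2.resize(np.hstack([a,b]),None,fx=2.35,fy=2.35,interpolation=cv2.INTER_CUBIC)[...,::-1])
E
```

```text
[ 0.50612708 -0.210977    0.34028317] [-0.60921655  0.82659071  0.26914711] 68.0
```

View pics/fin.png

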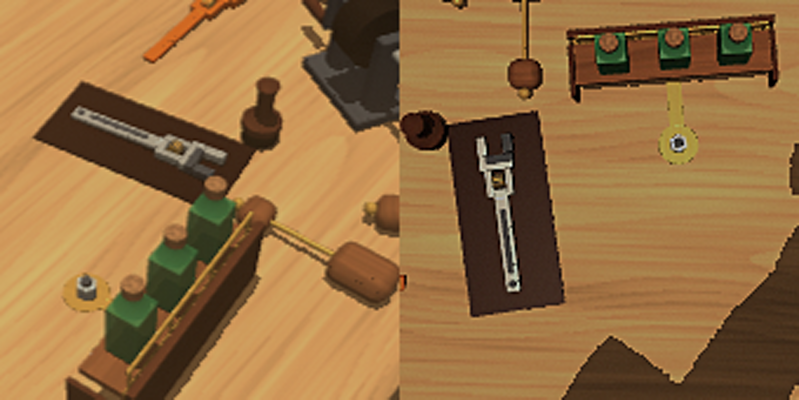

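All three bottles stand upright on the level ledge at (210,222), (172,258) and (131,318), and the wrench lies wholly on its mat. The shoe tree and brush look unmoved, and the robot is clear of everything. I'm handing the job in.

```bash
python3 -c "
from station import arm
print(arm.close_job())"
```

```text
the job is handed in; nothing more can be done
None
```

I handed the job in at about 68 s: the nut turned to its stop and the ledge looks level, the three bottles stand upright on it, the wrench lies wholly on its mat, and the shoe tree and welt brush look unmoved.

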